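# Wash the lapped rings and recharge the lapping plate

## Task

The rings on the lapping plate are finished: put them all in the wash basket, carry it level by its bow handle into the tank of the ultrasonic bath, put the lid on, and only then switch the bath on by turning its switch clockwise to the stop. While they wash, recharge the plate: dip the paste brush to the bottom of the paste cup, touch its bristles to the top of the plate and hang the brush back in the fork of its stand. Do not knock over the little oil bottle.

Things in the scene. Friction and masses are not known exactly. Their poses are not given: they have to be found in the camera images.
- lap_plate: fixed square cast-iron lapping plate, 180 x 180 x 25 mm, dark, cross-grooved; origin at the centre of its underside on the bench, its top face 25 mm above it
- ring_01: turned steel seat ring, 25 mm outside diameter, 10 mm high, about 20 g, lying flat on the plate at the start; origin at the centre of its underside, z up. Two to four of the four rings are present
- ring_02: seat ring like ring_01, with a flange: about 25 mm outside diameter at the flange, 10 mm high; origin at the centre of its underside. May be absent
- ring_04: seat ring like ring_01, 25 mm across, 10 mm high; origin at the centre of its underside. May be absent
- ring_05: seat ring like ring_02, 25 mm across, 10 mm high; origin at the centre of its underside. May be absent
- basket: loose open wash basket of perforated sheet metal, about 220 g: outside 108 mm along its x, 158 mm along y, walls 3 mm thick and 24 mm high (rim bead to 27 mm), floor 3 mm. A bow handle crosses its middle: a bar along x, 106 mm long, 10 mm square, its centre 58 mm up, on uprights at the two long walls; each bay at +y and -y of the bar is 74 by 102 mm. Origin: centre of its underside, z up
- basket_bar (a point): centre of the bar of the basket's handle, 58 mm above the basket's origin; the bar runs along the basket's x
- bath: fixed bench ultrasonic bath: steel box 150 mm along its x, 200 mm along y, with a grey control ledge 56 mm deep and 66 mm high along its -x side (towards the robot). The open tank inside is 124 mm along x by 174 mm along y, floor 20 mm and rim 95 mm above the bench. Origin: on the bench under the middle of the tank, axes along the tank
- tank_floor (a point): centre of the tank's floor, 20 mm above the bench; axes as the bath
- tank_rim (a point): centre of the tank's mouth, at rim height, 95 mm above the bench; axes as the bath
- switch (a joint): rotary switch on the bath's ledge, rad: 0 = off; turning it clockwise seen from above raises the value up to the stop at 1.4 (about 80 degrees) = on. It stays where it is left
- switch_grip (a point): on the switch's vertical axis, 7 mm below the top of its bar grip, at the height where it is to be pinched; the bar grip is 38 mm long, 14 mm thick and 32 mm high, and at 0 runs along the bath's x
- lid: loose steel lid of the bath, about 300 g: plate 142 mm along its x, 192 mm along y, 5 mm thick (6 to 11 mm above the origin); under it a locating step 116 x 166 mm, 6 mm high, that drops into the tank's mouth with 4 mm play on each side; black bridge handle on top. Origin: centre of the step's underside; home, it lies 6 mm below the tank's rim
- lid_bar (a point): centre of the lid's handle bar, 40 mm above the lid's origin; the bar runs along the lid's y, 84 mm long, 12 mm wide, 10 mm thick, clear 24 mm above the plate
- paste_cup: loose small open white paste cup, 56 mm across the rim, narrowing to about 42 mm across inside at the floor, 28 mm high, floor 2 mm thick, 50 g; origin at the centre of its underside
- brush_stand: fixed brush stand: round foot of 76 mm diameter, a post at its +x side and a level fork 120 mm above the bench; the fork's two prongs run along the stand's x, 22 mm apart, and are open towards -x; little nibs 4 mm high close the ends of the prongs
- fork (a point): middle between the prongs, level with their upper faces, 120 mm above the bench; the brush hangs here upright
- brush: loose round paste brush, 155 mm long, 50 g, hanging upright in the fork by its collar. Origin at the bristles' tip, z up the handle: bristles and ferrule of 14 mm diameter from 0 to 54 mm, shank of 10 mm, black collar of 34 mm diameter from 88 to 94 mm (its underside rests on the prongs), wooden grip of 16 mm diameter up to 155 mm. The last 2 mm of bristle are soft
- brush_tip (a point): tip of the bristles (the brush's origin)
- brush_grip (a point): on the brush's axis, 125 mm above the tip, where the grip is held
- oil_dropper: loose brown oil dropper bottle standing between stand and cup, 34 mm across, 102 mm high, 120 g, not to be knocked over; origin at the centre of its underside
Mind the look-alikes: they are no part of the job. Several things look just like the paste_cup: the one meant starts nearest to the robot's base.

How it is judged:
By the outcome, as a careful person would: the job done as asked, in the order asked, and still so for the second after the job is handed in, with the robot touching nothing.
Of ring_01, ring_02, ring_04, ring_05 only 2 to 4 are there at a start; the rules pass over those that are not, and their reading is None.
At some moment in a run one of ring_01, ring_02, ring_04, ring_05, paste_cup may be knocked a few centimetres aside while the robot is not near it.
It also fails if it takes over 210 s, if anything falls off the work surface, if the arm or the gripper's body presses on something with over 40 N, if the wrist force passes 120 N, or if a joint passes its speed limit or range.

## Robot

A 6-joint arm with a two-finger parallel gripper is mounted at the origin on a cart in front of the work surface, level with it; the furniture and walls round the work are solid. World frame = base frame: x ahead of the robot, y to its left, z up, the work surface at z = 0. Lengths are in m, angles in rad, forces in N, time in s.
With the tool pointing down it reaches from about 0.25 to 0.725 m from the base axis. Payload 4 kg.
Tool frame: the origin (TCP) lies at the very end of the fingers, on their centre line; the grasp point (between the pads) lies 19 mm behind it; z points along the fingers, y is the line along which they close (so a half turn about z gives the same grasp; the last joint's range is limited). The gripper opens to 85 mm and grips with 20 to 120 N. Pads are 22 mm wide; open, the fingers measure 114 mm over their backs; the gripper's body (76 mm by 85 mm) begins 54 mm behind the grasp point. The pads swing forward as they close: fully open they stand 13 mm farther back than shut.
Start: joints at [1.175, 0.241, 0.005, 1.335, 0, 1.571], TCP at [0.193, 0.461, 0.231] pointing down, gripper open.
Joint ranges: [-2.72, 2.72], [-1.05, 1.87], [-1.09, 1.28], [-1.99, 2.15], [-1.42, 1.44], [-3.14, 3.14]. Speed limits (rad/s): [2.79, 2.79, 3.14, 3.14, 3.14, 3.14].

## Interface

Orientations are given as [roll, pitch, yaw] about the fixed x, y, z axes, in that order (R = Rz(yaw) Ry(pitch) Rx(roll)).
In Python, from bench import ctrl gives the robot as it stands.
- The arm moves only by the tool arm_command, never from a script. Its argument "moves" is a list of rows, each an object of numbers: "ax", "ay", "az": the turn, a rotation vector about the tool's x, y, z each as a share of 4 degrees, from -1 to 1; "tx", "ty", "tz": the shift along the tool's x, y, z each as a share of 0.04 m, from -1 to 1; "fingers": the opening, from -1 (shut) to 1 (fully open). In form: [{"ax": .., "ay": .., "az": .., "tx": .., "ty": .., "tz": .., "fingers": ..}, ...]. A call has exactly 10 rows; each row shifts and turns the commanded pose from where the row before left it, along the tool's axes as they then stand; what a row does not reach is not made up. A row lasts 1/12 s, in which the tool goes at most 41.7 mm and 7.16 degrees, less where a joint would pass 70% of its speed; a pose out of reach is approached as far as the arm can. A call with a number of a shift or a turn outside -1 to 1 is refused whole. A call with a gripper value outside its range is refused whole. The fingers move at their own pace and stop on an object; "force" is the grip in N (left out, the last holds). Time passes only in rows, so rows that do not move let the fingers close, or fill a call up. It gives the time, the measured TCP pose, the force, the opening and the grip force at its end, in the units of the state.
- ctrl.read_state(): the state, without advancing time (a new reading comes with each control period).
- ctrl.read_camera(name): name is "scene" or "top" or "wrist"; returns the picture (400x640x3 uint8, red, green, blue); there is no depth.
- ctrl.calibration(name): a dict with "fx", "fy", "cx", "cy" (pixels), "rvec" (rotation vector, rad) and "tvec" (3), from world to camera coordinates, as OpenCV has them; the wrist camera has in their place "tool_from_camera" (4x4, takes a point from camera to tool coordinates, whose origin is the TCP and whose axes are the flange's). Camera axes: x right, y down, z forward; pixel columns grow to the right and rows downward; lengths in m; the calibration is good to about 2 mm. A picture is of the moment at which its call begins: read the wrist's pose just before it. calibration takes no time and is no camera call.
- ctrl.hand_in(): hands the job in; it is judged then, once.
The state is a dict: "clock": time; "joints": joint angles; "joint_velocities": joint speeds; "effort": joint torques, N m; "eef_pos": TCP position; "orientation": TCP orientation; "contact_force": force on the tool from outside, world axes, zero at the start; "torque": the same for the moment, N m; "opening": opening from 0.0 (shut) to 1.0 (fully open); "grip_force": force on a finger pad.
Only numpy, scipy, OpenCV 4.12 (cv2) and the standard library are available. Lean on these libraries where they do the work, as an engineer would, in place of code of your own. Each camera call takes 0.05 s, during which the arm holds its last target. There are 200 camera calls.

## Working session

There is one attempt and no reset: what is moved stays moved. The work goes in short steps, Python scripts to look and compute and a tool call to move; the robot and the scene stay as the last step left them, time stands still between calls to the robot, and variables do not carry over. Pictures are saved under pics/ and viewed, at most 14 in all, crops included, and the job is handed in when it is done.

Besides the shell and the picture viewer there is one more tool, called after "Emit:" in YAML: its name, and indented under it one key for each argument. arm_command: Moves the arm, as the interface text tells. Its arguments: {"type":"object","properties":{"moves":{"type":"array","items":{"type":"object","properties":{"ax":{"type":"number","minimum":-1,"maximum":1},"ay":{"type":"number","minimum":-1,"maximum":1},"az":{"type":"number","minimum":-1,"maximum":1},"tx":{"type":"number","minimum":-1,"maximum":1},"ty":{"type":"number","minimum":-1,"maximum":1},"tz":{"type":"number","minimum":-1,"maximum":1},"fingers":{"type":"number"}}}},"force":{"type":"number"}},"required":["moves"]}

```bash
mkdir -p pics; ls
cat > h.py <<'E'
import numpy as np, cv2
from bench import ctrl
from scipy.spatial.transform import Rotation as R
def cam(n):
    c=ctrl.calibration(n); K=np.array([[c['fx'],0,c['cx']],[0,c['fy'],c['cy']],[0,0,1.]])
    if 'rvec' in c: Rm=cv2.Rodrigues(np.array(c['rvec'],float))[0]; t=np.array(c['tvec'],float).ravel()
    else:
        s=ctrl.read_state(); T=np.eye(4); T[:3,:3]=R.from_euler('xyz',s['orientation']).as_matrix(); T[:3,3]=s['eef_pos']
        M=np.linalg.inv(T@np.array(c['tool_from_camera'])); Rm=M[:3,:3]; t=M[:3,3]
    return K,Rm,t
def px2w(C,u,v,z):
    K,Rm,t=C; d=Rm.T@np.linalg.inv(K)@np.array([u,v,1.]); o=-Rm.T@t
    return o+d*(z-o[2])/d[2]
def w2px(C,p):
    K,Rm,t=C; q=K@(Rm@np.array(p,float)+t); return q[:2]/q[2]
def shot(n,f):
    C=cam(n); im=cv2.cvtColor(ctrl.read_camera(n),cv2.COLOR_RGB2BGR); cv2.imwrite('pics/'+f+'.png',im); return C,im
E
python3 - <<'E'
from h import *
for n in('top','scene'):
    C,im=shot(n,n+'0'); print(n,C[0][0,0],-C[1].T@C[2],C[1][2])
print(ctrl.read_state())
print(ctrl.calibration('wrist'))
E
```

```text
pics
top 393.23998665889735 [0.42494492 0.13729185 1.47928401] [ 0.11075604 -0.02039211 -0.9936384 ]
scene 477.42104597781304 [-0.18810362 -0.86042368  0.95777304] [ 0.49481734  0.66732683 -0.55662438]
{'clock': 0.1, 'joints': array([ 1.17500149e+00,  2.41357245e-01,  3.86314120e-03,  1.33518835e+00,
       -2.13498236e-06,  1.57079344e+00]), 'joint_velocities': array([-0.00125575, -0.00202906,  0.00312893,  0.00080551, -0.00072471,
        0.00154673]), 'effort': array([ 4.78263810e-04, -3.73137653e+01,  2.53010452e+01,  1.09112376e-02,
        5.92276683e-05,  3.83555673e-06]), 'eef_pos': array([0.19255586, 0.46082901, 0.23049378]), 'orientation': array([-3.13970653e+00,  2.12953032e-06,  2.74580071e+00]), 'contact_force': array([0.5248245 , 0.21895227, 0.09452707]), 'torque': array([ 0.00124234,  0.05367027, -0.01928089]), 'grip_force': 0.0, 'opening': 1.006485554869657}
{'fx': 292.89035699804975, 'fy': 292.89035699804975, 'cx': 319.6537838659964, 'cy': 200.47852144360675, 'tool_from_camera': array([[-7.81283489e-04, -9.61047511e-01, -2.76382112e-01,
         6.97793922e-02],
       [ 9.99999149e-01, -1.03956452e-03,  7.87996265e-04,
         1.25085882e-03],
       [-1.04461889e-03, -2.76381261e-01,  9.61047505e-01,
        -1.41350415e-01],
       [ 0.00000000e+00,  0.00000000e+00,  0.00000000e+00,
         1.00000000e+00]])}
```

View pics/top0.png

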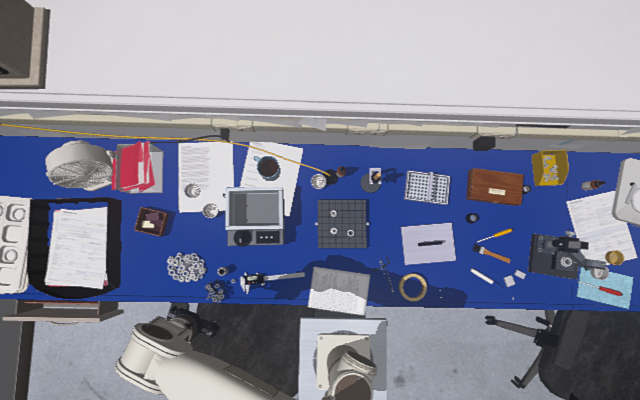

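View pics/scene0.png

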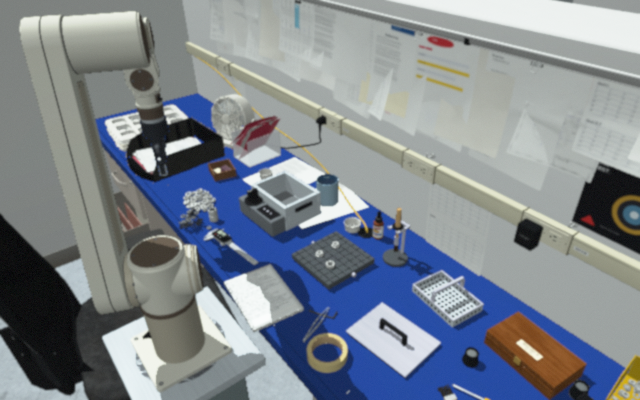

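Top view: the bath is at (255,212), the lap plate at (343,223) with rings on it, the basket at (427,187), the lid at (428,243), the stand at (372,180) and the dropper at (341,172). The cup-like things are at (318,181), (191,190) and (210,210). I'll work out each one's distance from the base and check it in an enlarged crop.

Run:
```python
from h import *
C=cam('top'); im=cv2.imread('pics/top0.png'); 
a=cv2.resize(im[160:260,180:460],None,fx=2.85,fy=2.85,interpolation=cv2.INTER_CUBIC)
s=cv2.imread('pics/scene0.png'); b=cv2.resize(s[160:320,220:490],None,fx=1.85,fy=1.85,interpolation=cv2.INTER_CUBIC)
W=np.zeros((a.shape[0]+b.shape[0],800,3),np.uint8); W[:a.shape[0],:a.shape[1]]=a[:,:800]; W[a.shape[0]:,:b.shape[1]]=b
cv2.imwrite('pics/crop0.png',W); print(W.shape)
for n,u,v,z in [('cupA',318,181,.028),('cupB',191,190,.028),('cupC',210,210,.028),('r1',334,213,.035),('r2',334,231,.035),('r3',350,234,.035),('bask',427,187,.027),('lid',428,243,.011),('plate',343,223,.025),('bathrim',255,209,.095),('switch',265,238,.09),('stand',371,180,0),('drop',341,172,.1)]:
    p=px2w(C,u,v,z); print(n,p.round(3),np.hypot(*p[:2]).round(3))
```

```text
(581, 800, 3)
cupA [0.653 0.106 0.028] 0.661
cupB [0.607 0.574 0.028] 0.836
cupC [0.535 0.501 0.028] 0.733
r1 [0.534 0.044 0.035] 0.536
r2 [0.468 0.043 0.035] 0.47
r3 [ 0.458 -0.016  0.035] 0.458
bask [ 0.64  -0.304  0.027] 0.709
lid [ 0.432 -0.31   0.011] 0.532
plate [0.498 0.01  0.025] 0.498
bathrim [0.537 0.327 0.095] 0.629
switch [0.436 0.289 0.09 ] 0.523
stand [ 0.666 -0.097  0.   ] 0.673
drop [0.676 0.026 0.1  ] 0.676
```

View pics/crop0.png

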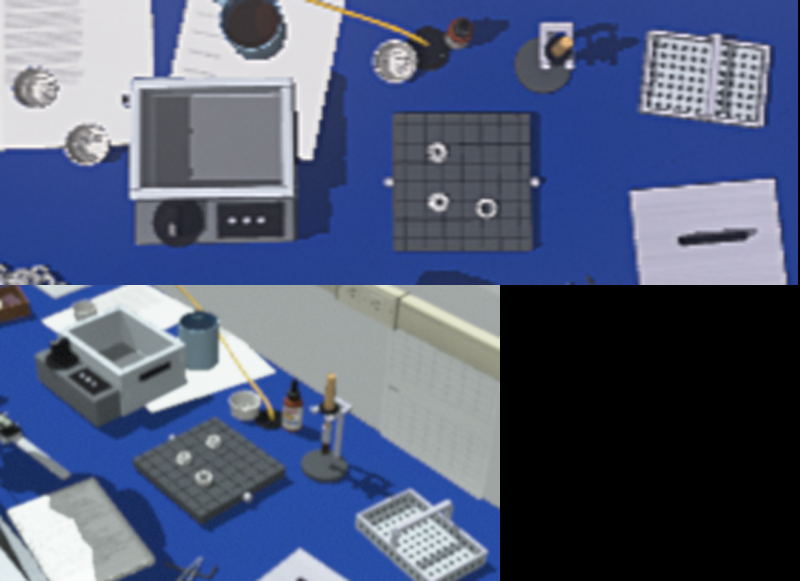

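Cup-like things: A (318,181), B (191,190) and C (210,210), at 0.66, 0.84 and 0.73 m from the base. A is the paste cup because it is nearest, and the crop confirms it at (396,62), next to the bottle and plate. The crop also shows three rings on the plate, at (334,213), (334,231) and (350,234) in the top view. Next I'll align the tool to yaw = π and look with the wrist camera.

Emit:
arm_command:
  moves:
    - {"az": -0.566, "fingers": 1}
    - {"az": -0.566, "fingers": 1}
    - {"az": -0.566, "fingers": 1}
    - {"az": -0.566, "fingers": 1}
    - {"az": -0.566, "fingers": 1}
    - {"az": -0.566, "fingers": 1}
    - {"az": -0.566, "fingers": 1}
    - {"az": -0.566, "fingers": 1}
    - {"az": -0.566, "fingers": 1}
    - {"az": -0.566, "fingers": 1}

```text
validation failed for argument at $.mo...
```

Emit:
arm_command:
  moves:
    - {"tx": -0.57, "ty": -0.4, "tz": -0.12, "fingers": 1}
    - {"tx": -0.57, "ty": -0.4, "tz": -0.12, "fingers": 1}
    - {"tx": -0.57, "ty": -0.4, "tz": -0.12, "fingers": 1}
    - {"tx": -0.57, "ty": -0.4, "tz": -0.12, "fingers": 1}
    - {"tx": -0.57, "ty": -0.4, "tz": -0.12, "fingers": 1}
    - {"tx": -0.57, "ty": -0.4, "tz": -0.12, "fingers": 1}
    - {"tx": -0.57, "ty": -0.4, "tz": -0.12, "fingers": 1}
    - {"tx": -0.57, "ty": -0.4, "tz": -0.12, "fingers": 1}
    - {"tx": -0.57, "ty": -0.4, "tz": -0.12, "fingers": 1}
    - {"fingers": 1}

```text
validation failed for argument at $.mo...
```

Emit:
arm_command:
  moves:
    - {"ax": 0, "ay": 0, "az": -0.566, "tx": 0, "ty": 0, "tz": 0, "fingers": 1}
    - {"ax": 0, "ay": 0, "az": -0.566, "tx": 0, "ty": 0, "tz": 0, "fingers": 1}
    - {"ax": 0, "ay": 0, "az": -0.566, "tx": 0, "ty": 0, "tz": 0, "fingers": 1}
    - {"ax": 0, "ay": 0, "az": -0.566, "tx": 0, "ty": 0, "tz": 0, "fingers": 1}
    - {"ax": 0, "ay": 0, "az": -0.566, "tx": 0, "ty": 0, "tz": 0, "fingers": 1}
    - {"ax": 0, "ay": 0, "az": -0.566, "tx": 0, "ty": 0, "tz": 0, "fingers": 1}
    - {"ax": 0, "ay": 0, "az": -0.566, "tx": 0, "ty": 0, "tz": 0, "fingers": 1}
    - {"ax": 0, "ay": 0, "az": -0.566, "tx": 0, "ty": 0, "tz": 0, "fingers": 1}
    - {"ax": 0, "ay": 0, "az": -0.566, "tx": 0, "ty": 0, "tz": 0, "fingers": 1}
    - {"ax": 0, "ay": 0, "az": -0.566, "tx": 0, "ty": 0, "tz": 0, "fingers": 1}

```text
clock: 0.93
eef_pos: [0.1926, 0.461, 0.2308]
orientation: [-3.14, -0.0, -3.14]
contact_force: [-0.3, 0.0, -0.3]
opening: 1.0
grip_force: 0.0
```

Emit:
arm_command:
  moves:
    - {"ax": 0, "ay": 0, "az": 0, "tx": -0.57, "ty": -0.4, "tz": -0.12, "fingers": 1}
    - {"ax": 0, "ay": 0, "az": 0, "tx": -0.57, "ty": -0.4, "tz": -0.12, "fingers": 1}
    - {"ax": 0, "ay": 0, "az": 0, "tx": -0.57, "ty": -0.4, "tz": -0.12, "fingers": 1}
    - {"ax": 0, "ay": 0, "az": 0, "tx": -0.57, "ty": -0.4, "tz": -0.12, "fingers": 1}
    - {"ax": 0, "ay": 0, "az": 0, "tx": -0.57, "ty": -0.4, "tz": -0.12, "fingers": 1}
    - {"ax": 0, "ay": 0, "az": 0, "tx": -0.57, "ty": -0.4, "tz": -0.12, "fingers": 1}
    - {"ax": 0, "ay": 0, "az": 0, "tx": -0.57, "ty": -0.4, "tz": -0.12, "fingers": 1}
    - {"ax": 0, "ay": 0, "az": 0, "tx": -0.57, "ty": -0.4, "tz": -0.12, "fingers": 1}
    - {"ax": 0, "ay": 0, "az": 0, "tx": -0.57, "ty": -0.4, "tz": -0.12, "fingers": 1}
    - {"ax": 0, "ay": 0, "az": 0, "tx": 0, "ty": 0, "tz": 0, "fingers": 1}

```text
clock: 1.77
eef_pos: [0.4014, 0.3148, 0.2748]
orientation: [-3.141, 0.002, 3.136]
contact_force: [-0.0, -0.6, 0.9]
opening: 0.999
grip_force: 0.0
```

Run:
```python
from h import *
C,im=shot('wrist','w_bath'); np.savez('w_bath.npz',K=C[0],R=C[1],t=C[2]); print(ctrl.read_state()['joints'].round(3))
```

```text
[ 0.669  0.246  0.123  1.448 -0.     0.674]
```

View pics/w_bath.png

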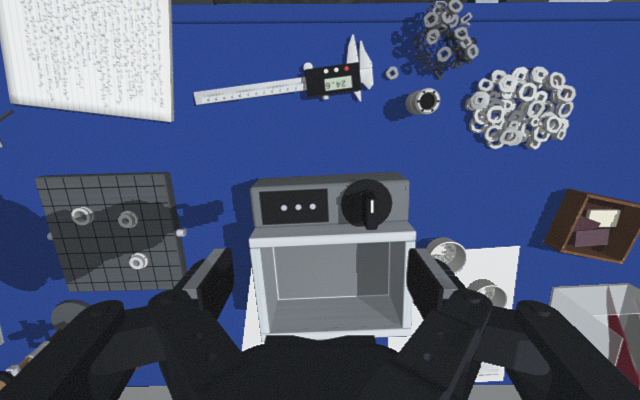

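Emit:
arm_command:
  moves:
    - {"ax": 0, "ay": 0, "az": 0, "tx": -0.1, "ty": -0.75, "tz": 0, "fingers": 1}
    - {"ax": 0, "ay": 0, "az": 0, "tx": -0.1, "ty": -0.75, "tz": 0, "fingers": 1}
    - {"ax": 0, "ay": 0, "az": 0, "tx": -0.1, "ty": -0.75, "tz": 0, "fingers": 1}
    - {"ax": 0, "ay": 0, "az": 0, "tx": -0.1, "ty": -0.75, "tz": 0, "fingers": 1}
    - {"ax": 0, "ay": 0, "az": 0, "tx": -0.1, "ty": -0.75, "tz": 0, "fingers": 1}
    - {"ax": 0, "ay": 0, "az": 0, "tx": -0.1, "ty": -0.75, "tz": 0, "fingers": 1}
    - {"ax": 0, "ay": 0, "az": 0, "tx": -0.1, "ty": -0.75, "tz": 0, "fingers": 1}
    - {"ax": 0, "ay": 0, "az": 0, "tx": -0.1, "ty": -0.75, "tz": 0, "fingers": 1}
    - {"ax": 0, "ay": 0, "az": 0, "tx": -0.1, "ty": -0.75, "tz": 0, "fingers": 1}
    - {"ax": 0, "ay": 0, "az": 0, "tx": 0, "ty": -0.75, "tz": 0, "fingers": 0.3}

```text
clock: 2.65
eef_pos: [0.4334, 0.0167, 0.274]
orientation: [3.141, -0.001, -3.141]
contact_force: [0.5, -0.4, -0.4]
opening: 0.883
grip_force: 0.0
```

The wrist view shows the bath's tank mouth at about (250-413, 230-338) and the switch at (369,204), pointing along the bath's x. Next, the plate.

Run:
```python
from h import *
C,im=shot('wrist','w_plate'); np.savez('w_plate.npz',K=C[0],R=C[1],t=C[2])
b=cv2.imread('pics/w_bath.png'); b=cv2.resize(b[165:345,235:425],None,fx=2,fy=2,interpolation=cv2.INTER_CUBIC)
a=im[90:400,:]; W=np.zeros((310+0,640+0,3),np.uint8)
cv2.imwrite('pics/w_plate_v.png',cv2.resize(im,None,fx=1.25,fy=1.25)); 
cv2.imwrite('pics/bath_c.png',b)
```

```text
(no output)
```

View pics/w_plate_v.png

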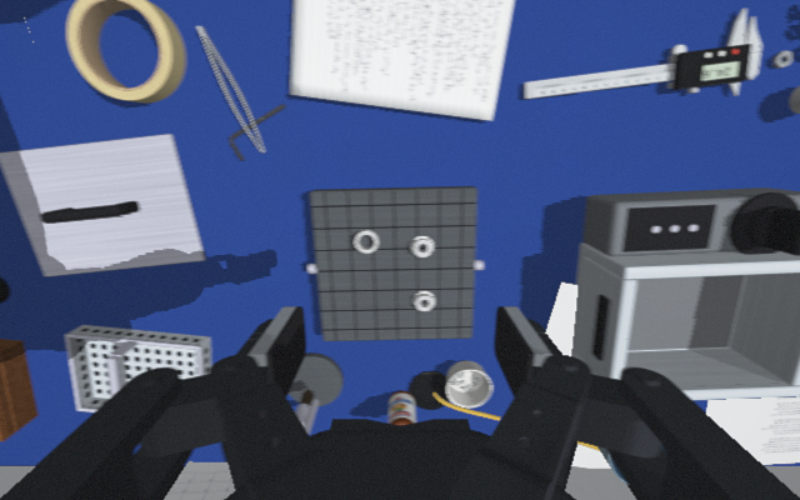

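Emit:
arm_command:
  moves:
    - {"ax": 0, "ay": 0, "az": 0, "tx": -0.2, "ty": -0.75, "tz": 0, "fingers": 1}
    - {"ax": 0, "ay": 0, "az": 0, "tx": -0.2, "ty": -0.75, "tz": 0, "fingers": 1}
    - {"ax": 0, "ay": 0, "az": 0, "tx": -0.2, "ty": -0.75, "tz": 0, "fingers": 1}
    - {"ax": 0, "ay": 0, "az": 0, "tx": -0.2, "ty": -0.75, "tz": 0, "fingers": 1}
    - {"ax": 0, "ay": 0, "az": 0, "tx": -0.2, "ty": -0.75, "tz": 0, "fingers": 1}
    - {"ax": 0, "ay": 0, "az": 0, "tx": -0.2, "ty": -0.75, "tz": 0, "fingers": 1}
    - {"ax": 0, "ay": 0, "az": 0, "tx": -0.2, "ty": -0.75, "tz": 0, "fingers": 1}
    - {"ax": 0, "ay": 0, "az": 0, "tx": -0.2, "ty": -0.75, "tz": 0, "fingers": 1}
    - {"ax": 0, "ay": 0, "az": 0, "tx": -0.2, "ty": -0.75, "tz": 0, "fingers": 1}
    - {"ax": 0, "ay": 0, "az": 0, "tx": 0, "ty": 0, "tz": 0, "fingers": 1}

```text
clock: 3.53
eef_pos: [0.5063, -0.2563, 0.2727]
orientation: [-3.141, -0.001, 3.137]
contact_force: [-0.0, 0.3, -0.9]
opening: 1.0
grip_force: 0.0
```

The plate view (in 1.25x pixels) shows rings at (366,241), (423,246) and (424,301), the cup at (468,383), the bottle at (402,405), the stand foot at (320,378), the basket at (140,368) and the lid handle at (90,212).

Run:
```python
from h import *
C,im=shot('wrist','w_bask'); np.savez('w_bask.npz',K=C[0],R=C[1],t=C[2])
cv2.imwrite('pics/w_bask_v.png',cv2.resize(im,None,fx=1.25,fy=1.25)); 
P=np.load('w_plate.npz'); P=(P['K'],P['R'],P['t']); g=cv2.cvtColor(cv2.imread('pics/w_plate.png'),cv2.COLOR_BGR2GRAY)
m=np.zeros_like(g); m[158:266,256:374]=255; b=((g>135)&(m>0)).astype(np.uint8)
n,l,s,c=cv2.connectedComponentsWithStats(b)
for i in range(1,n):
    if s[i,4]>30:
        x,y,w,h=s[i,:4]; print('ring',x,y,w,h,'area',s[i,4],px2w(P,x+w/2-.5,y+h/2-.5,.033).round(4), px2w(P,*c[i],.033).round(4))
print('plate',[px2w(P,u/1.25,v/1.25,.025).round(3)[:2] for u,v in [(309,191),(477,187),(473,339),(324,340)]])
print('cup rim',px2w(P,468/1.25,383/1.25,.028).round(4))
```

```text
ring 283 184 21 19 area 210 [ 0.4635 -0.0179  0.033 ] [ 0.4637 -0.0176  0.033 ]
ring 329 189 19 17 area 229 [0.4691 0.0429 0.033 ] [0.4688 0.0434 0.033 ]
ring 331 233 18 16 area 202 [0.5329 0.0461 0.033 ] [0.5328 0.0466 0.033 ]
plate [array([ 0.411, -0.078]), array([0.406, 0.1  ]), array([0.586, 0.106]), array([ 0.587, -0.072])]
cup rim [0.6448 0.1022 0.028 ]
```

View pics/w_bask_v.png

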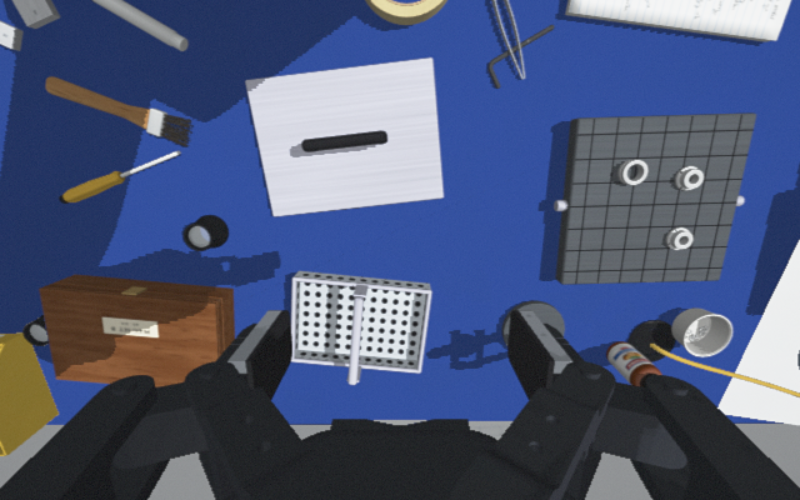

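View pics/bath_c.png

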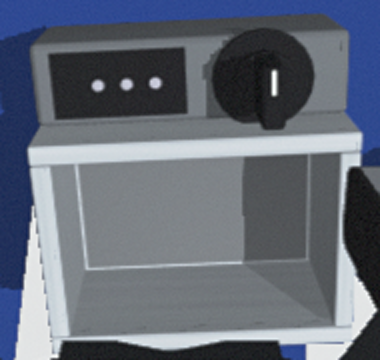

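Run:
```python
from h import *
L=lambda f:[np.load(f)[k] for k in 'KRt']
B=L('w_bask.npz');H=L('w_bath.npz')
f=lambda C,l,z,s=1.25,o=(0,0):np.array([px2w(C,u/s+o[0],v/s+o[1],z)[:2] for u,v in l])
def rep(n,p): print(n,p.round(4).tolist(),'mean',p.mean(0).round(4),'sides',np.linalg.norm(p-np.roll(p,-1,0),axis=1).round(3),'ang',[round(float(np.degrees(np.arctan2(*(b-a)[::-1]))),1) for a,b in zip(p,np.roll(p,-1,0))])
rep('rings',f(B,[(632,172),(690,179),(680,240)],.033))
rep('plate',f(B,[(574,118),(755,113),(722,283),(559,282)],.025))
rep('basket',f(B,[(293,274),(431,290),(421,373),(292,363)],.027))
rep('bar',f(B,[(361,286),(353,384)],.063))
rep('lid',f(B,[(246,80),(432,58),(443,198),(274,216)],.011))
rep('lidbar',f(B,[(303,146),(387,136)],.045))
rep('tank in',f(H,[(50,166),(341,153),(352,325),(65,337)],.095,2,(235,165)))
rep('switch',f(H,[(274,68),(274,95)],.1,2,(235,165)))
rep('ledge',f(H,[(33,46),(347,30)],.066,2,(235,165)))
rep('cup',f(B,[(703,333)],.028))
rep('dropbase/stand',f(B,[(655,340),(534,325)],.0))
```

```text
rings [[0.4643, -0.0179], [0.4716, 0.0427], [0.5361, 0.0458]] mean [0.4907 0.0235] sides [0.061 0.065 0.096] ang [83.1, 2.7, -138.5]
plate [[0.4115, -0.08], [0.4077, 0.1], [0.5889, 0.1101], [0.5867, -0.075]] mean [0.4987 0.0138] sides [0.18  0.181 0.185 0.175] ang [91.2, 3.2, -90.7, -178.3]
basket [[0.5748, -0.375], [0.5949, -0.22], [0.7032, -0.2302], [0.6885, -0.3859]] mean [ 0.6403 -0.3028] sides [0.156 0.109 0.156 0.114] ang [82.6, -5.4, -95.4, 174.5]
bar [[0.5754, -0.2952], [0.6922, -0.3081]] mean [ 0.6338 -0.3016] sides [0.117 0.117] ang [-6.3, 173.7]
lid [[0.3726, -0.4097], [0.3535, -0.2222], [0.4928, -0.2074], [0.5119, -0.3953]] mean [ 0.4327 -0.3087] sides [0.189 0.14  0.189 0.14 ] ang [95.8, 6.1, -84.2, -174.1]
lidbar [[0.437, -0.3485], [0.4282, -0.2669]] mean [ 0.4326 -0.3077] sides [0.082 0.082] ang [96.2, -83.8]
tank in [[0.4838, 0.2439], [0.4765, 0.4175], [0.5985, 0.4339], [0.6066, 0.246]] mean [0.5414 0.3353] sides [0.174 0.123 0.188 0.123] ang [92.4, 7.6, -87.5, -179.0]
switch [[0.4222, 0.3745], [0.4382, 0.3752]] mean [0.4302 0.3749] sides [0.016 0.016] ang [2.5, -177.5]
ledge [[0.4169, 0.2321], [0.4082, 0.4242]] mean [0.4125 0.3282] sides [0.192 0.192] ang [92.6, -87.4]
cup [[0.6502, 0.0998]] mean [0.6502 0.0998] sides [0.] ang [0.0]
dropbase/stand [[0.6752, 0.067], [0.6535, -0.088]] mean [ 0.6643 -0.0105] sides [0.157 0.157] ang [-98.0, 82.0]
```

```bash
cat >> h.py <<'E'
def go(x,y,z,yaw=None,n=10):
    "totals and per-row values to a tool-down target (shift taken in the present tool axes)"
    s=ctrl.read_state(); Rt=R.from_euler('xyz',s['orientation']); d=Rt.inv().apply(np.array([x,y,z])-s['eef_pos'])/.04
    print('at',np.round(s['eef_pos'],4),'rpy',np.round(s['orientation'],4),'open',round(s['opening'],3))
    out=d/n
    if yaw is None: yaw=s['orientation'][2]
    rv=(Rt.inv()*R.from_euler('xyz',[np.pi,0,yaw])).as_rotvec(); a=np.degrees(rv)/4
    print('shift total',d.round(3),'per row',out.round(3),'| turn total',a.round(3),'per row',(a/n).round(3))
E
echo ok
```

```text
ok
```

Emit:
arm_command:
  moves:
    - {"ax": 0, "ay": 0, "az": 0.8, "tx": 0, "ty": 0, "tz": 0, "fingers": 0}
    - {"ax": 0, "ay": 0, "az": 0.8, "tx": 0, "ty": 0, "tz": 0, "fingers": 0}
    - {"ax": 0, "ay": 0, "az": 0.8, "tx": 0, "ty": 0, "tz": 0, "fingers": 0}
    - {"ax": 0, "ay": 0, "az": 0.8, "tx": 0, "ty": 0, "tz": 0, "fingers": 0}
    - {"ax": 0, "ay": 0, "az": 0.8, "tx": 0, "ty": 0, "tz": 0, "fingers": 0}
    - {"ax": 0, "ay": 0, "az": 0.8, "tx": 0, "ty": 0, "tz": 0, "fingers": 0}
    - {"ax": 0, "ay": 0, "az": 0.8, "tx": 0, "ty": 0, "tz": 0, "fingers": 0}
    - {"ax": 0, "ay": 0, "az": 0.8, "tx": 0, "ty": 0, "tz": 0, "fingers": 0}
    - {"ax": 0, "ay": 0, "az": 0.8, "tx": 0, "ty": 0, "tz": 0, "fingers": 0}
    - {"ax": 0, "ay": 0, "az": 0.8, "tx": 0, "ty": 0, "tz": 0, "fingers": 0}

```text
clock: 4.42
eef_pos: [0.5054, -0.2505, 0.2744]
orientation: [3.141, -0.001, 2.582]
contact_force: [-0.2, 0.3, -0.0]
opening: 0.498
grip_force: 0.0
```

Emit:
arm_command:
  moves:
    - {"ax": 0, "ay": 0, "az": 0.8, "tx": 0, "ty": 0, "tz": 0, "fingers": 0}
    - {"ax": 0, "ay": 0, "az": 0.8, "tx": 0, "ty": 0, "tz": 0, "fingers": 0}
    - {"ax": 0, "ay": 0, "az": 0.8, "tx": 0, "ty": 0, "tz": 0, "fingers": 0}
    - {"ax": 0, "ay": 0, "az": 0.8, "tx": 0, "ty": 0, "tz": 0, "fingers": 0}
    - {"ax": 0, "ay": 0, "az": 0.8, "tx": 0, "ty": 0, "tz": 0, "fingers": 0}
    - {"ax": 0, "ay": 0, "az": 0.8, "tx": 0, "ty": 0, "tz": 0, "fingers": 0}
    - {"ax": 0, "ay": 0, "az": 0.8, "tx": 0, "ty": 0, "tz": 0, "fingers": 0}
    - {"ax": 0, "ay": 0, "az": 0.8, "tx": 0, "ty": 0, "tz": 0, "fingers": 0}
    - {"ax": 0, "ay": 0, "az": 0.8, "tx": 0, "ty": 0, "tz": 0, "fingers": 0}
    - {"ax": 0, "ay": 0, "az": 0.8, "tx": 0, "ty": 0, "tz": 0, "fingers": 0}

```text
clock: 5.25
eef_pos: [0.5054, -0.2505, 0.2744]
orientation: [-3.141, -0.001, 2.023]
contact_force: [0.6, -0.3, 1.1]
opening: 0.499
grip_force: 0.0
```

Emit:
arm_command:
  moves:
    - {"ax": 0, "ay": 0, "az": 0.8, "tx": 0, "ty": 0, "tz": 0, "fingers": 0}
    - {"ax": 0, "ay": 0, "az": 0.8, "tx": 0, "ty": 0, "tz": 0, "fingers": 0}
    - {"ax": 0, "ay": 0, "az": 0.8, "tx": 0, "ty": 0, "tz": 0, "fingers": 0}
    - {"ax": 0, "ay": 0, "az": 0.8, "tx": 0, "ty": 0, "tz": 0, "fingers": 0}
    - {"ax": 0, "ay": 0, "az": 0.8, "tx": 0, "ty": 0, "tz": 0, "fingers": 0}
    - {"ax": 0, "ay": 0, "az": 0.8, "tx": 0, "ty": 0, "tz": 0, "fingers": 0}
    - {"ax": 0, "ay": 0, "az": 0.8, "tx": 0, "ty": 0, "tz": 0, "fingers": 0}
    - {"ax": 0, "ay": 0, "az": 0.8, "tx": 0, "ty": 0, "tz": 0, "fingers": 0}
    - {"ax": 0, "ay": 0, "az": 0.8, "tx": 0, "ty": 0, "tz": 0, "fingers": 0}
    - {"ax": 0, "ay": 0, "az": 0.8, "tx": 0, "ty": 0, "tz": 0, "fingers": 0}

```text
clock: 6.08
eef_pos: [0.5054, -0.2504, 0.2744]
orientation: [-3.141, -0.001, 1.465]
contact_force: [0.1, 0.4, 0.4]
opening: 0.502
grip_force: 0.0
```

```bash
python3 -c "
from h import *
go(.464,-.018,.10,1.461)"
```

```text
at [ 0.5054 -0.2504  0.2744] rpy [-3.1406e+00 -1.1000e-03  1.4649e+00] open 0.502
shift total [ 5.665 -1.639  4.367] per row [ 0.566 -0.164  0.437] | turn total [-0.014 -0.015  0.056] per row [-0.001 -0.002  0.006]
```

Emit:
arm_command:
  force: 30
  moves:
    - {"ax": 0, "ay": 0, "az": 0, "tx": 0.63, "ty": -0.182, "tz": 0.485, "fingers": 0}
    - {"ax": 0, "ay": 0, "az": 0, "tx": 0.63, "ty": -0.182, "tz": 0.485, "fingers": 0}
    - {"ax": 0, "ay": 0, "az": 0, "tx": 0.63, "ty": -0.182, "tz": 0.485, "fingers": 0}
    - {"ax": 0, "ay": 0, "az": 0, "tx": 0.63, "ty": -0.182, "tz": 0.485, "fingers": 0}
    - {"ax": 0, "ay": 0, "az": 0, "tx": 0.63, "ty": -0.182, "tz": 0.485, "fingers": 0}
    - {"ax": 0, "ay": 0, "az": 0, "tx": 0.63, "ty": -0.182, "tz": 0.485, "fingers": 0}
    - {"ax": 0, "ay": 0, "az": 0, "tx": 0.63, "ty": -0.182, "tz": 0.485, "fingers": 0}
    - {"ax": 0, "ay": 0, "az": 0, "tx": 0.63, "ty": -0.182, "tz": 0.485, "fingers": 0}
    - {"ax": 0, "ay": 0, "az": 0, "tx": 0.63, "ty": -0.182, "tz": 0.485, "fingers": 0}
    - {"ax": 0, "ay": 0, "az": 0, "tx": 0, "ty": 0, "tz": 0, "fingers": 0}

```text
clock: 6.92
eef_pos: [0.4588, -0.0151, 0.0963]
orientation: [-3.132, -0.002, 1.472]
contact_force: [-0.4, -0.2, -0.9]
opening: 0.5
grip_force: 0.0
```

Run:
```python
from h import *
import time
C,im=shot('wrist','r1'); 
for p in [(.464,-.018,.035),(.470,.043,.035),(.535,.046,.035)]: print(w2px(C,p).round(1))
go(.464,-.018,.0265,1.461,8)
```

```text
[327. 221.]
[327.5 135.7]
[424.2 121.3]
at [ 0.4605 -0.0169  0.0979] rpy [-3.1353e+00 -3.0000e-04  1.4714e+00] open 0.499
shift total [-0.02   0.1    1.785] per row [-0.002  0.012  0.223] | turn total [-0.09  -0.005  0.149] per row [-0.011 -0.001  0.019]
```

View pics/r1.png

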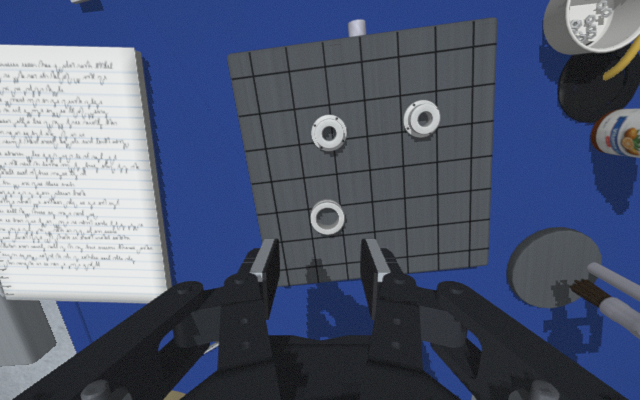

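The rings show at (327,216), (329,131) and (422,118), which is within 3 mm of prediction. I'm shifting y by +2 mm, then descending and gripping.

Emit:
arm_command:
  moves:
    - {"ax": 0, "ay": 0, "az": 0.05, "tx": 0.02, "ty": 0.03, "tz": 0.3, "fingers": 0}
    - {"ax": 0, "ay": 0, "az": 0, "tx": 0, "ty": 0.02, "tz": 0.3, "fingers": 0}
    - {"ax": 0, "ay": 0, "az": 0, "tx": 0, "ty": 0, "tz": 0.3, "fingers": 0}
    - {"ax": 0, "ay": 0, "az": 0, "tx": 0, "ty": 0, "tz": 0.3, "fingers": 0}
    - {"ax": 0, "ay": 0, "az": 0, "tx": 0, "ty": 0, "tz": 0.3, "fingers": 0}
    - {"ax": 0, "ay": 0, "az": 0, "tx": 0, "ty": 0, "tz": 0.28, "fingers": 0}
    - {"ax": 0, "ay": 0, "az": 0, "tx": 0, "ty": 0, "tz": 0, "fingers": 0}
    - {"ax": 0, "ay": 0, "az": 0, "tx": 0, "ty": 0, "tz": 0, "fingers": -1}
    - {"ax": 0, "ay": 0, "az": 0, "tx": 0, "ty": 0, "tz": 0, "fingers": -1}
    - {"ax": 0, "ay": 0, "az": 0, "tx": 0, "ty": 0, "tz": 0, "fingers": -1}

```text
clock: 7.8
eef_pos: [0.4672, -0.0198, 0.0298]
orientation: [3.14, -0.0, 1.462]
contact_force: [-0.1, -0.3, -0.2]
opening: 0.264
grip_force: 29.4
```

Emit:
arm_command:
  moves:
    - {"ax": 0, "ay": 0, "az": 0, "tx": 0, "ty": 0, "tz": 0, "fingers": -1}
    - {"ax": 0, "ay": 0, "az": 0, "tx": 0, "ty": 0, "tz": 0, "fingers": -1}
    - {"ax": 0, "ay": 0, "az": 0, "tx": 0, "ty": 0, "tz": 0, "fingers": -1}
    - {"ax": 0, "ay": 0, "az": 0, "tx": 0, "ty": 0, "tz": -0.3, "fingers": -1}
    - {"ax": 0, "ay": 0, "az": 0, "tx": 0, "ty": 0, "tz": -0.5, "fingers": -1}
    - {"ax": 0, "ay": 0, "az": 0, "tx": 0, "ty": 0, "tz": -0.5, "fingers": -1}
    - {"ax": 0, "ay": 0, "az": 0, "tx": 0, "ty": 0, "tz": -0.5, "fingers": -1}
    - {"ax": 0, "ay": 0, "az": 0, "tx": 0, "ty": 0, "tz": -0.5, "fingers": -1}
    - {"ax": 0, "ay": 0, "az": 0, "tx": 0, "ty": 0, "tz": -0.5, "fingers": -1}
    - {"ax": 0, "ay": 0, "az": 0, "tx": 0, "ty": 0, "tz": 0, "fingers": -1}

```text
clock: 8.63
eef_pos: [0.4689, -0.02, 0.1446]
orientation: [3.134, -0.0, 1.462]
contact_force: [0.6, -0.0, 0.2]
opening: 0.263
grip_force: 29.5
```

```bash
python3 -c "
from h import *
go(.617,-.259,.13,1.461,10)"
```

```text
at [ 0.4689 -0.02    0.1446] rpy [ 3.1343e+00 -5.0000e-04  1.4619e+00] open 0.263
shift total [-5.538  4.326  0.394] per row [-0.554  0.433  0.039] | turn total [ 0.105 -0.007  0.013] per row [ 0.01  -0.001  0.001]
```

Emit:
arm_command:
  moves:
    - {"ax": 0, "ay": 0, "az": 0, "tx": -0.62, "ty": 0.48, "tz": 0.04, "fingers": -1}
    - {"ax": 0, "ay": 0, "az": 0, "tx": -0.62, "ty": 0.48, "tz": 0.04, "fingers": -1}
    - {"ax": 0, "ay": 0, "az": 0, "tx": -0.62, "ty": 0.48, "tz": 0.04, "fingers": -1}
    - {"ax": 0, "ay": 0, "az": 0, "tx": -0.62, "ty": 0.48, "tz": 0.04, "fingers": -1}
    - {"ax": 0, "ay": 0, "az": 0, "tx": -0.62, "ty": 0.48, "tz": 0.04, "fingers": -1}
    - {"ax": 0, "ay": 0, "az": 0, "tx": -0.62, "ty": 0.48, "tz": 0.04, "fingers": -1}
    - {"ax": 0, "ay": 0, "az": 0, "tx": -0.62, "ty": 0.48, "tz": 0.04, "fingers": -1}
    - {"ax": 0, "ay": 0, "az": 0, "tx": -0.62, "ty": 0.48, "tz": 0.04, "fingers": -1}
    - {"ax": 0, "ay": 0, "az": 0, "tx": -0.58, "ty": 0.48, "tz": 0.04, "fingers": -1}
    - {"ax": 0, "ay": 0, "az": 0, "tx": 0, "ty": 0, "tz": 0, "fingers": -1}

```text
clock: 9.47
eef_pos: [0.6153, -0.2637, 0.1233]
orientation: [-3.141, 0.002, 1.458]
contact_force: [0.2, -0.1, 0.6]
opening: 0.262
grip_force: 29.5
```

Emit:
arm_command:
  moves:
    - {"ax": 0, "ay": 0, "az": 0, "tx": 0, "ty": 0, "tz": 0, "fingers": -1}
    - {"ax": 0, "ay": 0, "az": 0, "tx": 0, "ty": 0, "tz": 0, "fingers": -1}
    - {"ax": 0, "ay": 0, "az": 0, "tx": 0, "ty": 0, "tz": 0, "fingers": -1}
    - {"ax": 0, "ay": 0, "az": 0, "tx": 0, "ty": 0, "tz": 0, "fingers": -1}
    - {"ax": 0, "ay": 0, "az": 0, "tx": 0, "ty": 0, "tz": 0, "fingers": -1}
    - {"ax": 0, "ay": 0, "az": 0, "tx": 0, "ty": 0, "tz": 0, "fingers": -1}
    - {"ax": 0, "ay": 0, "az": 0, "tx": 0, "ty": 0, "tz": 0, "fingers": -1}
    - {"ax": 0, "ay": 0, "az": 0, "tx": 0, "ty": 0, "tz": 0, "fingers": -1}
    - {"ax": 0, "ay": 0, "az": 0, "tx": 0, "ty": 0, "tz": 0, "fingers": -1}
    - {"ax": 0, "ay": 0, "az": 0, "tx": 0, "ty": 0, "tz": 0, "fingers": -1}

```text
clock: 10.3
eef_pos: [0.614, -0.2589, 0.1264]
orientation: [3.141, -0.0, 1.462]
contact_force: [-0.5, 0.3, 1.1]
opening: 0.261
grip_force: 29.5
```

Run:
```python
from h import *
C,im=shot('wrist','b1'); T=np.array([.638,-.302]); a=-np.radians(6.3); M=np.array([[np.cos(a),-np.sin(a)],[np.sin(a),np.cos(a)]])
for lx,ly,z in [(-.054,-.079,.027),(-.054,.079,.027),(.054,.079,.027),(.054,-.079,.027),(-.053,-.005,.063),(-.053,.005,.063),(.053,.005,.063),(.053,-.005,.063)]:
    p=w2px(C,[*(T+M@[lx,ly]),z]); cv2.circle(im,tuple(int(round(q)) for q in p),3,(0,0,255),-1)
cv2.imwrite('pics/b1v.png',im)
go(.617,-.259,.010,1.461,10)
```

```text
at [ 0.614  -0.2589  0.1263] rpy [3.1415 0.     1.4619] open 0.261
shift total [0.006 0.075 2.909] per row [0.001 0.007 0.291] | turn total [0.001 0.    0.013] per row [0.    0.    0.001]
```

View pics/b1v.png

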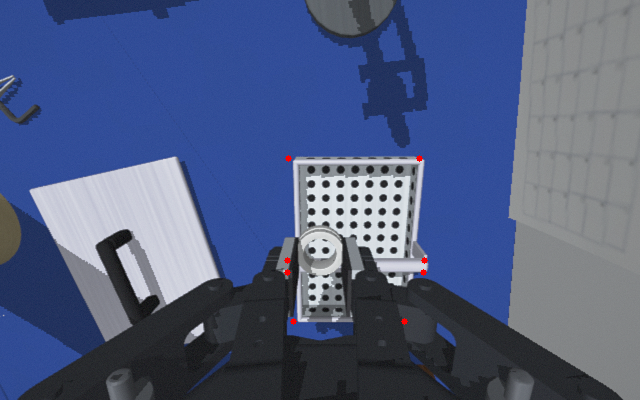

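The basket corners are at (294,158) and (423,158), about 4 mm further in +x than I had, so its centre is about (0.641,-0.302). I'm placing the first ring in the +y bay near the outer wall.

Emit:
arm_command:
  moves:
    - {"ax": 0, "ay": 0, "az": 0, "tx": 0.23, "ty": 0.33, "tz": 0, "fingers": -1}
    - {"ax": 0, "ay": 0, "az": 0, "tx": 0.22, "ty": 0.33, "tz": 0.2, "fingers": -1}
    - {"ax": 0, "ay": 0, "az": 0, "tx": 0, "ty": 0, "tz": 0.4, "fingers": -1}
    - {"ax": 0, "ay": 0, "az": 0, "tx": 0, "ty": 0, "tz": 0.4, "fingers": -1}
    - {"ax": 0, "ay": 0, "az": 0, "tx": 0, "ty": 0, "tz": 0.4, "fingers": -1}
    - {"ax": 0, "ay": 0, "az": 0, "tx": 0, "ty": 0, "tz": 0.4, "fingers": -1}
    - {"ax": 0, "ay": 0, "az": 0, "tx": 0, "ty": 0, "tz": 0.4, "fingers": -1}
    - {"ax": 0, "ay": 0, "az": 0, "tx": 0, "ty": 0, "tz": 0.4, "fingers": -1}
    - {"ax": 0, "ay": 0, "az": 0, "tx": 0, "ty": 0, "tz": 0.2, "fingers": -1}
    - {"ax": 0, "ay": 0, "az": 0, "tx": 0, "ty": 0, "tz": 0, "fingers": -1}

```text
clock: 11.18
eef_pos: [0.6405, -0.2438, 0.0117]
orientation: [-3.137, -0.0, 1.461]
contact_force: [-1.0, -0.9, -1.2]
opening: 0.263
grip_force: 29.5
```

Run:
```python
from h import *
go(.642,-.244,.0085,1.461,1)
```

```text
at [ 0.6405 -0.2438  0.0117] rpy [-3.1373e+00 -5.0000e-04  1.4615e+00] open 0.263
shift total [-0.002  0.038  0.081] per row [-0.002  0.038  0.081] | turn total [-0.061 -0.007  0.007] per row [-0.061 -0.007  0.007]
```

Emit:
arm_command:
  moves:
    - {"ax": 0, "ay": 0, "az": 0, "tx": 0, "ty": 0, "tz": 0.04, "fingers": -0.1}
    - {"ax": 0, "ay": 0, "az": 0, "tx": 0, "ty": 0, "tz": 0, "fingers": -0.1}
    - {"ax": 0, "ay": 0, "az": 0, "tx": 0, "ty": 0, "tz": 0, "fingers": -0.1}
    - {"ax": 0, "ay": 0, "az": 0, "tx": 0, "ty": 0, "tz": -0.4, "fingers": -0.1}
    - {"ax": 0, "ay": 0, "az": 0, "tx": 0, "ty": 0, "tz": -0.5, "fingers": -0.1}
    - {"ax": 0, "ay": 0, "az": 0, "tx": 0, "ty": 0, "tz": -0.5, "fingers": -0.1}
    - {"ax": 0, "ay": 0, "az": 0, "tx": 0, "ty": 0, "tz": -0.5, "fingers": -0.1}
    - {"ax": 0, "ay": 0, "az": 0, "tx": 0, "ty": 0, "tz": -0.5, "fingers": -0.1}
    - {"ax": 0, "ay": 0, "az": 0, "tx": 0, "ty": -0.3, "tz": -0.5, "fingers": -0.1}
    - {"ax": 0, "ay": 0, "az": 0, "tx": 0.2, "ty": -0.7, "tz": -0.5, "fingers": 0}

```text
clock: 12.02
eef_pos: [0.6057, -0.2328, 0.1504]
orientation: [3.137, 0.001, 1.462]
contact_force: [-0.6, 0.1, 0.0]
opening: 0.498
grip_force: 0.0
```

Emit:
arm_command:
  moves:
    - {"ax": 0, "ay": 0, "az": 0, "tx": 0.65, "ty": -0.5, "tz": 0, "fingers": 0}
    - {"ax": 0, "ay": 0, "az": 0, "tx": 0.65, "ty": -0.5, "tz": 0, "fingers": 0}
    - {"ax": 0, "ay": 0, "az": 0, "tx": 0.65, "ty": -0.5, "tz": 0, "fingers": 0}
    - {"ax": 0, "ay": 0, "az": 0, "tx": 0.65, "ty": -0.5, "tz": 0, "fingers": 0}
    - {"ax": 0, "ay": 0, "az": 0, "tx": 0.65, "ty": -0.5, "tz": 0.1, "fingers": 0}
    - {"ax": 0, "ay": 0, "az": 0, "tx": 0.65, "ty": -0.5, "tz": 0.3, "fingers": 0}
    - {"ax": 0, "ay": 0, "az": 0, "tx": 0.65, "ty": -0.5, "tz": 0.3, "fingers": 0}
    - {"ax": 0, "ay": 0, "az": 0, "tx": 0.65, "ty": -0.5, "tz": 0.3, "fingers": 0}
    - {"ax": 0, "ay": 0, "az": 0, "tx": 0.65, "ty": 0, "tz": 0.3, "fingers": 0}
    - {"ax": 0, "ay": 0, "az": 0, "tx": 0.65, "ty": 0, "tz": 0.2, "fingers": 0}

```text
clock: 12.85
eef_pos: [0.4713, 0.0456, 0.0892]
orientation: [3.141, -0.0, 1.462]
contact_force: [0.9, -0.9, 0.6]
opening: 0.504
grip_force: 0.0
```

Emit:
arm_command:
  moves:
    - {"ax": 0, "ay": 0, "az": 0, "tx": 0, "ty": 0, "tz": 0, "fingers": 0}
    - {"ax": 0, "ay": 0, "az": 0, "tx": 0, "ty": 0, "tz": 0, "fingers": 0}
    - {"ax": 0, "ay": 0, "az": 0, "tx": 0, "ty": 0, "tz": 0, "fingers": 0}
    - {"ax": 0, "ay": 0, "az": 0, "tx": 0, "ty": 0, "tz": 0, "fingers": 0}
    - {"ax": 0, "ay": 0, "az": 0, "tx": 0, "ty": 0, "tz": 0, "fingers": 0}
    - {"ax": 0, "ay": 0, "az": 0, "tx": 0, "ty": 0, "tz": 0, "fingers": 0}
    - {"ax": 0, "ay": 0, "az": 0, "tx": 0, "ty": 0, "tz": 0, "fingers": 0}
    - {"ax": 0, "ay": 0, "az": 0, "tx": 0, "ty": 0, "tz": 0, "fingers": 0}
    - {"ax": 0, "ay": 0, "az": 0, "tx": 0, "ty": 0, "tz": 0, "fingers": 0}
    - {"ax": 0, "ay": 0, "az": 0, "tx": 0, "ty": 0, "tz": 0, "fingers": 0}

```text
clock: 13.68
eef_pos: [0.4725, 0.0441, 0.0887]
orientation: [-3.142, 0.0, 1.462]
contact_force: [-0.2, 0.6, 0.3]
opening: 0.5
grip_force: 0.0
```

```bash
cat >> h.py <<'E'
def rings(f,thr=135):
    C,im=shot('wrist',f); g=cv2.cvtColor(im,cv2.COLOR_BGR2GRAY)
    # keep only the plate region seen in the world
    q=np.array([w2px(C,[x,y,.025]) for x,y in [(.415,-.072),(.41,.094),(.582,.1),(.582,-.07)]]).astype(np.int32)
    m=cv2.fillConvexPoly(np.zeros_like(g),q,255); m[230:,:]=0
    n,l,s,c=cv2.connectedComponentsWithStats(((g>thr)&(m>0)).astype(np.uint8))
    for i in range(1,n):
        if s[i,4]>150:
            x,y,w,h=s[i,:4]; print('px',(x+w/2-.5,y+h/2-.5),(w,h),px2w(C,x+w/2-.5,y+h/2-.5,.033).round(4))
E
python3 - <<'E'
from h import *
rings('r2')
go(.471,.046,.0265,1.461,1)
E
```

```text
px (np.float64(404.5), np.float64(203.0)) (np.int32(34), np.int32(33)) [0.5337 0.0503 0.033 ]
px (np.float64(316.5), np.float64(215.0)) (np.int32(34), np.int32(29)) [0.4714 0.0483 0.033 ]
at [0.4725 0.0442 0.0887] rpy [-3.1415 -0.      1.4618] open 0.5
shift total [ 0.042 -0.041  1.555] per row [ 0.042 -0.041  1.555] | turn total [-0.002 -0.     0.011] per row [-0.002 -0.     0.011]
```

Emit:
arm_command:
  moves:
    - {"ax": 0, "ay": 0, "az": 0, "tx": 0.06, "ty": -0.03, "tz": 0.3, "fingers": 0}
    - {"ax": 0, "ay": 0, "az": 0, "tx": 0, "ty": 0, "tz": 0.4, "fingers": 0}
    - {"ax": 0, "ay": 0, "az": 0, "tx": 0, "ty": 0, "tz": 0.4, "fingers": 0}
    - {"ax": 0, "ay": 0, "az": 0, "tx": 0, "ty": 0, "tz": 0.3, "fingers": 0}
    - {"ax": 0, "ay": 0, "az": 0, "tx": 0, "ty": 0, "tz": 0.15, "fingers": 0}
    - {"ax": 0, "ay": 0, "az": 0, "tx": 0, "ty": 0, "tz": 0, "fingers": 0}
    - {"ax": 0, "ay": 0, "az": 0, "tx": 0, "ty": 0, "tz": 0, "fingers": 0}
    - {"ax": 0, "ay": 0, "az": 0, "tx": 0, "ty": 0, "tz": 0, "fingers": -1}
    - {"ax": 0, "ay": 0, "az": 0, "tx": 0, "ty": 0, "tz": 0, "fingers": -1}
    - {"ax": 0, "ay": 0, "az": 0, "tx": 0, "ty": 0, "tz": 0, "fingers": -1}

```text
clock: 14.57
eef_pos: [0.4723, 0.0469, 0.0277]
orientation: [3.14, -0.0, 1.462]
contact_force: [-1.0, 0.3, 4.0]
opening: 0.231
grip_force: 28.7
```

Emit:
arm_command:
  moves:
    - {"ax": 0, "ay": 0, "az": 0, "tx": 0, "ty": 0, "tz": 0, "fingers": -1}
    - {"ax": 0, "ay": 0, "az": 0, "tx": 0, "ty": 0, "tz": 0, "fingers": -1}
    - {"ax": 0, "ay": 0, "az": 0, "tx": 0, "ty": 0, "tz": -0.3, "fingers": -1}
    - {"ax": 0, "ay": 0, "az": 0, "tx": 0, "ty": 0, "tz": -0.5, "fingers": -1}
    - {"ax": 0, "ay": 0, "az": 0, "tx": 0, "ty": 0, "tz": -0.5, "fingers": -1}
    - {"ax": 0, "ay": 0, "az": 0, "tx": 0, "ty": 0, "tz": -0.5, "fingers": -1}
    - {"ax": 0, "ay": 0, "az": 0, "tx": 0, "ty": 0, "tz": -0.5, "fingers": -1}
    - {"ax": 0, "ay": 0, "az": 0, "tx": 0, "ty": 0, "tz": -0.5, "fingers": -1}
    - {"ax": 0, "ay": 0, "az": 0, "tx": 0, "ty": 0, "tz": 0, "fingers": -1}
    - {"ax": 0, "ay": 0, "az": 0, "tx": 0, "ty": 0, "tz": 0, "fingers": -1}

```text
clock: 15.4
eef_pos: [0.4726, 0.0469, 0.1398]
orientation: [3.138, -0.001, 1.462]
contact_force: [0.0, 0.8, -1.2]
opening: 0.233
grip_force: 28.6
```

Run:
```python
from h import *
go(.639,-.2757,.13,1.461,1)
```

```text
at [0.4726 0.0469 0.1398] rpy [ 3.1385e+00 -6.0000e-04  1.4619e+00] open 0.233
shift total [-7.564  5.012  0.255] per row [-7.564  5.012  0.255] | turn total [ 0.045 -0.009  0.013] per row [ 0.045 -0.009  0.013]
```

Emit:
arm_command:
  moves:
    - {"ax": 0, "ay": 0, "az": 0, "tx": -0.69, "ty": 0.456, "tz": 0, "fingers": -1}
    - {"ax": 0, "ay": 0, "az": 0, "tx": -0.69, "ty": 0.456, "tz": 0, "fingers": -1}
    - {"ax": 0, "ay": 0, "az": 0, "tx": -0.69, "ty": 0.456, "tz": 0, "fingers": -1}
    - {"ax": 0, "ay": 0, "az": 0, "tx": -0.69, "ty": 0.456, "tz": 0, "fingers": -1}
    - {"ax": 0, "ay": 0, "az": 0, "tx": -0.69, "ty": 0.456, "tz": 0, "fingers": -1}
    - {"ax": 0, "ay": 0, "az": 0, "tx": -0.69, "ty": 0.456, "tz": 0, "fingers": -1}
    - {"ax": 0, "ay": 0, "az": 0, "tx": -0.69, "ty": 0.456, "tz": 0, "fingers": -1}
    - {"ax": 0, "ay": 0, "az": 0, "tx": -0.69, "ty": 0.456, "tz": 0, "fingers": -1}
    - {"ax": 0, "ay": 0, "az": 0, "tx": -0.69, "ty": 0.456, "tz": 0, "fingers": -1}
    - {"ax": 0, "ay": 0, "az": 0, "tx": -0.69, "ty": 0.456, "tz": 0, "fingers": -1}

```text
clock: 16.23
eef_pos: [0.6224, -0.2486, 0.1364]
orientation: [-3.138, -0.001, 1.462]
contact_force: [0.0, 0.7, -0.8]
opening: 0.239
grip_force: 28.7
```

Emit:
arm_command:
  moves:
    - {"ax": 0, "ay": 0, "az": 0, "tx": -0.66, "ty": 0.452, "tz": 0, "fingers": -1}
    - {"ax": 0, "ay": 0, "az": 0, "tx": 0, "ty": 0, "tz": 0, "fingers": -1}
    - {"ax": 0, "ay": 0, "az": 0, "tx": 0, "ty": 0, "tz": 0.3, "fingers": -1}
    - {"ax": 0, "ay": 0, "az": 0, "tx": 0, "ty": 0, "tz": 0.4, "fingers": -1}
    - {"ax": 0, "ay": 0, "az": 0, "tx": 0, "ty": 0, "tz": 0.4, "fingers": -1}
    - {"ax": 0, "ay": 0, "az": 0, "tx": 0, "ty": 0, "tz": 0.4, "fingers": -1}
    - {"ax": 0, "ay": 0, "az": 0, "tx": 0, "ty": 0, "tz": 0, "fingers": -1}
    - {"ax": 0, "ay": 0, "az": 0, "tx": 0, "ty": 0, "tz": 0, "fingers": -1}
    - {"ax": 0, "ay": 0, "az": 0, "tx": 0, "ty": 0, "tz": 0, "fingers": -1}
    - {"ax": 0, "ay": 0, "az": 0, "tx": 0, "ty": 0, "tz": 0, "fingers": -1}

```text
clock: 17.07
eef_pos: [0.6387, -0.2758, 0.0799]
orientation: [3.14, 0.001, 1.462]
contact_force: [0.1, 0.4, -0.5]
opening: 0.235
grip_force: 28.7
```

Run:
```python
from h import *
go(.639,-.2757,.009,1.461,1)
```

```text
at [ 0.6387 -0.2758  0.0799] rpy [3.1397e+00 6.0000e-04 1.4621e+00] open 0.235
shift total [0.004 0.004 1.772] per row [0.004 0.004 1.772] | turn total [0.027 0.008 0.015] per row [0.027 0.008 0.015]
```

Emit:
arm_command:
  moves:
    - {"ax": 0, "ay": 0, "az": 0, "tx": 0, "ty": 0, "tz": 0.4, "fingers": -1}
    - {"ax": 0, "ay": 0, "az": 0, "tx": 0, "ty": 0, "tz": 0.4, "fingers": -1}
    - {"ax": 0, "ay": 0, "az": 0, "tx": 0, "ty": 0, "tz": 0.4, "fingers": -1}
    - {"ax": 0, "ay": 0, "az": 0, "tx": 0, "ty": 0, "tz": 0.35, "fingers": -1}
    - {"ax": 0, "ay": 0, "az": 0, "tx": 0, "ty": 0, "tz": 0.22, "fingers": -1}
    - {"ax": 0, "ay": 0, "az": 0, "tx": 0, "ty": 0, "tz": 0, "fingers": -1}
    - {"ax": 0, "ay": 0, "az": 0, "tx": 0, "ty": 0, "tz": 0, "fingers": -1}
    - {"ax": 0, "ay": 0, "az": 0, "tx": 0, "ty": 0, "tz": 0, "fingers": -0.1}
    - {"ax": 0, "ay": 0, "az": 0, "tx": 0, "ty": 0, "tz": 0, "fingers": -0.1}
    - {"ax": 0, "ay": 0, "az": 0, "tx": 0, "ty": 0, "tz": 0, "fingers": -0.1}

```text
clock: 17.9
eef_pos: [0.6388, -0.276, 0.0093]
orientation: [3.14, 0.001, 1.462]
contact_force: [-0.3, 0.6, 0.6]
opening: 0.45
grip_force: 0.0
```

Emit:
arm_command:
  moves:
    - {"ax": 0, "ay": 0, "az": 0, "tx": 0, "ty": 0, "tz": -0.4, "fingers": -0.1}
    - {"ax": 0, "ay": 0, "az": 0, "tx": 0, "ty": 0, "tz": -0.5, "fingers": -0.1}
    - {"ax": 0, "ay": 0, "az": 0, "tx": 0, "ty": 0, "tz": -0.5, "fingers": -0.1}
    - {"ax": 0, "ay": 0, "az": 0, "tx": 0, "ty": 0, "tz": -0.5, "fingers": -0.1}
    - {"ax": 0, "ay": 0, "az": 0, "tx": 0, "ty": -0.3, "tz": -0.5, "fingers": -0.1}
    - {"ax": 0, "ay": 0, "az": 0, "tx": 0, "ty": -0.6, "tz": -0.5, "fingers": -0.1}
    - {"ax": 0, "ay": 0, "az": 0, "tx": 0, "ty": -0.6, "tz": -0.5, "fingers": 0}
    - {"ax": 0, "ay": 0, "az": 0, "tx": 0.2, "ty": -0.7, "tz": 0, "fingers": 0}
    - {"ax": 0, "ay": 0, "az": 0, "tx": 0.4, "ty": -0.7, "tz": 0, "fingers": 0}
    - {"ax": 0, "ay": 0, "az": 0, "tx": 0.6, "ty": -0.6, "tz": 0, "fingers": 0}

```text
clock: 18.73
eef_pos: [0.5027, -0.2136, 0.1452]
orientation: [3.139, 0.001, 1.459]
contact_force: [0.1, 0.5, -0.2]
opening: 0.497
grip_force: 0.0
```

Emit:
arm_command:
  moves:
    - {"ax": 0, "ay": 0, "az": 0, "tx": 0.7, "ty": 0, "tz": 0, "fingers": 0}
    - {"ax": 0, "ay": 0, "az": 0, "tx": 0.7, "ty": 0, "tz": 0, "fingers": 0}
    - {"ax": 0, "ay": 0, "az": 0, "tx": 0.7, "ty": 0, "tz": 0, "fingers": 0}
    - {"ax": 0, "ay": 0, "az": 0, "tx": 0.7, "ty": 0, "tz": 0, "fingers": 0}
    - {"ax": 0, "ay": 0, "az": 0, "tx": 0.7, "ty": 0, "tz": 0, "fingers": 0}
    - {"ax": 0, "ay": 0, "az": 0, "tx": 0.7, "ty": 0, "tz": 0.2, "fingers": 0}
    - {"ax": 0, "ay": 0, "az": 0, "tx": 0.7, "ty": 0, "tz": 0.3, "fingers": 0}
    - {"ax": 0, "ay": 0, "az": 0, "tx": 0.7, "ty": 0, "tz": 0.3, "fingers": 0}
    - {"ax": 0, "ay": 0, "az": 0, "tx": 0.7, "ty": 0, "tz": 0.4, "fingers": 0}
    - {"ax": 0, "ay": 0, "az": 0, "tx": 0.3, "ty": 0, "tz": 0.3, "fingers": 0}

```text
clock: 19.57
eef_pos: [0.5332, 0.0529, 0.0839]
orientation: [3.14, -0.002, 1.465]
contact_force: [-0.2, -0.7, 0.1]
opening: 0.498
grip_force: 0.0
```

Emit:
arm_command:
  moves:
    - {"ax": 0, "ay": 0, "az": 0, "tx": 0, "ty": 0, "tz": 0, "fingers": 0}
    - {"ax": 0, "ay": 0, "az": 0, "tx": 0, "ty": 0, "tz": 0, "fingers": 0}
    - {"ax": 0, "ay": 0, "az": 0, "tx": 0, "ty": 0, "tz": 0, "fingers": 0}
    - {"ax": 0, "ay": 0, "az": 0, "tx": 0, "ty": 0, "tz": 0, "fingers": 0}
    - {"ax": 0, "ay": 0, "az": 0, "tx": 0, "ty": 0, "tz": 0, "fingers": 0}
    - {"ax": 0, "ay": 0, "az": 0, "tx": 0, "ty": 0, "tz": 0, "fingers": 0}
    - {"ax": 0, "ay": 0, "az": 0, "tx": 0, "ty": 0, "tz": 0, "fingers": 0}
    - {"ax": 0, "ay": 0, "az": 0, "tx": 0, "ty": 0, "tz": 0, "fingers": 0}
    - {"ax": 0, "ay": 0, "az": 0, "tx": 0, "ty": 0, "tz": 0, "fingers": 0}
    - {"ax": 0, "ay": 0, "az": 0, "tx": 0, "ty": 0, "tz": 0, "fingers": 0}

```text
clock: 20.4
eef_pos: [0.5327, 0.0496, 0.0839]
orientation: [-3.142, -0.0, 1.462]
contact_force: [0.5, -0.5, -0.5]
opening: 0.496
grip_force: 0.0
```

Run:
```python
from h import *
rings('r3')
go(.534,.048,.0275,1.461,1)
```

```text
px (np.float64(323.0), np.float64(216.5)) (np.int32(35), np.int32(26)) [0.5362 0.0539 0.033 ]
at [0.5327 0.0497 0.0839] rpy [-3.1416 -0.      1.4618] open 0.5
shift total [-0.039  0.037  1.41 ] per row [-0.039  0.037  1.41 ] | turn total [-0.    -0.     0.012] per row [-0.    -0.     0.012]
```

Emit:
arm_command:
  moves:
    - {"ax": 0, "ay": 0, "az": 0, "tx": 0.03, "ty": 0.06, "tz": 0.3, "fingers": 0}
    - {"ax": 0, "ay": 0, "az": 0, "tx": 0, "ty": 0, "tz": 0.4, "fingers": 0}
    - {"ax": 0, "ay": 0, "az": 0, "tx": 0, "ty": 0, "tz": 0.4, "fingers": 0}
    - {"ax": 0, "ay": 0, "az": 0, "tx": 0, "ty": 0, "tz": 0.2, "fingers": 0}
    - {"ax": 0, "ay": 0, "az": 0, "tx": 0, "ty": 0, "tz": 0.1, "fingers": 0}
    - {"ax": 0, "ay": 0, "az": 0, "tx": 0, "ty": 0, "tz": 0, "fingers": 0}
    - {"ax": 0, "ay": 0, "az": 0, "tx": 0, "ty": 0, "tz": 0, "fingers": 0}
    - {"ax": 0, "ay": 0, "az": 0, "tx": 0, "ty": 0, "tz": 0, "fingers": -1}
    - {"ax": 0, "ay": 0, "az": 0, "tx": 0, "ty": 0, "tz": 0, "fingers": -1}
    - {"ax": 0, "ay": 0, "az": 0, "tx": 0, "ty": 0, "tz": 0, "fingers": -1}

```text
clock: 21.28
eef_pos: [0.5361, 0.0508, 0.029]
orientation: [3.14, -0.0, 1.462]
contact_force: [0.9, 0.2, 2.8]
opening: 0.228
grip_force: 28.4
```

Emit:
arm_command:
  moves:
    - {"ax": 0, "ay": 0, "az": 0, "tx": 0, "ty": 0, "tz": 0, "fingers": -1}
    - {"ax": 0, "ay": 0, "az": 0, "tx": 0, "ty": 0, "tz": 0, "fingers": -1}
    - {"ax": 0, "ay": 0, "az": 0, "tx": 0, "ty": 0, "tz": -0.3, "fingers": -1}
    - {"ax": 0, "ay": 0, "az": 0, "tx": 0, "ty": 0, "tz": -0.5, "fingers": -1}
    - {"ax": 0, "ay": 0, "az": 0, "tx": 0, "ty": 0, "tz": -0.5, "fingers": -1}
    - {"ax": 0, "ay": 0, "az": 0, "tx": 0, "ty": 0, "tz": -0.5, "fingers": -1}
    - {"ax": 0, "ay": 0, "az": 0, "tx": 0, "ty": 0, "tz": -0.5, "fingers": -1}
    - {"ax": 0, "ay": 0, "az": 0, "tx": 0, "ty": 0, "tz": -0.5, "fingers": -1}
    - {"ax": 0, "ay": 0, "az": 0, "tx": -0.3, "ty": -0.4, "tz": 0, "fingers": -1}
    - {"ax": 0, "ay": 0, "az": 0, "tx": -0.5, "ty": -0.4, "tz": 0, "fingers": -1}

```text
clock: 22.12
eef_pos: [0.5014, 0.0233, 0.1413]
orientation: [3.138, -0.001, 1.465]
contact_force: [-0.3, -0.2, -0.3]
opening: 0.228
grip_force: 28.2
```

Run:
```python
from h import *
go(.6264,-.3427,.13,1.461,10)
```

```text
at [0.5014 0.0233 0.1413] rpy [ 3.1376e+00 -1.1000e-03  1.4645e+00] open 0.228
shift total [-8.768  4.076  0.288] per row [-0.877  0.408  0.029] | turn total [ 0.057 -0.016  0.05 ] per row [ 0.006 -0.002  0.005]
```

Emit:
arm_command:
  moves:
    - {"ax": 0, "ay": 0, "az": 0, "tx": -0.75, "ty": 0.1, "tz": 0, "fingers": -1}
    - {"ax": 0, "ay": 0, "az": 0, "tx": -0.75, "ty": 0.1, "tz": 0, "fingers": -1}
    - {"ax": 0, "ay": 0, "az": 0, "tx": -0.75, "ty": 0.3, "tz": 0, "fingers": -1}
    - {"ax": 0, "ay": 0, "az": 0, "tx": -0.75, "ty": 0.3, "tz": 0, "fingers": -1}
    - {"ax": 0, "ay": 0, "az": 0, "tx": -0.75, "ty": 0.4, "tz": 0, "fingers": -1}
    - {"ax": 0, "ay": 0, "az": 0, "tx": -0.75, "ty": 0.4, "tz": 0, "fingers": -1}
    - {"ax": 0, "ay": 0, "az": 0, "tx": -0.75, "ty": 0.4, "tz": 0, "fingers": -1}
    - {"ax": 0, "ay": 0, "az": 0, "tx": -0.75, "ty": 0.4, "tz": 0, "fingers": -1}
    - {"ax": 0, "ay": 0, "az": 0, "tx": -0.75, "ty": 0.4, "tz": 0, "fingers": -1}
    - {"ax": 0, "ay": 0, "az": 0, "tx": -0.75, "ty": 0.4, "tz": 0, "fingers": -1}

```text
clock: 22.95
eef_pos: [0.5946, -0.2913, 0.1394]
orientation: [-3.141, -0.0, 1.462]
contact_force: [0.9, 0.1, 0.7]
opening: 0.229
grip_force: 28.2
```

Emit:
arm_command:
  moves:
    - {"ax": 0, "ay": 0, "az": 0, "tx": -0.63, "ty": 0.4, "tz": 0, "fingers": -1}
    - {"ax": 0, "ay": 0, "az": 0, "tx": -0.63, "ty": 0.48, "tz": 0, "fingers": -1}
    - {"ax": 0, "ay": 0, "az": 0, "tx": 0, "ty": 0, "tz": 0.1, "fingers": -1}
    - {"ax": 0, "ay": 0, "az": 0, "tx": 0, "ty": 0, "tz": 0.4, "fingers": -1}
    - {"ax": 0, "ay": 0, "az": 0, "tx": 0, "ty": 0, "tz": 0.4, "fingers": -1}
    - {"ax": 0, "ay": 0, "az": 0, "tx": 0, "ty": 0, "tz": 0.4, "fingers": -1}
    - {"ax": 0, "ay": 0, "az": 0, "tx": 0, "ty": 0, "tz": 0, "fingers": -1}
    - {"ax": 0, "ay": 0, "az": 0, "tx": 0, "ty": 0, "tz": 0, "fingers": -1}
    - {"ax": 0, "ay": 0, "az": 0, "tx": 0, "ty": 0, "tz": 0, "fingers": -1}
    - {"ax": 0, "ay": 0, "az": 0, "tx": 0, "ty": 0, "tz": 0, "fingers": -1}

```text
clock: 23.78
eef_pos: [0.6249, -0.3439, 0.0896]
orientation: [3.139, 0.001, 1.462]
contact_force: [0.3, -0.2, 0.0]
opening: 0.232
grip_force: 28.2
```

Run:
```python
from h import *
go(.6264,-.3427,.0095,1.461,1)
C,im=shot('wrist','b3')
```

```text
at [ 0.6249 -0.3439  0.0896] rpy [3.1392e+00 1.0000e-03 1.4621e+00] open 0.232
shift total [0.037 0.029 2.003] per row [0.037 0.029 2.003] | turn total [0.034 0.014 0.016] per row [0.034 0.014 0.016]
```

View pics/b3.png

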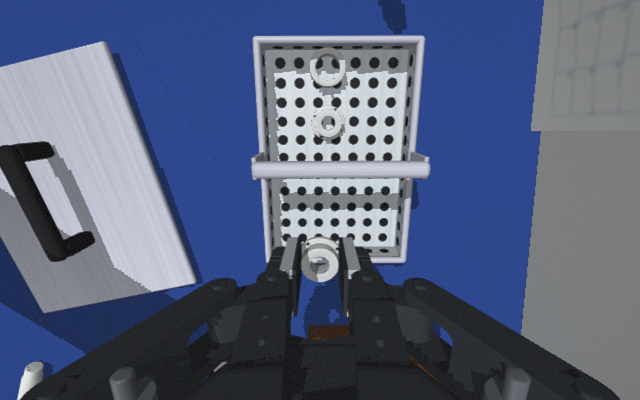

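Two rings lie in the +y bay at (328,66) and (328,124). The third is over the -y bay, so I'm lowering and releasing it.

Emit:
arm_command:
  moves:
    - {"ax": 0, "ay": 0, "az": 0, "tx": 0.04, "ty": 0.1, "tz": 0.4, "fingers": -1}
    - {"ax": 0, "ay": 0, "az": 0, "tx": 0, "ty": 0, "tz": 0.4, "fingers": -1}
    - {"ax": 0, "ay": 0, "az": 0, "tx": 0, "ty": 0, "tz": 0.4, "fingers": -1}
    - {"ax": 0, "ay": 0, "az": 0, "tx": 0, "ty": 0, "tz": 0.4, "fingers": -1}
    - {"ax": 0, "ay": 0, "az": 0, "tx": 0, "ty": 0, "tz": 0.3, "fingers": -1}
    - {"ax": 0, "ay": 0, "az": 0, "tx": 0, "ty": 0, "tz": 0.1, "fingers": -1}
    - {"ax": 0, "ay": 0, "az": 0, "tx": 0, "ty": 0, "tz": 0, "fingers": -1}
    - {"ax": 0, "ay": 0, "az": 0, "tx": 0, "ty": 0, "tz": 0, "fingers": -0.1}
    - {"ax": 0, "ay": 0, "az": 0, "tx": 0, "ty": 0, "tz": 0, "fingers": -0.1}
    - {"ax": 0, "ay": 0, "az": 0, "tx": 0, "ty": 0, "tz": 0, "fingers": -0.1}

```text
clock: 24.67
eef_pos: [0.6289, -0.3429, 0.009]
orientation: [3.14, 0.001, 1.462]
contact_force: [0.2, -0.3, 0.1]
opening: 0.449
grip_force: 0.0
```

Emit:
arm_command:
  moves:
    - {"ax": 0, "ay": 0, "az": 0, "tx": 0, "ty": 0, "tz": -0.4, "fingers": -0.1}
    - {"ax": 0, "ay": 0, "az": 0, "tx": 0, "ty": 0, "tz": -0.5, "fingers": -0.1}
    - {"ax": 0, "ay": 0, "az": 0, "tx": 0, "ty": 0, "tz": -0.5, "fingers": -0.1}
    - {"ax": 0, "ay": 0, "az": 0, "tx": 0, "ty": 0, "tz": -0.5, "fingers": -0.1}
    - {"ax": 0, "ay": 0, "az": 0, "tx": 0, "ty": 0, "tz": -0.5, "fingers": -0.1}
    - {"ax": 0, "ay": 0, "az": 0, "tx": 0, "ty": 0, "tz": -0.5, "fingers": -0.1}
    - {"ax": 0, "ay": 0, "az": 0, "tx": 0.2, "ty": 0, "tz": -0.5, "fingers": -0.1}
    - {"ax": 0, "ay": 0, "az": 0, "tx": 0.4, "ty": 0, "tz": 0, "fingers": -0.1}
    - {"ax": 0, "ay": 0, "az": 0, "tx": 0.4, "ty": 0, "tz": 0, "fingers": -0.1}
    - {"ax": 0, "ay": 0, "az": 0, "tx": 0, "ty": 0, "tz": 0, "fingers": -0.1}

```text
clock: 25.5
eef_pos: [0.633, -0.2987, 0.1435]
orientation: [-3.141, -0.002, 1.466]
contact_force: [0.0, -0.3, -0.7]
opening: 0.454
grip_force: 0.0
```

Run:
```python
from h import *
c=ctrl.calibration('wrist'); K=np.array([[c['fx'],0,c['cx']],[0,c['fy'],c['cy']],[0,0,1.]])
T=np.eye(4); T[:3,:3]=R.from_euler('xyz',[3.1392,.001,1.4621]).as_matrix(); T[:3,3]=[.6249,-.3439,.0896]
M=np.linalg.inv(T@c['tool_from_camera']); C=(K,M[:3,:3],M[:3,3])
p=np.array([px2w(C,*q,.063)[:2] for q in [(253,170),(430,170)]]); print(p,p.mean(0),np.linalg.norm(p[1]-p[0]),np.degrees(np.arctan2(*(p[1]-p[0])[::-1])))
q=np.array([px2w(C,*q,.027)[:2] for q in [(254,37),(424,37)]]); print(q,np.linalg.norm(q[1]-q[0]),np.degrees(np.arctan2(*(q[1]-q[0])[::-1])))
u=np.array([np.cos(-.11),np.sin(-.11)]); print('ctr from edge',q.mean(0)-.079*np.array([-u[1],u[0]]))
go(.639,-.302,.12,np.pi-.11,1)
```

```text
[[ 0.59183927 -0.29854506]
 [ 0.69375846 -0.30979881]] [ 0.64279887 -0.30417193] 0.10253861639353704 -6.300984810325404
[[ 0.59802941 -0.22135421]
 [ 0.70353964 -0.23288125]] 0.10613803440000136 -6.234863448112633
ctr from edge [ 0.64211204 -0.30564026]
at [ 0.633  -0.2987  0.1435] rpy [-3.1408e+00 -2.0000e-03  1.4657e+00] open 0.454
shift total [-0.068  0.158  0.588] per row [-0.068  0.158  0.588] | turn total [ 1.300e-02 -3.100e-02 -2.243e+01] per row [ 1.300e-02 -3.100e-02 -2.243e+01]
```

Emit:
arm_command:
  moves:
    - {"ax": 0, "ay": 0, "az": -0.748, "tx": -0.11, "ty": 0.23, "tz": 0, "fingers": 0}
    - {"ax": 0, "ay": 0, "az": -0.748, "tx": 0, "ty": 0, "tz": 0, "fingers": 0}
    - {"ax": 0, "ay": 0, "az": -0.748, "tx": 0, "ty": 0, "tz": 0, "fingers": 0}
    - {"ax": 0, "ay": 0, "az": -0.748, "tx": 0, "ty": 0, "tz": 0, "fingers": 0}
    - {"ax": 0, "ay": 0, "az": -0.748, "tx": 0, "ty": 0, "tz": 0, "fingers": 0}
    - {"ax": 0, "ay": 0, "az": -0.748, "tx": 0, "ty": 0, "tz": 0, "fingers": 0}
    - {"ax": 0, "ay": 0, "az": -0.748, "tx": 0, "ty": 0, "tz": 0, "fingers": 0}
    - {"ax": 0, "ay": 0, "az": -0.748, "tx": 0, "ty": 0, "tz": 0, "fingers": 0}
    - {"ax": 0, "ay": 0, "az": -0.748, "tx": 0, "ty": 0, "tz": 0, "fingers": 0}
    - {"ax": 0, "ay": 0, "az": -0.748, "tx": 0, "ty": 0, "tz": 0, "fingers": 0}

```text
clock: 26.33
eef_pos: [0.6404, -0.3071, 0.1417]
orientation: [-3.139, -0.003, 1.988]
contact_force: [-0.2, 0.2, 0.6]
opening: 0.5
grip_force: 0.0
```

Emit:
arm_command:
  moves:
    - {"ax": 0, "ay": 0, "az": -0.748, "tx": 0, "ty": 0, "tz": 0, "fingers": 0}
    - {"ax": 0, "ay": 0, "az": -0.748, "tx": 0, "ty": 0, "tz": 0, "fingers": 0}
    - {"ax": 0, "ay": 0, "az": -0.748, "tx": 0, "ty": 0, "tz": 0, "fingers": 0}
    - {"ax": 0, "ay": 0, "az": -0.748, "tx": 0, "ty": 0, "tz": 0, "fingers": 0}
    - {"ax": 0, "ay": 0, "az": -0.748, "tx": 0, "ty": 0, "tz": 0, "fingers": 0}
    - {"ax": 0, "ay": 0, "az": -0.748, "tx": 0, "ty": 0, "tz": 0, "fingers": 0}
    - {"ax": 0, "ay": 0, "az": -0.748, "tx": 0, "ty": 0, "tz": 0, "fingers": 0}
    - {"ax": 0, "ay": 0, "az": -0.748, "tx": 0, "ty": 0, "tz": 0, "fingers": 0}
    - {"ax": 0, "ay": 0, "az": -0.748, "tx": 0, "ty": 0, "tz": 0, "fingers": 0}
    - {"ax": 0, "ay": 0, "az": -0.748, "tx": 0, "ty": 0, "tz": 0, "fingers": 0}

```text
clock: 27.17
eef_pos: [0.6404, -0.3071, 0.1416]
orientation: [-3.141, -0.004, 2.51]
contact_force: [-0.5, -0.1, 0.3]
opening: 0.499
grip_force: 0.0
```

Emit:
arm_command:
  moves:
    - {"ax": 0, "ay": 0, "az": -0.748, "tx": 0, "ty": 0, "tz": 0, "fingers": 0}
    - {"ax": 0, "ay": 0, "az": -0.748, "tx": 0, "ty": 0, "tz": 0, "fingers": 0}
    - {"ax": 0, "ay": 0, "az": -0.748, "tx": 0, "ty": 0, "tz": 0, "fingers": 0}
    - {"ax": 0, "ay": 0, "az": -0.748, "tx": 0, "ty": 0, "tz": 0, "fingers": 0}
    - {"ax": 0, "ay": 0, "az": -0.748, "tx": 0, "ty": 0, "tz": 0, "fingers": 0}
    - {"ax": 0, "ay": 0, "az": -0.748, "tx": 0, "ty": 0, "tz": 0, "fingers": 0}
    - {"ax": 0, "ay": 0, "az": -0.748, "tx": 0, "ty": 0, "tz": 0, "fingers": 0}
    - {"ax": 0, "ay": 0, "az": -0.748, "tx": 0, "ty": 0, "tz": 0, "fingers": 0}
    - {"ax": 0, "ay": 0, "az": -0.748, "tx": 0, "ty": 0, "tz": 0, "fingers": 0}
    - {"ax": 0, "ay": 0, "az": -0.748, "tx": 0, "ty": 0, "tz": 0, "fingers": 0}

```text
clock: 28.0
eef_pos: [0.6404, -0.3071, 0.1417]
orientation: [3.141, -0.003, 3.032]
contact_force: [0.7, 0.3, 1.2]
opening: 0.5
grip_force: 0.0
```

Run:
```python
from h import *
go(.642,-.304,.039,np.pi-.11,1)
C,im=shot('wrist','b4')
cv2.imwrite('pics/b4v.png',im[120:,120:520])
```

```text
at [ 0.6404 -0.3071  0.1417] rpy [ 3.1406 -0.0035  3.0319] open 0.5
shift total [-0.04   0.079  2.567] per row [-0.04   0.079  2.567] | turn total [ 0.015 -0.05   0.005] per row [ 0.015 -0.05   0.005]
```

Emit:
arm_command:
  force: 60
  moves:
    - {"ax": 0, "ay": -0.05, "az": 0, "tx": -0.04, "ty": 0.08, "tz": 0.3, "fingers": 0}
    - {"ax": 0, "ay": 0, "az": 0, "tx": 0, "ty": 0, "tz": 0.4, "fingers": 0}
    - {"ax": 0, "ay": 0, "az": 0, "tx": 0, "ty": 0, "tz": 0.4, "fingers": 0}
    - {"ax": 0, "ay": 0, "az": 0, "tx": 0, "ty": 0, "tz": 0.4, "fingers": 0}
    - {"ax": 0, "ay": 0, "az": 0, "tx": 0, "ty": 0, "tz": 0.4, "fingers": 0}
    - {"ax": 0, "ay": 0, "az": 0, "tx": 0, "ty": 0, "tz": 0.4, "fingers": 0}
    - {"ax": 0, "ay": 0, "az": 0, "tx": 0, "ty": 0, "tz": 0.26, "fingers": 0}
    - {"ax": 0, "ay": 0, "az": 0, "tx": 0, "ty": 0, "tz": 0, "fingers": 0}
    - {"ax": 0, "ay": 0, "az": 0, "tx": 0, "ty": 0, "tz": 0, "fingers": -0.5}
    - {"ax": 0, "ay": 0, "az": 0, "tx": 0, "ty": 0, "tz": 0, "fingers": -1}

```text
clock: 28.88
eef_pos: [0.644, -0.3053, 0.0422]
orientation: [-3.141, 0.004, 3.028]
contact_force: [0.9, 0.8, -0.1]
opening: 0.231
grip_force: 0.0
```

Emit:
arm_command:
  moves:
    - {"ax": 0, "ay": 0, "az": 0, "tx": 0, "ty": 0, "tz": 0, "fingers": -1}
    - {"ax": 0, "ay": 0, "az": 0, "tx": 0, "ty": 0, "tz": 0, "fingers": -1}
    - {"ax": 0, "ay": 0, "az": 0, "tx": 0, "ty": 0, "tz": 0, "fingers": -1}
    - {"ax": 0, "ay": 0, "az": 0, "tx": 0, "ty": 0, "tz": 0, "fingers": -1}
    - {"ax": 0, "ay": 0, "az": 0, "tx": 0, "ty": 0, "tz": 0, "fingers": -1}
    - {"ax": 0, "ay": 0, "az": 0, "tx": 0, "ty": 0, "tz": 0, "fingers": -1}
    - {"ax": 0, "ay": 0, "az": 0, "tx": 0, "ty": 0, "tz": 0, "fingers": -1}
    - {"ax": 0, "ay": 0, "az": 0, "tx": 0, "ty": 0, "tz": 0, "fingers": -1}
    - {"ax": 0, "ay": 0, "az": 0, "tx": 0, "ty": 0, "tz": 0, "fingers": -1}
    - {"ax": 0, "ay": 0, "az": 0, "tx": 0, "ty": 0, "tz": 0, "fingers": -1}

```text
clock: 29.72
eef_pos: [0.6444, -0.3056, 0.0429]
orientation: [-3.141, 0.006, 3.028]
contact_force: [0.5, -0.6, 5.6]
opening: 0.102
grip_force: 59.4
```

Run:
```python
from h import *
go(.642,-.304,.26,np.pi-.11,1)
C,im=shot('wrist','b5'); C,i2=shot('scene','s5')
```

```text
at [ 0.6444 -0.3056  0.0429] rpy [-3.1408  0.006   3.0285] open 0.102
shift total [ 0.032  0.029 -5.427] per row [ 0.032  0.029 -5.427] | turn total [-0.011  0.087 -0.044] per row [-0.011  0.087 -0.044]
```

View pics/b5.png

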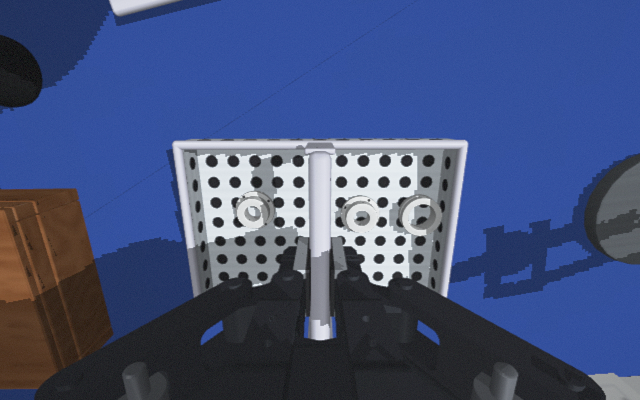

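All three rings are in the basket, at (253,210), (361,215) and (420,215), and the bar is gripped centrally. I'm lifting, and fitting the bath model numerically to the earlier wrist picture and the top picture.

Emit:
arm_command:
  moves:
    - {"ax": 0, "ay": 0, "az": 0, "tx": 0, "ty": 0, "tz": -0.1, "fingers": -1}
    - {"ax": 0, "ay": 0, "az": 0, "tx": 0, "ty": 0, "tz": -0.2, "fingers": -1}
    - {"ax": 0, "ay": 0, "az": 0, "tx": 0, "ty": 0, "tz": -0.3, "fingers": -1}
    - {"ax": 0, "ay": 0, "az": 0, "tx": 0, "ty": 0, "tz": -0.3, "fingers": -1}
    - {"ax": 0, "ay": 0, "az": 0, "tx": 0, "ty": 0, "tz": -0.3, "fingers": -1}
    - {"ax": 0, "ay": 0, "az": 0, "tx": 0, "ty": 0, "tz": -0.3, "fingers": -1}
    - {"ax": 0, "ay": 0, "az": 0, "tx": 0, "ty": 0, "tz": -0.3, "fingers": -1}
    - {"ax": 0, "ay": 0, "az": 0, "tx": 0, "ty": 0, "tz": -0.3, "fingers": -1}
    - {"ax": 0, "ay": 0, "az": 0, "tx": 0, "ty": 0, "tz": -0.3, "fingers": -1}
    - {"ax": 0, "ay": 0, "az": 0, "tx": 0, "ty": 0, "tz": -0.2, "fingers": -1}

```text
clock: 30.65
eef_pos: [0.6439, -0.3055, 0.1484]
orientation: [-3.141, 0.006, 3.028]
contact_force: [0.7, -0.5, -3.4]
opening: 0.102
grip_force: 58.5
```

```bash
cat > fit.py <<'E'
from h import *
from scipy.optimize import differential_evolution, minimize
def seg(a,b,n=40): return np.linspace(a,b,n)
def rect(hx,hy,z): 
    c=[(-hx,-hy,z),(hx,-hy,z),(hx,hy,z),(-hx,hy,z)]; return np.vstack([seg(np.array(c[i]),np.array(c[(i+1)%4])) for i in range(4)])
BATH=np.vstack([rect(.062,.087,.095),rect(.075,.1,.095),seg(np.array([-.131,-.1,.066]),np.array([-.131,.1,.066]))])
def fit(im,C,M,x0,d=(.015,.015,.06),lo=60,hi=140,cap=6,mask=None):
    e=cv2.Canny(cv2.GaussianBlur(cv2.cvtColor(im,cv2.COLOR_BGR2GRAY),(3,3),0),lo,hi); 
    dt=np.minimum(cv2.distanceTransform(255-e,cv2.DIST_L2,5),cap)
    K,Rm,t=C
    def cost(p):
        c,s=np.cos(p[2]),np.sin(p[2]); W=np.c_[p[0]+c*M[:,0]-s*M[:,1],p[1]+s*M[:,0]+c*M[:,1],M[:,2]]
        q=(K@(Rm@W.T+t[:,None])).T; q=q[:,:2]/q[:,2:]
        v=cv2.remap(dt,q[:,0].astype(np.float32)[None],q[:,1].astype(np.float32)[None],cv2.INTER_LINEAR,borderValue=cap)
        return float((v**2).mean())
    r=differential_evolution(cost,[(a-b,a+b) for a,b in zip(x0,d)],seed=1,tol=1e-6,maxiter=150)
    return r.x.round(4),round(r.fun,2)
E
python3 - <<'E'
from fit import *
P=np.load('w_bath.npz')
print('wrist',fit(cv2.imread('pics/w_bath.png'),[P[k] for k in 'KRt'],BATH,(.5415,.332,.04)))
print('top',fit(cv2.imread('pics/top0.png'),cam('top'),BATH,(.5415,.332,.04),cap=4))
print('scene',fit(cv2.imread('pics/scene0.png'),cam('scene'),BATH,(.5415,.332,.04),cap=4))
go(.45,-.25,.20,np.pi-.11,1)
E
```

```text
wrist (array([0.5412, 0.3329, 0.0416]), np.float64(3.37))
top (array([0.5405, 0.3313, 0.0175]), np.float64(1.22))
scene (array([0.5356, 0.3233, 0.0597]), np.float64(0.97))
at [ 0.6439 -0.3055  0.1484] rpy [-3.1406  0.0064  3.0285] open 0.102
shift total [ 4.964  0.83  -1.322] per row [ 4.964  0.83  -1.322] | turn total [-0.014  0.092 -0.045] per row [-0.014  0.092 -0.045]
```

Emit:
arm_command:
  moves:
    - {"ax": 0, "ay": 0, "az": 0, "tx": 0.2, "ty": 0, "tz": -0.2, "fingers": -1}
    - {"ax": 0, "ay": 0.09, "az": 0, "tx": 0.4, "ty": 0, "tz": -0.2, "fingers": -1}
    - {"ax": 0, "ay": 0, "az": 0, "tx": 0.5, "ty": 0, "tz": -0.2, "fingers": -1}
    - {"ax": 0, "ay": 0, "az": 0, "tx": 0.5, "ty": 0, "tz": -0.2, "fingers": -1}
    - {"ax": 0, "ay": 0, "az": 0, "tx": 0.5, "ty": 0, "tz": -0.2, "fingers": -1}
    - {"ax": 0, "ay": 0, "az": 0, "tx": 0.5, "ty": 0, "tz": -0.2, "fingers": -1}
    - {"ax": 0, "ay": 0, "az": 0, "tx": 0.5, "ty": 0, "tz": -0.2, "fingers": -1}
    - {"ax": 0, "ay": 0, "az": 0, "tx": 0.5, "ty": 0, "tz": 0, "fingers": -1}
    - {"ax": 0, "ay": 0, "az": 0, "tx": 0.5, "ty": 0.1, "tz": 0, "fingers": -1}
    - {"ax": 0, "ay": 0, "az": 0, "tx": 0.4, "ty": 0.2, "tz": 0, "fingers": -1}

```text
clock: 31.48
eef_pos: [0.4634, -0.2731, 0.2025]
orientation: [-3.141, -0.003, 3.027]
contact_force: [-0.5, -0.5, -3.6]
opening: 0.098
grip_force: 58.5
```

Emit:
arm_command:
  moves:
    - {"ax": 0, "ay": 0, "az": -0.22, "tx": 0.2, "ty": 0.3, "tz": 0, "fingers": -1}
    - {"ax": 0, "ay": 0, "az": -0.22, "tx": 0, "ty": 0.5, "tz": 0, "fingers": -1}
    - {"ax": 0, "ay": 0, "az": -0.22, "tx": 0, "ty": 0.6, "tz": 0, "fingers": -1}
    - {"ax": 0, "ay": 0, "az": -0.22, "tx": 0, "ty": 0.6, "tz": 0, "fingers": -1}
    - {"ax": 0, "ay": 0, "az": -0.22, "tx": 0, "ty": 0.6, "tz": 0, "fingers": -1}
    - {"ax": 0, "ay": 0, "az": -0.22, "tx": 0, "ty": 0.6, "tz": 0, "fingers": -1}
    - {"ax": 0, "ay": 0, "az": -0.22, "tx": 0, "ty": 0.6, "tz": 0, "fingers": -1}
    - {"ax": 0, "ay": 0, "az": -0.22, "tx": 0, "ty": 0.6, "tz": 0, "fingers": -1}
    - {"ax": 0, "ay": 0, "az": -0.22, "tx": 0, "ty": 0.6, "tz": 0, "fingers": -1}
    - {"ax": 0, "ay": 0, "az": -0.22, "tx": 0, "ty": 0.6, "tz": 0, "fingers": -1}

```text
clock: 32.32
eef_pos: [0.4657, -0.0474, 0.2024]
orientation: [3.141, -0.002, -3.101]
contact_force: [0.5, -0.4, -3.1]
opening: 0.098
grip_force: 58.5
```

Emit:
arm_command:
  moves:
    - {"ax": 0, "ay": 0, "az": 0, "tx": 0, "ty": 0.6, "tz": 0, "fingers": -1}
    - {"ax": 0, "ay": 0, "az": 0, "tx": 0, "ty": 0.6, "tz": 0, "fingers": -1}
    - {"ax": 0, "ay": 0, "az": 0, "tx": 0, "ty": 0.6, "tz": 0, "fingers": -1}
    - {"ax": 0, "ay": 0, "az": 0, "tx": 0, "ty": 0.6, "tz": 0, "fingers": -1}
    - {"ax": 0, "ay": 0, "az": 0, "tx": 0, "ty": 0.6, "tz": 0, "fingers": -1}
    - {"ax": 0, "ay": 0, "az": 0, "tx": 0, "ty": 0.6, "tz": 0, "fingers": -1}
    - {"ax": 0, "ay": 0, "az": 0, "tx": 0, "ty": 0.5, "tz": 0, "fingers": -1}
    - {"ax": 0, "ay": 0, "az": 0, "tx": 0, "ty": 0.4, "tz": 0, "fingers": -1}
    - {"ax": 0, "ay": 0, "az": 0, "tx": 0, "ty": 0.2, "tz": 0, "fingers": -1}
    - {"ax": 0, "ay": 0, "az": 0, "tx": 0, "ty": 0, "tz": 0, "fingers": -1}

```text
clock: 33.15
eef_pos: [0.4584, 0.1405, 0.2023]
orientation: [3.141, -0.002, -3.099]
contact_force: [-1.4, 0.2, -3.1]
opening: 0.1
grip_force: 58.6
```

Run:
```python
from fit import *
C,im=shot('wrist','w_bath2')
print('wrist2',fit(im,C,BATH,(.5415,.332,.04)), fit(im,C,BATH,(.5415,.332,.04),cap=3))
C,im=shot('top','top2')
go(.541,.3325,.21,np.pi+.04,1)
```

```text
wrist2 (array([0.5421, 0.3306, 0.0396]), np.float64(11.17)) (array([0.5422, 0.3307, 0.0391]), np.float64(3.78))
at [0.4586 0.1389 0.2022] rpy [-3.1412e+00 -2.8000e-03 -3.1008e+00] open 0.101
shift total [-2.255  4.753 -0.204] per row [-2.255  4.753 -0.204] | turn total [-0.006 -0.04   0.011] per row [-0.006 -0.04   0.011]
```

View pics/w_bath2.png

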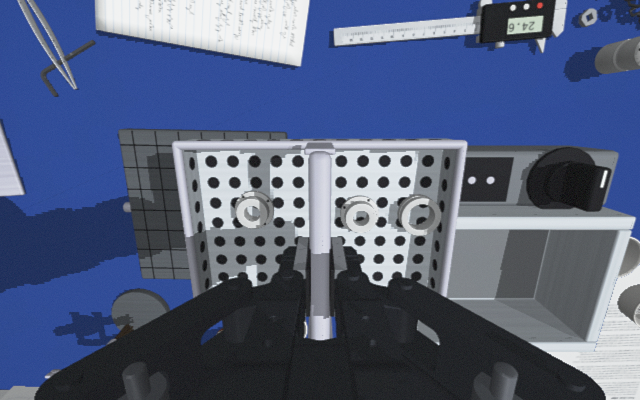

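The picture shows the bath at right with its tank mouth at about (450-630, 215-345). The basket is level, with near rim corners at (174,143) and (466,143) and the rings in place. The fit agrees: (0.5415, 0.332, 0.04 rad). I'll check how the basket sits in the grip.

Run:
```python
from h import *
C=cam('wrist'); s=ctrl.read_state(); z=s['eef_pos'][2]-.0429+.027
Rt=R.from_euler('xyz',s['orientation'])
for u,v in [(174,143),(466,143)]: print(Rt.inv().apply(px2w(C,u,v,z)-s['eef_pos']).round(4))
```

```text
[ 0.0557 -0.076   0.0161]
[0.0555 0.0786 0.016 ]
```

Emit:
arm_command:
  moves:
    - {"ax": 0, "ay": 0, "az": 0, "tx": -0.13, "ty": 0.25, "tz": 0, "fingers": -1}
    - {"ax": 0, "ay": 0, "az": 0, "tx": -0.25, "ty": 0.5, "tz": 0, "fingers": -1}
    - {"ax": 0, "ay": 0, "az": 0, "tx": -0.28, "ty": 0.6, "tz": 0, "fingers": -1}
    - {"ax": 0, "ay": 0, "az": 0, "tx": -0.3, "ty": 0.6, "tz": 0, "fingers": -1}
    - {"ax": 0, "ay": 0, "az": 0, "tx": -0.3, "ty": 0.6, "tz": 0, "fingers": -1}
    - {"ax": 0, "ay": 0, "az": 0, "tx": -0.3, "ty": 0.6, "tz": 0, "fingers": -1}
    - {"ax": 0, "ay": 0, "az": 0, "tx": -0.3, "ty": 0.6, "tz": 0, "fingers": -1}
    - {"ax": 0, "ay": 0, "az": 0, "tx": -0.25, "ty": 0.5, "tz": 0, "fingers": -1}
    - {"ax": 0, "ay": 0, "az": 0, "tx": -0.15, "ty": 0.35, "tz": 0, "fingers": -1}
    - {"ax": 0, "ay": 0, "az": 0, "tx": -0.04, "ty": 0.11, "tz": 0, "fingers": -1}

```text
clock: 34.08
eef_pos: [0.5444, 0.3331, 0.2008]
orientation: [3.14, -0.003, -3.101]
contact_force: [0.1, -0.4, -4.0]
opening: 0.101
grip_force: 58.7
```

Emit:
arm_command:
  moves:
    - {"ax": 0, "ay": 0, "az": 0, "tx": 0, "ty": 0, "tz": 0, "fingers": -1}
    - {"ax": 0, "ay": 0, "az": 0, "tx": 0, "ty": 0, "tz": 0, "fingers": -1}
    - {"ax": 0, "ay": 0, "az": 0, "tx": 0, "ty": 0, "tz": 0, "fingers": -1}
    - {"ax": 0, "ay": 0, "az": 0, "tx": 0, "ty": 0, "tz": 0, "fingers": -1}
    - {"ax": 0, "ay": 0, "az": 0, "tx": 0, "ty": 0, "tz": 0, "fingers": -1}
    - {"ax": 0, "ay": 0, "az": 0, "tx": 0, "ty": 0, "tz": 0, "fingers": -1}
    - {"ax": 0, "ay": 0, "az": 0, "tx": 0, "ty": 0, "tz": 0, "fingers": -1}
    - {"ax": 0, "ay": 0, "az": 0, "tx": 0, "ty": 0, "tz": 0, "fingers": -1}
    - {"ax": 0, "ay": 0, "az": 0, "tx": 0, "ty": 0, "tz": 0, "fingers": -1}
    - {"ax": 0, "ay": 0, "az": 0, "tx": 0, "ty": 0, "tz": 0, "fingers": -1}

```text
clock: 34.92
eef_pos: [0.5432, 0.3314, 0.2019]
orientation: [3.141, -0.003, -3.101]
contact_force: [-0.0, -1.0, -3.3]
opening: 0.101
grip_force: 58.7
```

Run:
```python
from fit import *
go(.543,.331,.063,np.pi+.04,1)
C,im=shot('wrist','w_bath3')
# rim front strip only + ledge (visible above basket)
M=np.vstack([seg(np.array([-.075,-.1,.095]),np.array([-.075,.1,.095])),seg(np.array([-.131,-.1,.066]),np.array([-.131,.1,.066])),seg(np.array([-.075,-.1,.095]),np.array([.02,-.1,.095])),seg(np.array([-.075,.1,.095]),np.array([.02,.1,.095]))])
print(fit(im,C,M,(.5415,.332,.04),d=(.01,.01,.03)))
```

```text
at [0.5432 0.3314 0.2019] rpy [ 3.1412e+00 -2.7000e-03 -3.1010e+00] open 0.101
shift total [-0.004 -0.011  3.471] per row [-0.004 -0.011  3.471] | turn total [ 0.006 -0.039  0.008] per row [ 0.006 -0.039  0.008]
(array([0.5439, 0.329 , 0.0391]), np.float64(3.56))
```

Emit:
arm_command:
  moves:
    - {"ax": 0, "ay": -0.04, "az": 0, "tx": 0, "ty": 0, "tz": 0.25, "fingers": -1}
    - {"ax": 0, "ay": 0, "az": 0, "tx": 0, "ty": 0, "tz": 0.3, "fingers": -1}
    - {"ax": 0, "ay": 0, "az": 0, "tx": 0, "ty": 0, "tz": 0.3, "fingers": -1}
    - {"ax": 0, "ay": 0, "az": 0, "tx": 0, "ty": 0, "tz": 0.3, "fingers": -1}
    - {"ax": 0, "ay": 0, "az": 0, "tx": 0, "ty": 0, "tz": 0.2, "fingers": -1}
    - {"ax": 0, "ay": 0, "az": 0, "tx": 0, "ty": 0, "tz": 0.15, "fingers": -1}
    - {"ax": 0, "ay": 0, "az": 0, "tx": 0, "ty": 0, "tz": 0.15, "fingers": -1}
    - {"ax": 0, "ay": 0, "az": 0, "tx": 0, "ty": 0, "tz": 0.15, "fingers": -1}
    - {"ax": 0, "ay": 0, "az": 0, "tx": 0, "ty": 0, "tz": 0.15, "fingers": -1}
    - {"ax": 0, "ay": 0, "az": 0, "tx": 0, "ty": 0, "tz": 0, "fingers": -1}

```text
clock: 35.8
eef_pos: [0.5426, 0.3311, 0.1225]
orientation: [-3.141, -0.002, -3.101]
contact_force: [-0.2, 0.0, -3.2]
opening: 0.101
grip_force: 58.7
```

Emit:
arm_command:
  moves:
    - {"ax": 0, "ay": 0, "az": 0, "tx": 0, "ty": 0, "tz": 0.15, "fingers": -1}
    - {"ax": 0, "ay": 0, "az": 0, "tx": 0, "ty": 0, "tz": 0.15, "fingers": -1}
    - {"ax": 0, "ay": 0, "az": 0, "tx": 0, "ty": 0, "tz": 0.15, "fingers": -1}
    - {"ax": 0, "ay": 0, "az": 0, "tx": 0, "ty": 0, "tz": 0.15, "fingers": -1}
    - {"ax": 0, "ay": 0, "az": 0, "tx": 0, "ty": 0, "tz": 0.15, "fingers": -1}
    - {"ax": 0, "ay": 0, "az": 0, "tx": 0, "ty": 0, "tz": 0.15, "fingers": -1}
    - {"ax": 0, "ay": 0, "az": 0, "tx": 0, "ty": 0, "tz": 0.15, "fingers": -1}
    - {"ax": 0, "ay": 0, "az": 0, "tx": 0, "ty": 0, "tz": 0.15, "fingers": -1}
    - {"ax": 0, "ay": 0, "az": 0, "tx": 0, "ty": 0, "tz": 0.1, "fingers": -1}
    - {"ax": 0, "ay": 0, "az": 0, "tx": 0, "ty": 0, "tz": 0, "fingers": -1}

```text
clock: 36.63
eef_pos: [0.5424, 0.331, 0.0704]
orientation: [-3.141, -0.002, -3.101]
contact_force: [0.1, -0.4, -3.7]
opening: 0.097
grip_force: 58.7
```

Emit:
arm_command:
  moves:
    - {"ax": 0, "ay": 0, "az": 0, "tx": 0, "ty": 0, "tz": 0.06, "fingers": -1}
    - {"ax": 0, "ay": 0, "az": 0, "tx": 0, "ty": 0, "tz": 0.05, "fingers": -1}
    - {"ax": 0, "ay": 0, "az": 0, "tx": 0, "ty": 0, "tz": 0.04, "fingers": -1}
    - {"ax": 0, "ay": 0, "az": 0, "tx": 0, "ty": 0, "tz": 0.03, "fingers": -1}
    - {"ax": 0, "ay": 0, "az": 0, "tx": 0, "ty": 0, "tz": 0, "fingers": -1}
    - {"ax": 0, "ay": 0, "az": 0, "tx": 0, "ty": 0, "tz": 0, "fingers": -1}
    - {"ax": 0, "ay": 0, "az": 0, "tx": 0, "ty": 0, "tz": 0, "fingers": -1}
    - {"ax": 0, "ay": 0, "az": 0, "tx": 0, "ty": 0, "tz": 0, "fingers": -1}
    - {"ax": 0, "ay": 0, "az": 0, "tx": 0, "ty": 0, "tz": 0, "fingers": -1}
    - {"ax": 0, "ay": 0, "az": 0, "tx": 0, "ty": 0, "tz": 0, "fingers": -1}

```text
clock: 37.47
eef_pos: [0.5433, 0.3315, 0.0647]
orientation: [3.141, 0.0, -3.101]
contact_force: [0.9, 0.3, -3.4]
opening: 0.101
grip_force: 58.7
```

Emit:
arm_command:
  moves:
    - {"ax": 0, "ay": 0, "az": 0, "tx": 0, "ty": 0, "tz": 0.04, "fingers": -1}
    - {"ax": 0, "ay": 0, "az": 0, "tx": 0, "ty": 0, "tz": 0.03, "fingers": -1}
    - {"ax": 0, "ay": 0, "az": 0, "tx": 0, "ty": 0, "tz": 0, "fingers": -1}
    - {"ax": 0, "ay": 0, "az": 0, "tx": 0, "ty": 0, "tz": 0, "fingers": -1}
    - {"ax": 0, "ay": 0, "az": 0, "tx": 0, "ty": 0, "tz": 0, "fingers": -1}
    - {"ax": 0, "ay": 0, "az": 0, "tx": 0, "ty": 0, "tz": 0, "fingers": -0.4}
    - {"ax": 0, "ay": 0, "az": 0, "tx": 0, "ty": 0, "tz": 0, "fingers": -0.4}
    - {"ax": 0, "ay": 0, "az": 0, "tx": 0, "ty": 0, "tz": 0, "fingers": -0.4}
    - {"ax": 0, "ay": 0, "az": 0, "tx": 0, "ty": 0, "tz": 0, "fingers": -0.4}
    - {"ax": 0, "ay": 0, "az": 0, "tx": 0, "ty": 0, "tz": 0, "fingers": -0.4}

```text
clock: 38.3
eef_pos: [0.5433, 0.3315, 0.0615]
orientation: [3.141, -0.0, -3.101]
contact_force: [1.0, -0.6, 0.3]
opening: 0.299
grip_force: 0.0
```

Emit:
arm_command:
  moves:
    - {"ax": 0, "ay": 0, "az": 0, "tx": 0, "ty": 0, "tz": -0.2, "fingers": -0.4}
    - {"ax": 0, "ay": 0, "az": 0, "tx": 0, "ty": 0, "tz": -0.4, "fingers": -0.4}
    - {"ax": 0, "ay": 0, "az": 0, "tx": 0, "ty": 0, "tz": -0.5, "fingers": -0.4}
    - {"ax": 0, "ay": 0, "az": 0, "tx": 0, "ty": 0, "tz": -0.5, "fingers": -0.4}
    - {"ax": 0, "ay": 0, "az": 0, "tx": 0, "ty": 0, "tz": -0.5, "fingers": -0.4}
    - {"ax": 0, "ay": 0, "az": 0, "tx": 0, "ty": 0, "tz": -0.5, "fingers": -0.4}
    - {"ax": 0, "ay": 0, "az": 0, "tx": 0, "ty": 0, "tz": -0.5, "fingers": -0.4}
    - {"ax": 0, "ay": 0, "az": 0, "tx": 0, "ty": 0, "tz": -0.5, "fingers": -0.4}
    - {"ax": 0, "ay": 0, "az": 0, "tx": 0, "ty": 0, "tz": -0.5, "fingers": 0}
    - {"ax": 0, "ay": 0, "az": 0, "tx": 0.2, "ty": 0, "tz": -0.4, "fingers": 0}

```text
clock: 39.13
eef_pos: [0.5364, 0.3311, 0.2441]
orientation: [3.14, 0.003, -3.102]
contact_force: [-0.6, 0.4, -0.2]
opening: 0.5
grip_force: 0.0
```

Run:
```python
from fit import *
C,im=shot('wrist','w_bath4')
print('bath',fit(im,C,BATH,(.5415,.332,.04)))
bar=[]
BK=np.vstack([rect(.054,.079,.047),rect(.051,.076,.047)])
print('basket',fit(im,C,BK,(.541,.332,.04),d=(.012,.012,.04)))
go(.433,-.309,.20,np.pi/2+np.radians(6.2),1)
```

```text
bath (array([0.5421, 0.333 , 0.0433]), np.float64(2.86))
basket (array([0.5367, 0.3283, 0.0432]), np.float64(1.11))
at [0.5357 0.332  0.2479] rpy [ 3.1372  0.006  -3.1009] open 0.498
shift total [  3.222 -15.912   1.109] per row [  3.222 -15.912   1.109] | turn total [ 0.115  0.022 21.532] per row [ 0.115  0.022 21.532]
```

Emit:
arm_command:
  moves:
    - {"ax": 0, "ay": 0, "az": 0.72, "tx": 0, "ty": 0, "tz": 0, "fingers": 0}
    - {"ax": 0, "ay": 0, "az": 0.72, "tx": 0, "ty": 0, "tz": 0, "fingers": 0}
    - {"ax": 0, "ay": 0, "az": 0.72, "tx": 0, "ty": 0, "tz": 0, "fingers": 0}
    - {"ax": 0, "ay": 0, "az": 0.72, "tx": 0, "ty": 0, "tz": 0, "fingers": 0}
    - {"ax": 0, "ay": 0, "az": 0.72, "tx": 0, "ty": 0, "tz": 0, "fingers": 0}
    - {"ax": 0, "ay": 0, "az": 0.72, "tx": 0, "ty": 0, "tz": 0, "fingers": 0}
    - {"ax": 0, "ay": 0, "az": 0.72, "tx": 0, "ty": 0, "tz": 0, "fingers": 0}
    - {"ax": 0, "ay": 0, "az": 0.72, "tx": 0, "ty": 0, "tz": 0, "fingers": 0}
    - {"ax": 0, "ay": 0, "az": 0.72, "tx": 0, "ty": 0, "tz": 0, "fingers": 0}
    - {"ax": 0, "ay": 0, "az": 0.72, "tx": 0, "ty": 0, "tz": 0, "fingers": 0}

```text
clock: 40.02
eef_pos: [0.5351, 0.331, 0.2416]
orientation: [3.142, -0.0, 2.677]
contact_force: [0.6, 0.8, 0.5]
opening: 0.502
grip_force: 0.0
```

Emit:
arm_command:
  moves:
    - {"ax": 0, "ay": 0, "az": 0.72, "tx": 0, "ty": 0, "tz": 0, "fingers": 0}
    - {"ax": 0, "ay": 0, "az": 0.72, "tx": 0, "ty": 0, "tz": 0, "fingers": 0}
    - {"ax": 0, "ay": 0, "az": 0.72, "tx": 0, "ty": 0, "tz": 0, "fingers": 0}
    - {"ax": 0, "ay": 0, "az": 0.72, "tx": 0, "ty": 0, "tz": 0, "fingers": 0}
    - {"ax": 0, "ay": 0, "az": 0.72, "tx": 0, "ty": 0, "tz": 0, "fingers": 0}
    - {"ax": 0, "ay": 0, "az": 0.72, "tx": 0, "ty": 0, "tz": 0, "fingers": 0}
    - {"ax": 0, "ay": 0, "az": 0.72, "tx": 0, "ty": 0, "tz": 0, "fingers": 0}
    - {"ax": 0, "ay": 0, "az": 0.72, "tx": 0, "ty": 0, "tz": 0, "fingers": 0}
    - {"ax": 0, "ay": 0, "az": 0.72, "tx": 0, "ty": 0, "tz": 0, "fingers": 0}
    - {"ax": 0, "ay": 0, "az": 0.72, "tx": 0, "ty": 0, "tz": 0, "fingers": 0}

```text
clock: 40.85
eef_pos: [0.5352, 0.331, 0.2416]
orientation: [-3.142, -0.0, 2.174]
contact_force: [0.1, 0.4, -0.3]
opening: 0.501
grip_force: 0.0
```

Emit:
arm_command:
  moves:
    - {"ax": 0, "ay": 0, "az": 0.72, "tx": 0, "ty": 0, "tz": 0, "fingers": 0}
    - {"ax": 0, "ay": 0, "az": 0.72, "tx": 0, "ty": 0, "tz": 0, "fingers": 0}
    - {"ax": 0, "ay": 0, "az": 0.72, "tx": 0, "ty": 0, "tz": 0, "fingers": 0}
    - {"ax": 0, "ay": 0, "az": 0.72, "tx": 0, "ty": 0, "tz": 0, "fingers": 0}
    - {"ax": 0, "ay": 0, "az": 0.72, "tx": 0, "ty": 0, "tz": 0, "fingers": 0}
    - {"ax": 0, "ay": 0, "az": 0.72, "tx": 0, "ty": 0, "tz": 0, "fingers": 0}
    - {"ax": 0, "ay": 0, "az": 0.72, "tx": 0, "ty": 0, "tz": 0, "fingers": 0}
    - {"ax": 0, "ay": 0, "az": 0.72, "tx": 0, "ty": 0, "tz": 0, "fingers": 0}
    - {"ax": 0, "ay": 0, "az": 0.72, "tx": 0, "ty": 0, "tz": 0, "fingers": 0}
    - {"ax": 0, "ay": 0, "az": 0.72, "tx": 0, "ty": 0, "tz": 0, "fingers": 0}

```text
clock: 41.68
eef_pos: [0.5351, 0.331, 0.2416]
orientation: [-3.141, -0.0, 1.672]
contact_force: [0.4, -0.7, 0.2]
opening: 0.501
grip_force: 0.0
```

Emit:
arm_command:
  moves:
    - {"ax": 0, "ay": 0, "az": 0, "tx": -0.78, "ty": -0.21, "tz": 0, "fingers": 0}
    - {"ax": 0, "ay": 0, "az": 0, "tx": -0.78, "ty": -0.21, "tz": 0, "fingers": 0}
    - {"ax": 0, "ay": 0, "az": 0, "tx": -0.78, "ty": -0.21, "tz": 0, "fingers": 0}
    - {"ax": 0, "ay": 0, "az": 0, "tx": -0.78, "ty": -0.21, "tz": 0, "fingers": 0}
    - {"ax": 0, "ay": 0, "az": 0, "tx": -0.78, "ty": -0.21, "tz": 0, "fingers": 0}
    - {"ax": 0, "ay": 0, "az": 0, "tx": -0.78, "ty": -0.21, "tz": 0, "fingers": 0}
    - {"ax": 0, "ay": 0, "az": 0, "tx": -0.78, "ty": -0.21, "tz": 0, "fingers": 0}
    - {"ax": 0, "ay": 0, "az": 0, "tx": -0.78, "ty": -0.21, "tz": 0, "fingers": 0}
    - {"ax": 0, "ay": 0, "az": 0, "tx": -0.78, "ty": -0.21, "tz": 0, "fingers": 0}
    - {"ax": 0, "ay": 0, "az": 0, "tx": -0.78, "ty": -0.21, "tz": 0, "fingers": 0}

```text
clock: 42.52
eef_pos: [0.4833, 0.0106, 0.2417]
orientation: [3.141, -0.0, 1.674]
contact_force: [0.5, -0.4, 0.1]
opening: 0.495
grip_force: 0.0
```

Emit:
arm_command:
  moves:
    - {"ax": 0, "ay": 0, "az": 0, "tx": -0.78, "ty": -0.21, "tz": 0.2, "fingers": 0}
    - {"ax": 0, "ay": 0, "az": 0, "tx": -0.78, "ty": -0.21, "tz": 0.2, "fingers": 0}
    - {"ax": 0, "ay": 0, "az": 0, "tx": -0.78, "ty": -0.21, "tz": 0.2, "fingers": 0}
    - {"ax": 0, "ay": 0, "az": 0, "tx": -0.78, "ty": -0.21, "tz": 0.2, "fingers": 0}
    - {"ax": 0, "ay": 0, "az": 0, "tx": -0.78, "ty": -0.21, "tz": 0.3, "fingers": 0}
    - {"ax": 0, "ay": 0, "az": 0, "tx": -0.78, "ty": -0.21, "tz": 0.3, "fingers": 0}
    - {"ax": 0, "ay": 0, "az": 0, "tx": -0.78, "ty": -0.21, "tz": 0.3, "fingers": 0}
    - {"ax": 0, "ay": 0, "az": 0, "tx": -0.78, "ty": -0.21, "tz": 0.3, "fingers": 0}
    - {"ax": 0, "ay": 0, "az": 0, "tx": -0.78, "ty": -0.21, "tz": 0.3, "fingers": 0}
    - {"ax": 0, "ay": 0, "az": 0, "tx": -0.78, "ty": -0.21, "tz": 0, "fingers": 0}

```text
clock: 43.35
eef_pos: [0.4305, -0.3074, 0.1469]
orientation: [-3.138, -0.003, 1.674]
contact_force: [0.2, 0.3, -0.3]
opening: 0.503
grip_force: 0.0
```

Emit:
arm_command:
  moves:
    - {"ax": 0, "ay": 0, "az": 0, "tx": 0, "ty": 0, "tz": 0, "fingers": 0}
    - {"ax": 0, "ay": 0, "az": 0, "tx": 0, "ty": 0, "tz": 0, "fingers": 0}
    - {"ax": 0, "ay": 0, "az": 0, "tx": 0, "ty": 0, "tz": 0, "fingers": 0}
    - {"ax": 0, "ay": 0, "az": 0, "tx": 0, "ty": 0, "tz": 0, "fingers": 0}
    - {"ax": 0, "ay": 0, "az": 0, "tx": 0, "ty": 0, "tz": 0, "fingers": 0}
    - {"ax": 0, "ay": 0, "az": 0, "tx": 0, "ty": 0, "tz": 0, "fingers": 0}
    - {"ax": 0, "ay": 0, "az": 0, "tx": 0, "ty": 0, "tz": 0, "fingers": 0}
    - {"ax": 0, "ay": 0, "az": 0, "tx": 0, "ty": 0, "tz": 0, "fingers": 0}
    - {"ax": 0, "ay": 0, "az": 0, "tx": 0, "ty": 0, "tz": 0, "fingers": 0}
    - {"ax": 0, "ay": 0, "az": 0, "tx": 0, "ty": 0, "tz": 0, "fingers": 0}

```text
clock: 44.18
eef_pos: [0.4326, -0.3067, 0.1496]
orientation: [3.141, -0.0, 1.675]
contact_force: [-0.3, 0.9, -0.4]
opening: 0.499
grip_force: 0.0
```

Run:
```python
from fit import *
C,im=shot('wrist','w_lid')
LID=rect(.071,.096,.011); BARM=np.vstack([rect(.006,.042,.045)])
P=np.load('w_bask.npz'); i0=cv2.imread('pics/w_bask.png'); C0=[P[k] for k in 'KRt']
for C,im in((C,im),(C0,i0)): print(fit(im,C,LID,(.4327,-.3087,.107)),fit(im,C,BARM,(.4327,-.308,.107),d=(.01,.01,.03)))
go(.433,-.308,.021,np.pi/2+np.radians(6.2),1)
```

```text
(array([ 0.4326, -0.3099,  0.1103]), np.float64(2.69)) (array([ 0.4321, -0.3074,  0.104 ]), np.float64(0.54))
(array([ 0.4323, -0.3093,  0.1032]), np.float64(0.56)) (array([ 0.4326, -0.3089,  0.1015]), np.float64(0.55))
at [ 0.4325 -0.3068  0.1496] rpy [ 3.1415e+00 -4.0000e-04  1.6744e+00] open 0.499
shift total [-0.033  0.008  3.215] per row [-0.033  0.008  3.215] | turn total [ 0.001 -0.005 -0.066] per row [ 0.001 -0.005 -0.066]
```

Emit:
arm_command:
  force: 80
  moves:
    - {"ax": 0, "ay": 0, "az": 0, "tx": -0.05, "ty": 0, "tz": 0.35, "fingers": 0}
    - {"ax": 0, "ay": 0, "az": 0, "tx": 0, "ty": 0, "tz": 0.45, "fingers": 0}
    - {"ax": 0, "ay": 0, "az": 0, "tx": 0, "ty": 0, "tz": 0.45, "fingers": 0}
    - {"ax": 0, "ay": 0, "az": 0, "tx": 0, "ty": 0, "tz": 0.45, "fingers": 0}
    - {"ax": 0, "ay": 0, "az": 0, "tx": 0, "ty": 0, "tz": 0.45, "fingers": 0}
    - {"ax": 0, "ay": 0, "az": 0, "tx": 0, "ty": 0, "tz": 0.45, "fingers": 0}
    - {"ax": 0, "ay": 0, "az": 0, "tx": 0, "ty": 0, "tz": 0.45, "fingers": 0}
    - {"ax": 0, "ay": 0, "az": 0, "tx": 0, "ty": 0, "tz": 0.15, "fingers": 0}
    - {"ax": 0, "ay": 0, "az": 0, "tx": 0, "ty": 0, "tz": 0, "fingers": 0}
    - {"ax": 0, "ay": 0, "az": 0, "tx": 0, "ty": 0, "tz": 0, "fingers": -1}

```text
clock: 45.07
eef_pos: [0.4328, -0.3089, 0.0218]
orientation: [-3.141, -0.001, 1.674]
contact_force: [1.0, 0.8, -0.2]
opening: 0.374
grip_force: 0.0
```

Emit:
arm_command:
  moves:
    - {"ax": 0, "ay": 0, "az": 0, "tx": 0, "ty": 0, "tz": 0, "fingers": -1}
    - {"ax": 0, "ay": 0, "az": 0, "tx": 0, "ty": 0, "tz": 0, "fingers": -1}
    - {"ax": 0, "ay": 0, "az": 0, "tx": 0, "ty": 0, "tz": 0, "fingers": -1}
    - {"ax": 0, "ay": 0, "az": 0, "tx": 0, "ty": 0, "tz": 0, "fingers": -1}
    - {"ax": 0, "ay": 0, "az": 0, "tx": 0, "ty": 0, "tz": 0, "fingers": -1}
    - {"ax": 0, "ay": 0, "az": 0, "tx": 0, "ty": 0, "tz": 0, "fingers": -1}
    - {"ax": 0, "ay": 0, "az": 0, "tx": 0, "ty": 0, "tz": 0, "fingers": -1}
    - {"ax": 0, "ay": 0, "az": 0, "tx": 0, "ty": 0, "tz": 0, "fingers": -1}
    - {"ax": 0, "ay": 0, "az": 0, "tx": 0, "ty": 0, "tz": 0, "fingers": -1}
    - {"ax": 0, "ay": 0, "az": 0, "tx": 0, "ty": 0, "tz": 0, "fingers": -1}

```text
clock: 45.9
eef_pos: [0.4335, -0.3095, 0.023]
orientation: [3.14, 0.002, 1.674]
contact_force: [-0.7, -0.0, 6.5]
opening: 0.123
grip_force: 78.9
```

Emit:
arm_command:
  moves:
    - {"ax": 0, "ay": 0, "az": 0, "tx": 0, "ty": 0, "tz": -0.1, "fingers": -1}
    - {"ax": 0, "ay": 0, "az": 0, "tx": 0, "ty": 0, "tz": -0.2, "fingers": -1}
    - {"ax": 0, "ay": 0, "az": 0, "tx": 0, "ty": 0, "tz": -0.4, "fingers": -1}
    - {"ax": 0, "ay": 0, "az": 0, "tx": 0, "ty": 0, "tz": -0.5, "fingers": -1}
    - {"ax": 0, "ay": 0, "az": 0, "tx": 0, "ty": 0, "tz": -0.5, "fingers": -1}
    - {"ax": 0, "ay": 0, "az": 0, "tx": 0, "ty": 0, "tz": -0.5, "fingers": -1}
    - {"ax": 0, "ay": 0, "az": 0, "tx": 0, "ty": 0, "tz": -0.5, "fingers": -1}
    - {"ax": 0, "ay": 0, "az": 0, "tx": 0, "ty": 0, "tz": -0.5, "fingers": -1}
    - {"ax": 0, "ay": 0, "az": 0, "tx": 0, "ty": 0, "tz": -0.5, "fingers": -1}
    - {"ax": 0, "ay": 0, "az": 0, "tx": 0, "ty": 0, "tz": -0.3, "fingers": -1}

```text
clock: 46.73
eef_pos: [0.4331, -0.309, 0.184]
orientation: [3.14, 0.001, 1.674]
contact_force: [0.1, -0.4, -3.7]
opening: 0.121
grip_force: 78.3
```

Run:
```python
from fit import *
C,im=shot('wrist','w_lid2'); s=ctrl.read_state(); z=s['eef_pos'][2]
print('lid in hand',fit(im,C,rect(.071,.096,z-.021+.011),(.4327,-.3087,.104)))
go(.542,.333,.175,np.pi/2+.042,1)
```

```text
lid in hand (array([ 0.4309, -0.3113,  0.1058]), np.float64(19.9))
at [ 0.4341 -0.3097  0.1859] rpy [3.1371 0.0032 1.6742] open 0.122
shift total [15.705  4.342  0.241] per row [15.705  4.342  0.241] | turn total [0.066 0.044 0.88 ] per row [0.066 0.044 0.88 ]
```

Emit:
arm_command:
  moves:
    - {"ax": 0, "ay": 0, "az": 0.44, "tx": 0, "ty": 0, "tz": 0, "fingers": -1}
    - {"ax": 0, "ay": 0, "az": 0.44, "tx": 0, "ty": 0, "tz": 0, "fingers": -1}
    - {"ax": 0, "ay": 0, "az": 0, "tx": 0.3, "ty": 0.063, "tz": 0, "fingers": -1}
    - {"ax": 0, "ay": 0, "az": 0, "tx": 0.5, "ty": 0.106, "tz": 0, "fingers": -1}
    - {"ax": 0, "ay": 0, "az": 0, "tx": 0.7, "ty": 0.148, "tz": 0, "fingers": -1}
    - {"ax": 0, "ay": 0, "az": 0, "tx": 0.8, "ty": 0.169, "tz": 0, "fingers": -1}
    - {"ax": 0, "ay": 0, "az": 0, "tx": 0.8, "ty": 0.169, "tz": 0, "fingers": -1}
    - {"ax": 0, "ay": 0, "az": 0, "tx": 0.8, "ty": 0.169, "tz": 0, "fingers": -1}
    - {"ax": 0, "ay": 0, "az": 0, "tx": 0.8, "ty": 0.169, "tz": 0, "fingers": -1}
    - {"ax": 0, "ay": 0, "az": 0, "tx": 0.8, "ty": 0.169, "tz": 0, "fingers": -1}

```text
clock: 47.62
eef_pos: [0.4691, -0.0847, 0.1811]
orientation: [-3.14, -0.001, 1.614]
contact_force: [0.4, -0.6, -2.3]
opening: 0.115
grip_force: 78.2
```

Emit:
arm_command:
  moves:
    - {"ax": 0, "ay": 0, "az": 0, "tx": 0.8, "ty": 0.169, "tz": 0, "fingers": -1}
    - {"ax": 0, "ay": 0, "az": 0, "tx": 0.8, "ty": 0.169, "tz": 0, "fingers": -1}
    - {"ax": 0, "ay": 0, "az": 0, "tx": 0.8, "ty": 0.169, "tz": 0, "fingers": -1}
    - {"ax": 0, "ay": 0, "az": 0, "tx": 0.8, "ty": 0.169, "tz": 0, "fingers": -1}
    - {"ax": 0, "ay": 0, "az": 0, "tx": 0.8, "ty": 0.169, "tz": 0, "fingers": -1}
    - {"ax": 0, "ay": 0, "az": 0, "tx": 0.8, "ty": 0.169, "tz": 0, "fingers": -1}
    - {"ax": 0, "ay": 0, "az": 0, "tx": 0.8, "ty": 0.169, "tz": 0, "fingers": -1}
    - {"ax": 0, "ay": 0, "az": 0, "tx": 0.8, "ty": 0.169, "tz": 0, "fingers": -1}
    - {"ax": 0, "ay": 0, "az": 0, "tx": 0.8, "ty": 0.169, "tz": 0, "fingers": -1}
    - {"ax": 0, "ay": 0, "az": 0, "tx": 0.8, "ty": 0.169, "tz": 0, "fingers": -1}

```text
clock: 48.45
eef_pos: [0.5227, 0.2375, 0.181]
orientation: [-3.14, -0.0, 1.614]
contact_force: [0.7, -0.1, -2.9]
opening: 0.123
grip_force: 78.2
```

Emit:
arm_command:
  moves:
    - {"ax": 0, "ay": 0, "az": 0, "tx": 0.8, "ty": 0.169, "tz": 0, "fingers": -1}
    - {"ax": 0, "ay": 0, "az": 0, "tx": 0.7, "ty": 0.148, "tz": 0, "fingers": -1}
    - {"ax": 0, "ay": 0, "az": 0, "tx": 0.5, "ty": 0.106, "tz": 0, "fingers": -1}
    - {"ax": 0, "ay": 0, "az": 0, "tx": 0.3, "ty": 0.063, "tz": 0, "fingers": -1}
    - {"ax": 0, "ay": 0, "az": 0, "tx": 0.15, "ty": 0.032, "tz": 0, "fingers": -1}
    - {"ax": 0, "ay": 0, "az": 0, "tx": 0, "ty": 0, "tz": 0, "fingers": -1}
    - {"ax": 0, "ay": 0, "az": 0, "tx": 0, "ty": 0, "tz": 0, "fingers": -1}
    - {"ax": 0, "ay": 0, "az": 0, "tx": 0, "ty": 0, "tz": 0, "fingers": -1}
    - {"ax": 0, "ay": 0, "az": 0, "tx": 0, "ty": 0, "tz": 0, "fingers": -1}
    - {"ax": 0, "ay": 0, "az": 0, "tx": 0, "ty": 0, "tz": 0, "fingers": -1}

```text
clock: 49.28
eef_pos: [0.5407, 0.3332, 0.1821]
orientation: [3.142, -0.0, 1.611]
contact_force: [-0.1, 0.0, -4.0]
opening: 0.118
grip_force: 78.2
```

Run:
```python
from fit import *
C,im=shot('wrist','w_lid3')
P=np.load('w_bath.npz')
a=cv2.imread('pics/w_bath.png'); C0=[P[k] for k in 'KRt']
b=cv2.imread('pics/w_bath4.png')
INN=rect(.062,.087,.095)
print(fit(a,C0,INN,(.5415,.332,.042),d=(.008,.008,.03)))
go(.5425,.3325,.112,np.pi/2+.042,1)
```

```text
(array([0.5409, 0.3328, 0.0409]), np.float64(0.15))
at [0.5408 0.3333 0.1821] rpy [ 3.1414e+00 -5.0000e-04  1.6115e+00] open 0.119
shift total [-0.023  0.041  1.754] per row [-0.023  0.041  1.754] | turn total [ 0.003 -0.007 -0.018] per row [ 0.003 -0.007 -0.018]
```

Emit:
arm_command:
  moves:
    - {"ax": 0, "ay": 0, "az": 0, "tx": -0.02, "ty": 0.03, "tz": 0.2, "fingers": -1}
    - {"ax": 0, "ay": 0, "az": 0, "tx": 0, "ty": 0, "tz": 0.3, "fingers": -1}
    - {"ax": 0, "ay": 0, "az": 0, "tx": 0, "ty": 0, "tz": 0.3, "fingers": -1}
    - {"ax": 0, "ay": 0, "az": 0, "tx": 0, "ty": 0, "tz": 0.3, "fingers": -1}
    - {"ax": 0, "ay": 0, "az": 0, "tx": 0, "ty": 0, "tz": 0.2, "fingers": -1}
    - {"ax": 0, "ay": 0, "az": 0, "tx": 0, "ty": 0, "tz": 0.15, "fingers": -1}
    - {"ax": 0, "ay": 0, "az": 0, "tx": 0, "ty": 0, "tz": 0, "fingers": -1}
    - {"ax": 0, "ay": 0, "az": 0, "tx": 0, "ty": 0, "tz": 0, "fingers": -1}
    - {"ax": 0, "ay": 0, "az": 0, "tx": 0, "ty": 0, "tz": 0, "fingers": -1}
    - {"ax": 0, "ay": 0, "az": 0, "tx": 0, "ty": 0, "tz": 0, "fingers": -1}

```text
clock: 50.17
eef_pos: [0.5425, 0.3338, 0.1248]
orientation: [3.14, -0.001, 1.613]
contact_force: [0.6, 0.3, -2.8]
opening: 0.122
grip_force: 78.2
```

Run:
```python
from fit import *
go(.542,.3325,.112,np.pi/2+.042,1)
C,im=shot('wrist','w_lid4'); C,im=shot('scene','s_lid4');
```

```text
at [0.5425 0.3338 0.1248] rpy [ 3.1399e+00 -1.3000e-03  1.6127e+00] open 0.122
shift total [-0.032 -0.014  0.321] per row [-0.032 -0.014  0.321] | turn total [ 0.024 -0.019 -0.002] per row [ 0.024 -0.019 -0.002]
```

Emit:
arm_command:
  moves:
    - {"ax": 0, "ay": 0, "az": 0, "tx": -0.03, "ty": -0.01, "tz": 0.03, "fingers": -1}
    - {"ax": 0, "ay": 0, "az": 0, "tx": 0, "ty": 0, "tz": 0.05, "fingers": -1}
    - {"ax": 0, "ay": 0, "az": 0, "tx": 0, "ty": 0, "tz": 0.05, "fingers": -1}
    - {"ax": 0, "ay": 0, "az": 0, "tx": 0, "ty": 0, "tz": 0.05, "fingers": -1}
    - {"ax": 0, "ay": 0, "az": 0, "tx": 0, "ty": 0, "tz": 0.05, "fingers": -1}
    - {"ax": 0, "ay": 0, "az": 0, "tx": 0, "ty": 0, "tz": 0.05, "fingers": -1}
    - {"ax": 0, "ay": 0, "az": 0, "tx": 0, "ty": 0, "tz": 0.03, "fingers": -1}
    - {"ax": 0, "ay": 0, "az": 0, "tx": 0, "ty": 0, "tz": 0, "fingers": -1}
    - {"ax": 0, "ay": 0, "az": 0, "tx": 0, "ty": 0, "tz": 0, "fingers": -1}
    - {"ax": 0, "ay": 0, "az": 0, "tx": 0, "ty": 0, "tz": 0, "fingers": -1}

```text
clock: 51.1
eef_pos: [0.5415, 0.3323, 0.1121]
orientation: [3.141, -0.001, 1.613]
contact_force: [-3.9, -1.4, 3.3]
opening: 0.117
grip_force: 79.0
```

The lid is down at home height (TCP z 0.112). I'm releasing it, rising, and triangulating the switch from the stored pictures.

Emit:
arm_command:
  moves:
    - {"ax": 0, "ay": 0, "az": 0, "tx": 0, "ty": 0, "tz": 0, "fingers": -0.3}
    - {"ax": 0, "ay": 0, "az": 0, "tx": 0, "ty": 0, "tz": 0, "fingers": -0.3}
    - {"ax": 0, "ay": 0, "az": 0, "tx": 0, "ty": 0, "tz": 0, "fingers": -0.3}
    - {"ax": 0, "ay": 0, "az": 0, "tx": 0, "ty": 0, "tz": 0, "fingers": -0.3}
    - {"ax": 0, "ay": 0, "az": 0, "tx": 0, "ty": 0, "tz": -0.3, "fingers": -0.3}
    - {"ax": 0, "ay": 0, "az": 0, "tx": 0, "ty": 0, "tz": -0.4, "fingers": -0.3}
    - {"ax": 0, "ay": 0, "az": 0, "tx": 0, "ty": 0, "tz": -0.4, "fingers": -0.3}
    - {"ax": 0, "ay": 0, "az": 0, "tx": 0, "ty": 0, "tz": -0.4, "fingers": -0.3}
    - {"ax": 0, "ay": 0, "az": 0, "tx": 0, "ty": 0, "tz": -0.4, "fingers": -0.3}
    - {"ax": 0, "ay": 0, "az": 0, "tx": 0, "ty": 0, "tz": -0.4, "fingers": -0.3}

```text
clock: 51.93
eef_pos: [0.5416, 0.3323, 0.2042]
orientation: [3.141, -0.001, 1.613]
contact_force: [0.7, 0.4, 0.0]
opening: 0.348
grip_force: 0.0
```

Emit:
arm_command:
  moves:
    - {"ax": 0, "ay": 0, "az": -0.75, "tx": 0, "ty": 0, "tz": 0, "fingers": 0}
    - {"ax": 0, "ay": 0, "az": -0.75, "tx": 0, "ty": 0, "tz": 0, "fingers": 0}
    - {"ax": 0, "ay": 0, "az": -0.75, "tx": 0, "ty": 0, "tz": 0, "fingers": 0}
    - {"ax": 0, "ay": 0, "az": -0.75, "tx": 0, "ty": 0, "tz": 0, "fingers": 0}
    - {"ax": 0, "ay": 0, "az": -0.75, "tx": 0, "ty": 0, "tz": 0, "fingers": 0}
    - {"ax": 0, "ay": 0, "az": -0.75, "tx": 0, "ty": 0, "tz": 0, "fingers": 0}
    - {"ax": 0, "ay": 0, "az": -0.75, "tx": 0, "ty": 0, "tz": 0, "fingers": 0}
    - {"ax": 0, "ay": 0, "az": -0.75, "tx": 0, "ty": 0, "tz": 0, "fingers": 0}
    - {"ax": 0, "ay": 0, "az": -0.75, "tx": 0, "ty": 0, "tz": 0, "fingers": 0}
    - {"ax": 0, "ay": 0, "az": -0.75, "tx": 0, "ty": 0, "tz": 0, "fingers": 0}

```text
clock: 52.77
eef_pos: [0.5417, 0.3323, 0.2034]
orientation: [3.141, -0.0, 2.139]
contact_force: [-0.2, -0.4, 0.3]
opening: 0.499
grip_force: 0.0
```

Emit:
arm_command:
  moves:
    - {"ax": 0, "ay": 0, "az": -0.75, "tx": 0, "ty": 0, "tz": 0, "fingers": 0}
    - {"ax": 0, "ay": 0, "az": -0.75, "tx": 0, "ty": 0, "tz": 0, "fingers": 0}
    - {"ax": 0, "ay": 0, "az": -0.75, "tx": 0, "ty": 0, "tz": 0, "fingers": 0}
    - {"ax": 0, "ay": 0, "az": -0.75, "tx": 0, "ty": 0, "tz": 0, "fingers": 0}
    - {"ax": 0, "ay": 0, "az": -0.75, "tx": 0, "ty": 0, "tz": 0, "fingers": 0}
    - {"ax": 0, "ay": 0, "az": -0.75, "tx": 0, "ty": 0, "tz": 0, "fingers": 0}
    - {"ax": 0, "ay": 0, "az": -0.75, "tx": 0, "ty": 0, "tz": 0, "fingers": 0}
    - {"ax": 0, "ay": 0, "az": -0.75, "tx": 0, "ty": 0, "tz": 0, "fingers": 0}
    - {"ax": 0, "ay": 0, "az": -0.75, "tx": 0, "ty": 0, "tz": 0, "fingers": 0}
    - {"ax": 0, "ay": 0, "az": -0.75, "tx": 0, "ty": 0, "tz": 0, "fingers": 0}

```text
clock: 53.6
eef_pos: [0.5417, 0.3323, 0.2034]
orientation: [3.141, -0.0, 2.662]
contact_force: [0.2, -0.0, -0.3]
opening: 0.506
grip_force: 0.0
```

Emit:
arm_command:
  moves:
    - {"ax": 0, "ay": 0, "az": -0.75, "tx": 0.4, "ty": 0, "tz": 0, "fingers": 0}
    - {"ax": 0, "ay": 0, "az": -0.75, "tx": 0.4, "ty": 0, "tz": 0, "fingers": 0}
    - {"ax": 0, "ay": 0, "az": -0.75, "tx": 0.4, "ty": 0, "tz": 0, "fingers": 0}
    - {"ax": 0, "ay": 0, "az": -0.75, "tx": 0.4, "ty": 0, "tz": 0, "fingers": 0}
    - {"ax": 0, "ay": 0, "az": -0.75, "tx": 0.4, "ty": 0, "tz": 0, "fingers": 0}
    - {"ax": 0, "ay": 0, "az": -0.75, "tx": 0.4, "ty": 0, "tz": 0, "fingers": 0}
    - {"ax": 0, "ay": 0, "az": -0.75, "tx": 0.3, "ty": 0, "tz": 0, "fingers": 0}
    - {"ax": 0, "ay": 0, "az": -0.75, "tx": 0, "ty": 0, "tz": 0, "fingers": 0}
    - {"ax": 0, "ay": 0, "az": -0.75, "tx": 0, "ty": 0, "tz": 0, "fingers": 0}
    - {"ax": 0, "ay": 0, "az": -0.7, "tx": 0, "ty": 0, "tz": 0, "fingers": 0}

```text
clock: 54.43
eef_pos: [0.4397, 0.3674, 0.2037]
orientation: [3.141, 0.001, -3.1]
contact_force: [0.1, -0.6, -0.5]
opening: 0.5
grip_force: 0.0
```

Run:
```python
from fit import *
c=ctrl.calibration('wrist')
T=np.eye(4); T[:3,:3]=R.from_euler('xyz',[-3.1412,-.0028,-3.1008]).as_matrix(); T[:3,3]=[.4586,.1389,.2022]
M=np.linalg.inv(T@c['tool_from_camera']); C2=(np.load('w_bath.npz')['K'],M[:3,:3],M[:3,3])
P=np.load('w_bath.npz'); C1=[P[k] for k in 'KRt']
Pm=lambda C:C[0]@np.c_[C[1],C[2]]
X=cv2.triangulatePoints(Pm(C1),Pm(C2),np.array([[372,372],[199,212.5]],float),np.array([[603,600],[168,188]],float)); print((X[:3]/X[3]).T.round(4))
for z in(.066,.07,.1): print(z,px2w(C1,366.5,203.5,z).round(4))
C,im=shot('wrist','w_sw'); go(.43,.37,.12,np.pi+.041,1)
print('lid',fit(im,C,rect(.071,.096,.100),(.541,.333,.041),d=(.012,.012,.04)))
for z in(.066,.1): print(w2px(C,(.43,.372,z)).round(0))
```

```text
[[0.4212 0.374  0.1027]
 [0.4371 0.3744 0.1046]]
0.066 [0.4378 0.3742 0.066 ]
0.07 [0.4365 0.3735 0.07  ]
0.1 [0.4275 0.3685 0.1   ]
at [0.4398 0.3673 0.2036] rpy [ 3.1408e+00  5.0000e-04 -3.0989e+00] open 0.497
shift total [0.244 0.076 2.09 ] per row [0.244 0.076 2.09 ] | turn total [0.011 0.007 0.024] per row [0.011 0.007 0.024]
lid (array([0.529 , 0.3306, 0.0011]), np.float64(19.88))
[323. 180.]
[324. 188.]
```

Emit:
arm_command:
  force: 50
  moves:
    - {"ax": 0, "ay": 0, "az": 0, "tx": 0.04, "ty": 0.08, "tz": 0.3, "fingers": 0}
    - {"ax": 0, "ay": 0, "az": 0, "tx": 0.04, "ty": 0.08, "tz": 0.4, "fingers": 0}
    - {"ax": 0, "ay": 0, "az": 0, "tx": 0, "ty": 0, "tz": 0.4, "fingers": 0}
    - {"ax": 0, "ay": 0, "az": 0, "tx": 0, "ty": 0, "tz": 0.4, "fingers": 0}
    - {"ax": 0, "ay": 0, "az": 0, "tx": 0, "ty": 0, "tz": 0, "fingers": 0}
    - {"ax": 0, "ay": 0, "az": 0, "tx": 0, "ty": 0, "tz": 0, "fingers": 0}
    - {"ax": 0, "ay": 0, "az": 0, "tx": 0, "ty": 0, "tz": 0, "fingers": 0}
    - {"ax": 0, "ay": 0, "az": 0, "tx": 0, "ty": 0, "tz": 0, "fingers": 0}
    - {"ax": 0, "ay": 0, "az": 0, "tx": 0, "ty": 0, "tz": 0, "fingers": 0}
    - {"ax": 0, "ay": 0, "az": 0, "tx": 0, "ty": 0, "tz": 0, "fingers": 0}

```text
clock: 55.32
eef_pos: [0.437, 0.3737, 0.1445]
orientation: [3.14, 0.002, -3.103]
contact_force: [-0.2, -1.0, -0.3]
opening: 0.502
grip_force: 0.0
```

Run:
```python
from fit import *
go(.4363,.3738,.0785,np.pi+.041,1)
C,im=shot('wrist','w_sw2')
print('px of expected switch top',w2px(C,(.4363,.3738,.1035)).round(0),w2px(C,(.4173,.373,.1035)).round(0))
i2=cv2.imread('pics/w_sw.png')
cv2.imwrite('pics/sw_v.png',np.hstack([cv2.resize(im[60:360,120:520],(400,300)),cv2.resize(i2[60:360,120:520],(400,300))]))
```

```text
at [0.437  0.3737 0.1445] rpy [ 3.1400e+00  1.5000e-03 -3.1034e+00] open 0.502
shift total [ 1.900e-02 -1.000e-03  1.649e+00] per row [ 1.900e-02 -1.000e-03  1.649e+00] | turn total [ 0.023  0.022 -0.04 ] per row [ 0.023  0.022 -0.04 ]
px of expected switch top [318. 224.] [318. 196.]
```

View pics/sw_v.png

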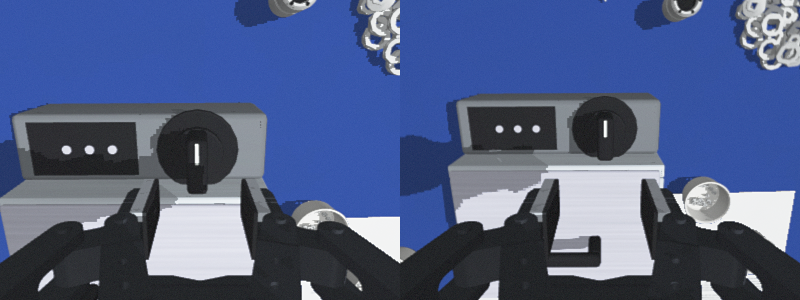

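The switch grip is at (316,~220), where predicted, and the lid lies flat and aligned on the bath. I'm descending, pinching and turning the switch clockwise by 80°.

Emit:
arm_command:
  moves:
    - {"ax": 0, "ay": 0, "az": 0, "tx": 0.02, "ty": 0, "tz": 0.35, "fingers": 0}
    - {"ax": 0, "ay": 0, "az": 0, "tx": 0, "ty": 0, "tz": 0.4, "fingers": 0}
    - {"ax": 0, "ay": 0, "az": 0, "tx": 0, "ty": 0, "tz": 0.4, "fingers": 0}
    - {"ax": 0, "ay": 0, "az": 0, "tx": 0, "ty": 0, "tz": 0.3, "fingers": 0}
    - {"ax": 0, "ay": 0, "az": 0, "tx": 0, "ty": 0, "tz": 0.2, "fingers": 0}
    - {"ax": 0, "ay": 0, "az": 0, "tx": 0, "ty": 0, "tz": 0, "fingers": 0}
    - {"ax": 0, "ay": 0, "az": 0, "tx": 0, "ty": 0, "tz": 0, "fingers": 0}
    - {"ax": 0, "ay": 0, "az": 0, "tx": 0, "ty": 0, "tz": 0, "fingers": -1}
    - {"ax": 0, "ay": 0, "az": 0, "tx": 0, "ty": 0, "tz": 0, "fingers": -1}
    - {"ax": 0, "ay": 0, "az": 0, "tx": 0, "ty": 0, "tz": 0, "fingers": -1}

```text
clock: 56.2
eef_pos: [0.4373, 0.3721, 0.0805]
orientation: [-3.14, 0.005, -3.104]
contact_force: [1.1, -8.3, 10.1]
opening: 0.157
grip_force: 51.6
```

Emit:
arm_command:
  moves:
    - {"ax": 0, "ay": 0, "az": 0, "tx": 0, "ty": 0, "tz": 0, "fingers": -1}
    - {"ax": 0, "ay": 0, "az": 0, "tx": 0, "ty": 0, "tz": 0, "fingers": -1}
    - {"ax": 0, "ay": 0, "az": 0, "tx": 0, "ty": 0, "tz": 0, "fingers": -1}
    - {"ax": 0, "ay": 0, "az": 0, "tx": 0, "ty": 0, "tz": 0, "fingers": -1}
    - {"ax": 0, "ay": 0, "az": 0.4, "tx": 0, "ty": 0, "tz": 0, "fingers": -1}
    - {"ax": 0, "ay": 0, "az": 0.6, "tx": 0, "ty": 0, "tz": 0, "fingers": -1}
    - {"ax": 0, "ay": 0, "az": 0.6, "tx": 0, "ty": 0, "tz": 0, "fingers": -1}
    - {"ax": 0, "ay": 0, "az": 0.6, "tx": 0, "ty": 0, "tz": 0, "fingers": -1}
    - {"ax": 0, "ay": 0, "az": 0.6, "tx": 0, "ty": 0, "tz": 0, "fingers": -1}
    - {"ax": 0, "ay": 0, "az": 0, "tx": 0, "ty": 0, "tz": 0, "fingers": -1}

```text
clock: 57.03
eef_pos: [0.4373, 0.372, 0.0804]
orientation: [-3.141, 0.004, 2.982]
contact_force: [0.1, -7.7, 9.2]
opening: 0.155
grip_force: 51.4
```

Emit:
arm_command:
  moves:
    - {"ax": 0, "ay": 0, "az": 0.66, "tx": 0, "ty": -0.03, "tz": -0.02, "fingers": -1}
    - {"ax": 0, "ay": 0, "az": 0.66, "tx": 0, "ty": 0, "tz": 0, "fingers": -1}
    - {"ax": 0, "ay": 0, "az": 0.66, "tx": 0, "ty": 0, "tz": 0, "fingers": -1}
    - {"ax": 0, "ay": 0, "az": 0.66, "tx": 0, "ty": 0, "tz": 0, "fingers": -1}
    - {"ax": 0, "ay": 0, "az": 0.66, "tx": 0, "ty": 0, "tz": 0, "fingers": -1}
    - {"ax": 0, "ay": 0, "az": 0.66, "tx": 0, "ty": 0, "tz": 0, "fingers": -1}
    - {"ax": 0, "ay": 0, "az": 0.66, "tx": 0, "ty": 0, "tz": 0, "fingers": -1}
    - {"ax": 0, "ay": 0, "az": 0.66, "tx": 0, "ty": 0, "tz": 0, "fingers": -1}
    - {"ax": 0, "ay": 0, "az": 0.66, "tx": 0, "ty": 0, "tz": 0, "fingers": -1}
    - {"ax": 0, "ay": 0, "az": 0.66, "tx": 0, "ty": 0, "tz": 0, "fingers": -1}

```text
clock: 57.87
eef_pos: [0.4373, 0.3718, 0.0805]
orientation: [3.139, 0.003, 2.521]
contact_force: [1.7, -3.5, 3.2]
opening: 0.155
grip_force: 50.5
```

Emit:
arm_command:
  moves:
    - {"ax": 0, "ay": 0, "az": 0.66, "tx": 0, "ty": 0, "tz": 0, "fingers": -1}
    - {"ax": 0, "ay": 0, "az": 0.66, "tx": 0, "ty": 0, "tz": 0, "fingers": -1}
    - {"ax": 0, "ay": 0, "az": 0.66, "tx": 0, "ty": 0, "tz": 0, "fingers": -1}
    - {"ax": 0, "ay": 0, "az": 0.66, "tx": 0, "ty": 0, "tz": 0, "fingers": -1}
    - {"ax": 0, "ay": 0, "az": 0.66, "tx": 0, "ty": 0, "tz": 0, "fingers": -1}
    - {"ax": 0, "ay": 0, "az": 0.66, "tx": 0, "ty": 0, "tz": 0, "fingers": -1}
    - {"ax": 0, "ay": 0, "az": 0.66, "tx": 0, "ty": 0, "tz": 0, "fingers": -1}
    - {"ax": 0, "ay": 0, "az": 0.66, "tx": 0, "ty": 0, "tz": 0, "fingers": -1}
    - {"ax": 0, "ay": 0, "az": 0.66, "tx": 0, "ty": 0, "tz": 0, "fingers": -1}
    - {"ax": 0, "ay": 0, "az": 0.66, "tx": 0, "ty": 0, "tz": 0, "fingers": -1}

```text
clock: 58.7
eef_pos: [0.4372, 0.3717, 0.0805]
orientation: [3.138, 0.002, 2.06]
contact_force: [0.8, -3.7, 3.5]
opening: 0.157
grip_force: 50.5
```

Emit:
arm_command:
  moves:
    - {"ax": 0, "ay": 0, "az": 0.66, "tx": 0, "ty": 0, "tz": 0, "fingers": -1}
    - {"ax": 0, "ay": 0, "az": 0.66, "tx": 0, "ty": 0, "tz": 0, "fingers": -1}
    - {"ax": 0, "ay": 0, "az": 0.66, "tx": 0, "ty": 0, "tz": 0, "fingers": -1}
    - {"ax": 0, "ay": 0, "az": 0.6, "tx": 0, "ty": 0, "tz": 0, "fingers": -1}
    - {"ax": 0, "ay": 0, "az": 0.6, "tx": 0, "ty": 0, "tz": 0, "fingers": -1}
    - {"ax": 0, "ay": 0, "az": 0.4, "tx": 0, "ty": 0, "tz": 0, "fingers": -1}
    - {"ax": 0, "ay": 0, "az": 0.3, "tx": 0, "ty": 0, "tz": 0, "fingers": -1}
    - {"ax": 0, "ay": 0, "az": 0.3, "tx": 0, "ty": 0, "tz": 0, "fingers": -1}
    - {"ax": 0, "ay": 0, "az": 0, "tx": 0, "ty": 0, "tz": 0, "fingers": -1}
    - {"ax": 0, "ay": 0, "az": 0, "tx": 0, "ty": 0, "tz": 0, "fingers": -1}

```text
clock: 59.53
eef_pos: [0.4371, 0.3717, 0.0805]
orientation: [3.137, 0.001, 1.772]
contact_force: [1.7, -5.0, 5.7]
opening: 0.154
grip_force: 51.6
```

Run:
```python
from fit import *
s=ctrl.read_state(); print(s['orientation'],s['torque'],s['contact_force'],s['joints'].round(3)); print('turned',3.180-s['orientation'][2])
```

```text
[3.13743093e+00 9.79900082e-04 1.77193035e+00] [-1.16682352 -0.22784449  0.56231901] [ 1.74982282 -5.02999582  5.70177627] [ 0.706  0.487 -0.044  1.037 -0.003  2.076]
turned 1.4080696477942674
```

Emit:
arm_command:
  moves:
    - {"ax": 0, "ay": 0, "az": 0.3, "tx": 0, "ty": 0, "tz": 0, "fingers": -1}
    - {"ax": 0, "ay": 0, "az": 0.3, "tx": 0, "ty": 0, "tz": 0, "fingers": -1}
    - {"ax": 0, "ay": 0, "az": 0.2, "tx": 0, "ty": 0, "tz": 0, "fingers": -1}
    - {"ax": 0, "ay": 0, "az": 0, "tx": 0, "ty": 0, "tz": 0, "fingers": -1}
    - {"ax": 0, "ay": 0, "az": 0, "tx": 0, "ty": 0, "tz": 0, "fingers": -1}
    - {"ax": 0, "ay": 0, "az": 0, "tx": 0, "ty": 0, "tz": 0, "fingers": -1}
    - {"ax": 0, "ay": 0, "az": 0, "tx": 0, "ty": 0, "tz": 0, "fingers": -1}
    - {"ax": 0, "ay": 0, "az": 0, "tx": 0, "ty": 0, "tz": 0, "fingers": -1}
    - {"ax": 0, "ay": 0, "az": 0, "tx": 0, "ty": 0, "tz": 0, "fingers": -1}
    - {"ax": 0, "ay": 0, "az": 0, "tx": 0, "ty": 0, "tz": 0, "fingers": -1}

```text
clock: 60.37
eef_pos: [0.4371, 0.3717, 0.0806]
orientation: [3.137, 0.001, 1.72]
contact_force: [1.2, -6.4, 6.2]
opening: 0.159
grip_force: 76.0
```

Run:
```python
from fit import *
s=ctrl.read_state(); print(s['orientation'],s['torque'],s['contact_force']); print('turned',3.180-s['orientation'][2])
```

```text
[3.13695539e+00 1.37406876e-03 1.72010295e+00] [-1.38390341 -0.36348672  1.95731541] [ 1.18049493 -6.38913905  6.16007031]
turned 1.4598970472918742
```

The torque jumped to about 2 N m with no further turn, so the switch is at its stop. I'm releasing it and going to look straight down on the brush.

Emit:
arm_command:
  moves:
    - {"ax": 0, "ay": 0, "az": 0, "tx": 0, "ty": 0, "tz": 0, "fingers": -0.5}
    - {"ax": 0, "ay": 0, "az": 0, "tx": 0, "ty": 0, "tz": 0, "fingers": -0.5}
    - {"ax": 0, "ay": 0, "az": 0, "tx": 0, "ty": 0, "tz": 0, "fingers": -0.5}
    - {"ax": 0, "ay": 0, "az": 0, "tx": 0, "ty": 0, "tz": -0.3, "fingers": -0.5}
    - {"ax": 0, "ay": 0, "az": 0, "tx": 0, "ty": 0, "tz": -0.6, "fingers": -0.5}
    - {"ax": 0, "ay": 0, "az": 0, "tx": 0, "ty": 0, "tz": -0.8, "fingers": -0.5}
    - {"ax": 0, "ay": 0, "az": 0, "tx": 0, "ty": 0, "tz": -0.8, "fingers": -0.5}
    - {"ax": 0, "ay": 0, "az": 0, "tx": 0, "ty": 0, "tz": -0.8, "fingers": -0.5}
    - {"ax": 0, "ay": 0, "az": 0, "tx": 0, "ty": 0, "tz": -0.8, "fingers": -0.5}
    - {"ax": 0, "ay": 0, "az": 0, "tx": 0, "ty": 0, "tz": -0.6, "fingers": -0.5}

```text
clock: 61.2
eef_pos: [0.4356, 0.3729, 0.2695]
orientation: [3.139, -0.003, 1.715]
contact_force: [-0.0, 0.9, -0.3]
opening: 0.246
grip_force: 0.0
```

Emit:
arm_command:
  moves:
    - {"ax": 0, "ay": 0, "az": 0, "tx": -0.7, "ty": 0.17, "tz": 0, "fingers": 0}
    - {"ax": 0, "ay": 0, "az": 0, "tx": -0.7, "ty": 0.17, "tz": 0, "fingers": 0}
    - {"ax": 0, "ay": 0, "az": 0, "tx": -0.7, "ty": 0.17, "tz": 0, "fingers": 0}
    - {"ax": 0, "ay": 0, "az": 0, "tx": -0.7, "ty": 0.17, "tz": 0, "fingers": 0}
    - {"ax": 0, "ay": 0, "az": 0, "tx": -0.7, "ty": 0.17, "tz": 0, "fingers": 0}
    - {"ax": 0, "ay": 0, "az": 0, "tx": -0.7, "ty": 0.17, "tz": 0, "fingers": 0}
    - {"ax": 0, "ay": 0, "az": 0, "tx": -0.7, "ty": 0.17, "tz": 0, "fingers": 0}
    - {"ax": 0, "ay": 0, "az": 0, "tx": -0.7, "ty": 0.17, "tz": 0, "fingers": 0}
    - {"ax": 0, "ay": 0, "az": 0, "tx": -0.7, "ty": 0.17, "tz": 0, "fingers": 0}
    - {"ax": 0, "ay": 0, "az": 0, "tx": -0.7, "ty": 0.17, "tz": 0, "fingers": 0}

```text
clock: 62.03
eef_pos: [0.5434, 0.104, 0.2663]
orientation: [3.141, -0.002, 1.715]
contact_force: [-0.1, 0.1, 0.5]
opening: 0.496
grip_force: 0.0
```

Emit:
arm_command:
  moves:
    - {"ax": 0, "ay": 0, "az": 0, "tx": -0.7, "ty": 0.17, "tz": 0, "fingers": 0}
    - {"ax": 0, "ay": 0, "az": 0, "tx": -0.7, "ty": 0.17, "tz": 0, "fingers": 0}
    - {"ax": 0, "ay": 0, "az": 0, "tx": -0.7, "ty": 0.17, "tz": 0, "fingers": 0}
    - {"ax": 0, "ay": 0, "az": 0, "tx": -0.7, "ty": 0.17, "tz": 0, "fingers": 0}
    - {"ax": 0, "ay": 0, "az": 0, "tx": -0.7, "ty": 0.17, "tz": 0, "fingers": 0}
    - {"ax": 0, "ay": 0, "az": 0, "tx": -0.7, "ty": 0.17, "tz": 0, "fingers": 0}
    - {"ax": 0, "ay": 0, "az": 0, "tx": -0.7, "ty": 0.17, "tz": 0, "fingers": 0}
    - {"ax": 0, "ay": 0, "az": 0, "tx": -0.7, "ty": 0.17, "tz": 0, "fingers": 0}
    - {"ax": 0, "ay": 0, "az": 0, "tx": -0.7, "ty": 0.17, "tz": 0, "fingers": 0}
    - {"ax": 0, "ay": 0, "az": 0, "tx": -0.7, "ty": 0.17, "tz": 0, "fingers": 0}

```text
clock: 62.87
eef_pos: [0.6512, -0.1633, 0.266]
orientation: [3.141, -0.002, 1.715]
contact_force: [0.5, 0.5, 0.7]
opening: 0.502
grip_force: 0.0
```

Emit:
arm_command:
  moves:
    - {"ax": 0, "ay": 0, "az": 0.7, "tx": 0, "ty": 0, "tz": 0, "fingers": 0}
    - {"ax": 0, "ay": 0, "az": 0.7, "tx": 0, "ty": 0, "tz": 0, "fingers": 0}
    - {"ax": 0, "ay": 0, "az": 0.7, "tx": 0, "ty": 0, "tz": 0, "fingers": 0}
    - {"ax": 0, "ay": 0, "az": 0, "tx": 0, "ty": 0, "tz": 0, "fingers": 0}
    - {"ax": 0, "ay": 0, "az": 0, "tx": 0, "ty": 0, "tz": 0, "fingers": 0}
    - {"ax": 0, "ay": 0, "az": 0, "tx": 0, "ty": 0, "tz": 0, "fingers": 0}
    - {"ax": 0, "ay": 0, "az": 0, "tx": 0, "ty": 0, "tz": 0, "fingers": 0}
    - {"ax": 0, "ay": 0, "az": 0, "tx": 0, "ty": 0, "tz": 0, "fingers": 0}
    - {"ax": 0, "ay": 0, "az": 0, "tx": 0, "ty": 0, "tz": 0, "fingers": 0}
    - {"ax": 0, "ay": 0, "az": 0, "tx": 0, "ty": 0, "tz": 0, "fingers": 0}

```text
clock: 63.7
eef_pos: [0.6507, -0.1623, 0.2661]
orientation: [3.141, -0.0, 1.569]
contact_force: [0.4, -0.5, 0.9]
opening: 0.501
grip_force: 0.0
```

Run:
```python
from fit import *
go(.655,-.165,.27,np.pi/2,1)
C,im=shot('wrist','w_br'); np.savez('w_br.npz',K=C[0],R=C[1],t=C[2])
C2,i2=shot('top','top3'); a=cv2.resize(i2[195:250,220:300],None,fx=3,fy=3,interpolation=cv2.INTER_CUBIC)
im=im.copy(); im[400-165:,640-240:]=a[:165,:240]
cv2.imwrite('pics/w_br_v.png',im)
```

```text
at [ 0.6507 -0.1623  0.2661] rpy [ 3.1415e+00 -5.0000e-04  1.5691e+00] open 0.501
shift total [-0.068  0.107 -0.098] per row [-0.068  0.107 -0.098] | turn total [ 0.002 -0.007 -0.024] per row [ 0.002 -0.007 -0.024]
```

View pics/w_br_v.png

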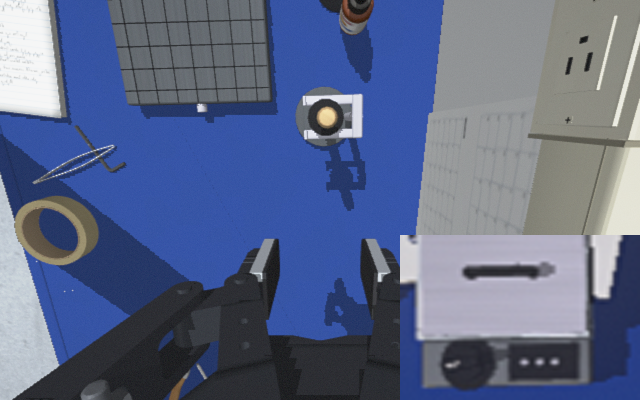

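The brush's grip top is at (327,117), with its prongs horizontal at about (304-362, 96/136) and open to -x. The bottle is standing at (355,12). The inset shows the lid on and the switch turned.

Run:
```python
from fit import *
P=np.load('w_br.npz'); C=[P[k] for k in 'KRt']; im=cv2.imread('pics/w_br.png')
hsv=cv2.cvtColor(im,cv2.COLOR_BGR2HSV)
m=cv2.inRange(hsv,(8,50,120),(30,255,255)); m[:80]=0;m[150:]=0;m[:,:290]=0;m[:,370:]=0
n,l,s,c=cv2.connectedComponentsWithStats(m); i=1+np.argmax(s[1:,4]); print('wood',s[i],c[i])
x,y,w,h=s[i,:4]; 
print('top',px2w(C,x+w/2-.5,y+h/2-.5,.187).round(4),'cent',px2w(C,*c[i],.187).round(4))
g=cv2.cvtColor(im,cv2.COLOR_BGR2GRAY)
m2=((g>170)&(hsv[...,1]<60)).astype(np.uint8); m2[:85]=0;m2[150:]=0;m2[:,:296]=0;m2[:,368:]=0
for u in (306,309,350,358): 
    r=np.flatnonzero(m2[:,u]); print(u,r)
for u,v in[(304,97),(362,95),(305,137),(362,135)]: print(px2w(C,u,v,.12).round(4))
k=(g<60).astype(np.uint8); k[:85]=0;k[150:]=0;k[:,:290]=0;k[:,370:]=0
# black collar ring
n,l,s,c=cv2.connectedComponentsWithStats(k); i=1+np.argmax(s[1:,4]); x,y,w,h=s[i,:4]; print('collar',s[i],px2w(C,x+w/2-.5,y+h/2-.5,.126).round(4))
go(.65,-.09,.25,np.pi/2,1)
```

```text
wood [317 107  20  20 310] [326.4516129 116.2483871]
top [ 0.6567 -0.0911  0.187 ] cent [ 0.6567 -0.0909  0.187 ]
306 [ 96  97  98  99 100 101 130 131 132 133 134 135 136 137 138]
309 [ 96  97  98  99 100 101 102 103 104 130 131 132 133 134 135 136 137 138]
350 [ 95  96  97  98  99 100 101 102 129 130 131 132 133 134 135 136]
358 [ 94  95  96  97  98  99 100 101 102 103 104 105 106 107 108 109 110 111
 112 113 114 115 116 117 118 119 120 121 122 123 124 125 126 127 128 129
 130 131 132 133 134 135 136]
[ 0.6373 -0.0736  0.12  ]
[ 0.691 -0.072  0.12 ]
[ 0.6377 -0.1099  0.12  ]
[ 0.6924 -0.1082  0.12  ]
collar [308 100  35  35 584] [ 0.6567 -0.0915  0.126 ]
at [ 0.6507 -0.1624  0.2661] rpy [ 3.1414e+00 -4.0000e-04  1.5689e+00] open 0.495
shift total [ 1.809 -0.022  0.403] per row [ 1.809 -0.022  0.403] | turn total [ 0.002 -0.006 -0.027] per row [ 0.002 -0.006 -0.027]
```

Emit:
arm_command:
  force: 50
  moves:
    - {"ax": 0, "ay": 0, "az": 0, "tx": 0.3, "ty": 0.03, "tz": 0, "fingers": -0.2}
    - {"ax": 0, "ay": 0, "az": 0, "tx": 0.4, "ty": 0.03, "tz": 0, "fingers": -0.2}
    - {"ax": 0, "ay": 0, "az": 0, "tx": 0.4, "ty": 0.03, "tz": 0, "fingers": -0.2}
    - {"ax": 0, "ay": 0, "az": 0, "tx": 0.4, "ty": 0.03, "tz": 0, "fingers": -0.2}
    - {"ax": 0, "ay": 0, "az": 0, "tx": 0.28, "ty": 0.03, "tz": 0, "fingers": -0.2}
    - {"ax": 0, "ay": 0, "az": 0, "tx": 0, "ty": 0, "tz": 0, "fingers": -0.2}
    - {"ax": 0, "ay": 0, "az": 0, "tx": 0, "ty": 0, "tz": 0, "fingers": -0.2}
    - {"ax": 0, "ay": 0, "az": 0, "tx": 0, "ty": 0, "tz": 0, "fingers": -0.2}
    - {"ax": 0, "ay": 0, "az": 0, "tx": 0, "ty": 0, "tz": 0, "fingers": -0.2}
    - {"ax": 0, "ay": 0, "az": 0, "tx": 0, "ty": 0, "tz": 0, "fingers": -0.2}

```text
clock: 64.63
eef_pos: [0.6568, -0.0921, 0.266]
orientation: [3.142, -0.0, 1.568]
contact_force: [0.2, -0.1, -0.4]
opening: 0.405
grip_force: 0.0
```

Run:
```python
from fit import *
go(.6567,-.0912,.138,np.pi/2,1)
# cup re-measure from here: camera looks from y~-.02
C,im=shot('wrist','w_cup'); np.savez('w_cup.npz',K=C[0],R=C[1],t=C[2])
print('expected cup px',w2px(C,(.648,.101,.028)).round(0),'bottle',w2px(C,(.675,.04,.1)).round(0))
hsv=cv2.cvtColor(im,cv2.COLOR_BGR2HSV); m=((hsv[...,1]<70)&(hsv[...,2]>110)).astype(np.uint8); m[200:]=0
n,l,s,c=cv2.connectedComponentsWithStats(m)
for i in range(1,n):
    if s[i,4]>200: x,y,w,h=s[i,:4]; print(s[i],c[i].round(0),px2w(C,x+w/2-.5,y+h/2-.5,.028).round(4))
```

```text
at [ 0.6568 -0.0921  0.266 ] rpy [ 3.1416e+00 -2.0000e-04  1.5676e+00] open 0.405
shift total [ 2.2e-02 -3.0e-03  3.2e+00] per row [ 2.2e-02 -3.0e-03  3.2e+00] | turn total [ 0.    -0.003 -0.046] per row [ 0.    -0.003 -0.046]
expected cup px [310.   4.] bottle [337.  50.]
[    0     0    74   172 10636] [32. 88.] [0.3154 0.0166 0.028 ]
[158   0  42  18 467] [181.   9.] [0.4984 0.0976 0.028 ]
[ 291    0   50   29 1117] [316.  12.] [0.6537 0.0915 0.028 ]
[  416     0   224   200 41276] [533. 103.] [ 0.9131 -0.0018  0.028 ]
[202   2  20  15 259] [211.  10.] [0.5358 0.0969 0.028 ]
[222   2  21  14 258] [232.   9.] [0.5591 0.0973 0.028 ]
[245  17  13  22 226] [251.  28.] [0.5793 0.0781 0.028 ]
[182  19  21  22 348] [193.  29.] [0.5111 0.0763 0.028 ]
[203  18  21  23 381] [213.  29.] [0.5353 0.0767 0.028 ]
[224  18  21  22 405] [234.  28.] [0.5596 0.0771 0.028 ]
[140  20  21  22 234] [151.  31.] [0.4624 0.0754 0.028 ]
[161  20  21  22 319] [171.  30.] [0.4867 0.0753 0.028 ]
[227  41  20  22 361] [236.  51.] [0.5605 0.053  0.028 ]
[247  41  12  21 217] [253.  51.] [0.5794 0.0535 0.028 ]
[1
[... 592 characters left out ...]
43. 116.] [ 0.562  -0.0199  0.028 ]
[156 109  19  19 268] [165. 118.] [ 0.4652 -0.0219  0.028 ]
[175 109  19  18 255] [184. 118.] [ 0.489  -0.0214  0.028 ]
[195 108  18  19 214] [204. 117.] [ 0.5133 -0.0209  0.028 ]
[136 110  20  18 222] [146. 119.] [ 0.4408 -0.0224  0.028 ]
[236 127  18  18 265] [244. 136.] [ 0.5627 -0.0436  0.028 ]
[159 129  19  18 263] [169. 138.] [ 0.4655 -0.0457  0.028 ]
[178 129  19  18 274] [187. 137.] [ 0.4896 -0.0458  0.028 ]
[198 128  18  18 254] [206. 137.] [ 0.5145 -0.0446  0.028 ]
[217 128  18  18 220] [225. 137.] [ 0.5385 -0.0447  0.028 ]
[140 130  19  18 232] [149. 138.] [ 0.4412 -0.0468  0.028 ]
[ 293  143   61   57 1451] [324. 168.] [ 0.6621 -0.0895  0.028 ]
```

Emit:
arm_command:
  moves:
    - {"ax": 0, "ay": 0, "az": -0.04, "tx": 0.02, "ty": 0, "tz": 0.3, "fingers": -0.2}
    - {"ax": 0, "ay": 0, "az": 0, "tx": 0, "ty": 0, "tz": 0.4, "fingers": -0.2}
    - {"ax": 0, "ay": 0, "az": 0, "tx": 0, "ty": 0, "tz": 0.4, "fingers": -0.2}
    - {"ax": 0, "ay": 0, "az": 0, "tx": 0, "ty": 0, "tz": 0.4, "fingers": -0.2}
    - {"ax": 0, "ay": 0, "az": 0, "tx": 0, "ty": 0, "tz": 0.4, "fingers": -0.2}
    - {"ax": 0, "ay": 0, "az": 0, "tx": 0, "ty": 0, "tz": 0.4, "fingers": -0.2}
    - {"ax": 0, "ay": 0, "az": 0, "tx": 0, "ty": 0, "tz": 0.4, "fingers": -0.2}
    - {"ax": 0, "ay": 0, "az": 0, "tx": 0, "ty": 0, "tz": 0.3, "fingers": -0.2}
    - {"ax": 0, "ay": 0, "az": 0, "tx": 0, "ty": 0, "tz": 0.2, "fingers": -0.2}
    - {"ax": 0, "ay": 0, "az": 0, "tx": 0, "ty": 0, "tz": 0, "fingers": -0.2}

```text
clock: 65.52
eef_pos: [0.6555, -0.0908, 0.1356]
orientation: [-3.137, -0.001, 1.571]
contact_force: [-0.4, 0.2, -0.6]
opening: 0.395
grip_force: 0.0
```

Emit:
arm_command:
  moves:
    - {"ax": 0, "ay": 0, "az": 0, "tx": 0, "ty": 0, "tz": 0, "fingers": -0.2}
    - {"ax": 0, "ay": 0, "az": 0, "tx": 0, "ty": 0, "tz": 0, "fingers": -0.4}
    - {"ax": 0, "ay": 0, "az": 0, "tx": 0, "ty": 0, "tz": 0, "fingers": -0.6}
    - {"ax": 0, "ay": 0, "az": 0, "tx": 0, "ty": 0, "tz": 0, "fingers": -1}
    - {"ax": 0, "ay": 0, "az": 0, "tx": 0, "ty": 0, "tz": 0, "fingers": -1}
    - {"ax": 0, "ay": 0, "az": 0, "tx": 0, "ty": 0, "tz": 0, "fingers": -1}
    - {"ax": 0, "ay": 0, "az": 0, "tx": 0, "ty": 0, "tz": 0, "fingers": -1}
    - {"ax": 0, "ay": 0, "az": 0, "tx": 0, "ty": 0, "tz": 0, "fingers": -1}
    - {"ax": 0, "ay": 0, "az": 0, "tx": 0, "ty": 0, "tz": 0, "fingers": -1}
    - {"ax": 0, "ay": 0, "az": 0, "tx": 0, "ty": 0, "tz": 0, "fingers": -1}

```text
clock: 66.35
eef_pos: [0.6577, -0.0906, 0.1394]
orientation: [3.139, 0.0, 1.571]
contact_force: [0.3, -0.2, 5.7]
opening: 0.171
grip_force: 49.0
```

Emit:
arm_command:
  moves:
    - {"ax": 0, "ay": 0, "az": 0, "tx": 0, "ty": 0, "tz": -0.1, "fingers": -1}
    - {"ax": 0, "ay": 0, "az": 0, "tx": 0, "ty": 0, "tz": -0.15, "fingers": -1}
    - {"ax": 0, "ay": 0, "az": 0, "tx": 0, "ty": 0, "tz": -0.1, "fingers": -1}
    - {"ax": 0, "ay": 0, "az": 0, "tx": 0, "ty": 0, "tz": 0, "fingers": -1}
    - {"ax": 0, "ay": 0, "az": 0, "tx": 0, "ty": 0, "tz": 0, "fingers": -1}
    - {"ax": 0, "ay": 0, "az": 0, "tx": -0.005, "ty": -0.15, "tz": 0, "fingers": -1}
    - {"ax": 0, "ay": 0, "az": 0, "tx": -0.01, "ty": -0.3, "tz": 0, "fingers": -1}
    - {"ax": 0, "ay": 0, "az": 0, "tx": -0.01, "ty": -0.3, "tz": 0, "fingers": -1}
    - {"ax": 0, "ay": 0, "az": 0, "tx": -0.01, "ty": -0.3, "tz": 0, "fingers": -1}
    - {"ax": 0, "ay": 0, "az": 0, "tx": -0.01, "ty": -0.3, "tz": 0, "fingers": -1}

```text
clock: 67.18
eef_pos: [0.6015, -0.0922, 0.1515]
orientation: [-3.14, -0.001, 1.572]
contact_force: [-0.8, 0.1, -0.5]
opening: 0.174
grip_force: 48.7
```

Emit:
arm_command:
  moves:
    - {"ax": 0, "ay": 0, "az": 0, "tx": -0.01, "ty": -0.3, "tz": 0, "fingers": -1}
    - {"ax": 0, "ay": 0, "az": 0, "tx": -0.01, "ty": -0.25, "tz": 0, "fingers": -1}
    - {"ax": 0, "ay": 0, "az": 0, "tx": 0, "ty": 0, "tz": -0.3, "fingers": -1}
    - {"ax": 0, "ay": 0, "az": 0, "tx": 0, "ty": 0, "tz": -0.5, "fingers": -1}
    - {"ax": 0, "ay": 0, "az": 0, "tx": 0.3, "ty": 0.05, "tz": -0.5, "fingers": -1}
    - {"ax": 0, "ay": 0, "az": 0, "tx": 0.55, "ty": 0.1, "tz": -0.35, "fingers": -1}
    - {"ax": 0, "ay": 0, "az": 0, "tx": 0.6, "ty": 0.1, "tz": 0, "fingers": -1}
    - {"ax": 0, "ay": 0, "az": 0, "tx": 0.6, "ty": 0.1, "tz": 0, "fingers": -1}
    - {"ax": 0, "ay": 0, "az": 0, "tx": 0.6, "ty": 0.1, "tz": 0, "fingers": -1}
    - {"ax": 0, "ay": 0, "az": 0, "tx": 0.35, "ty": 0.05, "tz": 0, "fingers": -1}

```text
clock: 68.02
eef_pos: [0.6004, 0.0291, 0.2179]
orientation: [-3.141, -0.001, 1.573]
contact_force: [-0.2, -0.7, -0.3]
opening: 0.173
grip_force: 48.8
```

Emit:
arm_command:
  moves:
    - {"ax": 0, "ay": 0, "az": 0, "tx": 0, "ty": 0, "tz": 0, "fingers": -1}
    - {"ax": 0, "ay": 0, "az": 0, "tx": 0, "ty": 0, "tz": 0, "fingers": -1}
    - {"ax": 0, "ay": 0, "az": 0, "tx": 0, "ty": 0, "tz": 0, "fingers": -1}
    - {"ax": 0, "ay": 0, "az": 0, "tx": 0, "ty": 0, "tz": 0, "fingers": -1}
    - {"ax": 0, "ay": 0, "az": 0, "tx": 0, "ty": 0, "tz": 0, "fingers": -1}
    - {"ax": 0, "ay": 0, "az": 0, "tx": 0, "ty": 0, "tz": 0, "fingers": -1}
    - {"ax": 0, "ay": 0, "az": 0, "tx": 0, "ty": 0, "tz": 0, "fingers": -1}
    - {"ax": 0, "ay": 0, "az": 0, "tx": 0, "ty": 0, "tz": 0, "fingers": -1}
    - {"ax": 0, "ay": 0, "az": 0, "tx": 0, "ty": 0, "tz": 0, "fingers": -1}
    - {"ax": 0, "ay": 0, "az": 0, "tx": 0, "ty": 0, "tz": 0, "fingers": -1}

```text
clock: 68.85
eef_pos: [0.6008, 0.0268, 0.2181]
orientation: [3.142, -0.0, 1.571]
contact_force: [0.9, -0.1, -0.2]
opening: 0.177
grip_force: 48.8
```

```bash
cat > cup.py <<'E'
from fit import *
def circ(r,z,n=80): a=np.linspace(0,2*np.pi,n); return np.c_[r*np.cos(a),r*np.sin(a),np.full(n,z)]
def cup(f):
    C,im=shot('wrist',f)
    print('exp cup',w2px(C,(.65,.101,.028)).round(0),'bottle top',w2px(C,(.675,.04,.1)).round(0))
    hsv=cv2.cvtColor(im,cv2.COLOR_BGR2HSV); m=((hsv[...,1]<70)&(hsv[...,2]>100)).astype(np.uint8)
    n,l,s,c=cv2.connectedComponentsWithStats(m)
    for i in range(1,n):
        if s[i,4]>400:
            x,y,w,h=s[i,:4]; p=px2w(C,x+w/2-.5,y+h/2-.5,.028)
            if abs(p[0]-.65)<.06 and abs(p[1]-.1)<.06: print('blob',s[i],p.round(4))
    for x0 in [(.65,.101,0)]: print('rim fit',fit(im,C,circ(.028,.028),x0,d=(.03,.03,.001),cap=8))
    # bottle: brown
    m=cv2.inRange(hsv,(0,90,30),(20,255,200)); n,l,s,c=cv2.connectedComponentsWithStats(m)
    for i in range(1,n):
        if s[i,4]>150: print('brown',s[i],px2w(C,*c[i],.05).round(3))
E
python3 - <<'E'
from cup import *
go(.65,.101,.22,np.pi/2,1)
cup('c1')
E
```

```text
at [0.6008 0.0268 0.2181] rpy [ 3.1415e+00 -4.0000e-04  1.5713e+00] open 0.177
shift total [ 1.855  1.231 -0.046] per row [ 1.855  1.231 -0.046] | turn total [ 0.001 -0.006  0.007] per row [ 0.001 -0.006  0.007]
exp cup [364. 114.] bottle top [401. 183.]
blob [ 342   81   53   55 2210] [0.6539 0.1069 0.028 ]
rim fit (array([0.6535, 0.1063, 0.001 ]), np.float64(0.07))
brown [388 174  31  30 315] [0.688 0.027 0.05 ]
brown [ 302  234   37   91 1722] [ 0.601 -0.084  0.05 ]
```

Emit:
arm_command:
  moves:
    - {"ax": 0, "ay": 0, "az": 0, "tx": 0.2, "ty": 0.13, "tz": 0, "fingers": -1}
    - {"ax": 0, "ay": 0, "az": 0, "tx": 0.4, "ty": 0.27, "tz": 0, "fingers": -1}
    - {"ax": 0, "ay": 0, "az": 0, "tx": 0.5, "ty": 0.33, "tz": 0, "fingers": -1}
    - {"ax": 0, "ay": 0, "az": 0, "tx": 0.5, "ty": 0.33, "tz": 0, "fingers": -1}
    - {"ax": 0, "ay": 0, "az": 0, "tx": 0.3, "ty": 0.2, "tz": 0, "fingers": -1}
    - {"ax": 0, "ay": 0, "az": 0, "tx": 0.09, "ty": 0.06, "tz": 0, "fingers": -1}
    - {"ax": 0, "ay": 0, "az": 0, "tx": 0, "ty": 0, "tz": 0, "fingers": -1}
    - {"ax": 0, "ay": 0, "az": 0, "tx": 0, "ty": 0, "tz": 0.4, "fingers": -1}
    - {"ax": 0, "ay": 0, "az": 0, "tx": 0, "ty": 0, "tz": 0.4, "fingers": -1}
    - {"ax": 0, "ay": 0, "az": 0, "tx": 0, "ty": 0, "tz": 0.4, "fingers": -1}

```text
clock: 69.73
eef_pos: [0.6534, 0.1057, 0.1702]
orientation: [3.141, -0.0, 1.571]
contact_force: [-0.3, -0.1, 0.3]
opening: 0.173
grip_force: 48.8
```

Emit:
arm_command:
  moves:
    - {"ax": 0, "ay": 0, "az": 0, "tx": 0, "ty": 0, "tz": 0.3, "fingers": -1}
    - {"ax": 0, "ay": 0, "az": 0, "tx": 0, "ty": 0, "tz": 0.1, "fingers": -1}
    - {"ax": 0, "ay": 0, "az": 0, "tx": 0, "ty": 0, "tz": 0, "fingers": -1}
    - {"ax": 0, "ay": 0, "az": 0, "tx": 0, "ty": 0, "tz": 0, "fingers": -1}
    - {"ax": 0, "ay": 0, "az": 0, "tx": 0, "ty": 0, "tz": 0, "fingers": -1}
    - {"ax": 0, "ay": 0, "az": 0, "tx": 0, "ty": 0, "tz": 0, "fingers": -1}
    - {"ax": 0, "ay": 0, "az": 0, "tx": 0, "ty": 0, "tz": 0, "fingers": -1}
    - {"ax": 0, "ay": 0, "az": 0, "tx": 0, "ty": 0, "tz": 0, "fingers": -1}
    - {"ax": 0, "ay": 0, "az": 0, "tx": 0, "ty": 0, "tz": 0, "fingers": -1}
    - {"ax": 0, "ay": 0, "az": 0, "tx": 0, "ty": 0, "tz": 0, "fingers": -1}

```text
clock: 70.57
eef_pos: [0.6536, 0.1067, 0.1543]
orientation: [3.141, -0.0, 1.572]
contact_force: [0.1, -1.1, -0.1]
opening: 0.178
grip_force: 48.8
```

Run:
```python
from cup import *
go(.6535,.1063,.1095,np.pi/2,1)
```

```text
at [0.6536 0.1067 0.1543] rpy [ 3.1413e+00 -5.0000e-04  1.5716e+00] open 0.178
shift total [-0.009 -0.002  1.121] per row [-0.009 -0.002  1.121] | turn total [ 0.004 -0.007  0.012] per row [ 0.004 -0.007  0.012]
```

Position is good. Dipping now, with the last few millimetres slow.

Emit:
arm_command:
  moves:
    - {"ax": 0, "ay": 0, "az": 0, "tx": 0, "ty": 0, "tz": 0.3, "fingers": -1}
    - {"ax": 0, "ay": 0, "az": 0, "tx": 0, "ty": 0, "tz": 0.3, "fingers": -1}
    - {"ax": 0, "ay": 0, "az": 0, "tx": 0, "ty": 0, "tz": 0.2, "fingers": -1}
    - {"ax": 0, "ay": 0, "az": 0, "tx": 0, "ty": 0, "tz": 0.15, "fingers": -1}
    - {"ax": 0, "ay": 0, "az": 0, "tx": 0, "ty": 0, "tz": 0.1, "fingers": -1}
    - {"ax": 0, "ay": 0, "az": 0, "tx": 0, "ty": 0, "tz": 0.05, "fingers": -1}
    - {"ax": 0, "ay": 0, "az": 0, "tx": 0, "ty": 0, "tz": 0.03, "fingers": -1}
    - {"ax": 0, "ay": 0, "az": 0, "tx": 0, "ty": 0, "tz": 0, "fingers": -1}
    - {"ax": 0, "ay": 0, "az": 0, "tx": 0, "ty": 0, "tz": 0, "fingers": -1}
    - {"ax": 0, "ay": 0, "az": 0, "tx": 0, "ty": 0, "tz": 0, "fingers": -1}

```text
clock: 71.4
eef_pos: [0.6539, 0.1066, 0.1096]
orientation: [3.141, -0.001, 1.572]
contact_force: [-0.2, 0.8, -0.6]
opening: 0.168
grip_force: 48.8
```

Emit:
arm_command:
  moves:
    - {"ax": 0, "ay": 0, "az": 0, "tx": 0, "ty": 0, "tz": 0.02, "fingers": -1}
    - {"ax": 0, "ay": 0, "az": 0, "tx": 0, "ty": 0, "tz": 0.02, "fingers": -1}
    - {"ax": 0, "ay": 0, "az": 0, "tx": 0, "ty": 0, "tz": 0, "fingers": -1}
    - {"ax": 0, "ay": 0, "az": 0, "tx": 0, "ty": 0, "tz": 0, "fingers": -1}
    - {"ax": 0, "ay": 0, "az": 0, "tx": 0, "ty": 0, "tz": 0, "fingers": -1}
    - {"ax": 0, "ay": 0, "az": 0, "tx": 0, "ty": 0, "tz": 0, "fingers": -1}
    - {"ax": 0, "ay": 0, "az": 0, "tx": 0, "ty": 0, "tz": 0, "fingers": -1}
    - {"ax": 0, "ay": 0, "az": 0, "tx": 0, "ty": 0, "tz": 0, "fingers": -1}
    - {"ax": 0, "ay": 0, "az": 0, "tx": 0, "ty": 0, "tz": 0, "fingers": -1}
    - {"ax": 0, "ay": 0, "az": 0, "tx": 0, "ty": 0, "tz": 0, "fingers": -1}

```text
clock: 72.23
eef_pos: [0.6538, 0.1066, 0.1077]
orientation: [3.141, -0.001, 1.572]
contact_force: [0.7, -0.2, 4.1]
opening: 0.172
grip_force: 49.2
```

The force rose to 4 N, so the brush is at the bottom of the cup. I'm lifting it out and moving to the plate.

Emit:
arm_command:
  moves:
    - {"ax": 0, "ay": 0, "az": 0, "tx": 0, "ty": 0, "tz": -0.2, "fingers": -1}
    - {"ax": 0, "ay": 0, "az": 0, "tx": 0, "ty": 0, "tz": -0.4, "fingers": -1}
    - {"ax": 0, "ay": 0, "az": 0, "tx": 0, "ty": 0, "tz": -0.5, "fingers": -1}
    - {"ax": 0, "ay": 0, "az": 0, "tx": 0, "ty": 0, "tz": -0.5, "fingers": -1}
    - {"ax": 0, "ay": 0, "az": 0, "tx": 0, "ty": 0, "tz": -0.5, "fingers": -1}
    - {"ax": 0, "ay": 0, "az": 0, "tx": 0, "ty": 0, "tz": -0.4, "fingers": -1}
    - {"ax": 0, "ay": 0, "az": 0, "tx": -0.1, "ty": -0.2, "tz": 0, "fingers": -1}
    - {"ax": 0, "ay": 0, "az": 0, "tx": -0.3, "ty": -0.45, "tz": 0, "fingers": -1}
    - {"ax": 0, "ay": 0, "az": 0, "tx": -0.4, "ty": -0.6, "tz": 0, "fingers": -1}
    - {"ax": 0, "ay": 0, "az": 0, "tx": -0.4, "ty": -0.6, "tz": 0, "fingers": -1}

```text
clock: 73.07
eef_pos: [0.5784, 0.0583, 0.2067]
orientation: [-3.14, -0.0, 1.572]
contact_force: [-0.6, -0.1, -0.5]
opening: 0.176
grip_force: 48.8
```

Emit:
arm_command:
  moves:
    - {"ax": 0, "ay": 0, "az": 0, "tx": -0.4, "ty": -0.6, "tz": 0, "fingers": -1}
    - {"ax": 0, "ay": 0, "az": 0, "tx": -0.3, "ty": -0.4, "tz": 0, "fingers": -1}
    - {"ax": 0, "ay": 0, "az": 0, "tx": 0, "ty": 0, "tz": 0.2, "fingers": -1}
    - {"ax": 0, "ay": 0, "az": 0, "tx": 0, "ty": 0, "tz": 0.4, "fingers": -1}
    - {"ax": 0, "ay": 0, "az": 0, "tx": 0, "ty": 0, "tz": 0.4, "fingers": -1}
    - {"ax": 0, "ay": 0, "az": 0, "tx": 0, "ty": 0, "tz": 0.4, "fingers": -1}
    - {"ax": 0, "ay": 0, "az": 0, "tx": 0, "ty": 0, "tz": 0.3, "fingers": -1}
    - {"ax": 0, "ay": 0, "az": 0, "tx": 0, "ty": 0, "tz": 0, "fingers": -1}
    - {"ax": 0, "ay": 0, "az": 0, "tx": 0, "ty": 0, "tz": 0, "fingers": -1}
    - {"ax": 0, "ay": 0, "az": 0, "tx": 0, "ty": 0, "tz": 0, "fingers": -1}

```text
clock: 73.9
eef_pos: [0.5402, 0.0307, 0.1398]
orientation: [3.141, -0.001, 1.572]
contact_force: [-0.7, -0.4, 0.0]
opening: 0.171
grip_force: 48.9
```

Emit:
arm_command:
  moves:
    - {"ax": 0, "ay": 0, "az": 0, "tx": 0, "ty": 0, "tz": 0.08, "fingers": -1}
    - {"ax": 0, "ay": 0, "az": 0, "tx": 0, "ty": 0, "tz": 0.06, "fingers": -1}
    - {"ax": 0, "ay": 0, "az": 0, "tx": 0, "ty": 0, "tz": 0.04, "fingers": -1}
    - {"ax": 0, "ay": 0, "az": 0, "tx": 0, "ty": 0, "tz": 0.03, "fingers": -1}
    - {"ax": 0, "ay": 0, "az": 0, "tx": 0, "ty": 0, "tz": 0.02, "fingers": -1}
    - {"ax": 0, "ay": 0, "az": 0, "tx": 0, "ty": 0, "tz": 0, "fingers": -1}
    - {"ax": 0, "ay": 0, "az": 0, "tx": 0, "ty": 0, "tz": 0, "fingers": -1}
    - {"ax": 0, "ay": 0, "az": 0, "tx": 0, "ty": 0, "tz": 0, "fingers": -1}
    - {"ax": 0, "ay": 0, "az": 0, "tx": 0, "ty": 0, "tz": 0, "fingers": -1}
    - {"ax": 0, "ay": 0, "az": 0, "tx": 0, "ty": 0, "tz": 0, "fingers": -1}

```text
clock: 74.73
eef_pos: [0.5397, 0.0305, 0.1304]
orientation: [3.141, -0.0, 1.571]
contact_force: [-1.0, 0.7, 4.0]
opening: 0.171
grip_force: 49.2
```

The 4 N contact shows the bristles touched the plate. I'm returning to the fork's mouth.

Emit:
arm_command:
  moves:
    - {"ax": 0, "ay": 0, "az": 0, "tx": 0, "ty": 0, "tz": -0.2, "fingers": -1}
    - {"ax": 0, "ay": 0, "az": 0, "tx": 0, "ty": 0, "tz": -0.5, "fingers": -1}
    - {"ax": 0, "ay": 0, "az": 0, "tx": 0, "ty": 0, "tz": -0.5, "fingers": -1}
    - {"ax": 0, "ay": 0, "az": 0, "tx": -0.2, "ty": 0.1, "tz": -0.5, "fingers": -1}
    - {"ax": 0, "ay": 0, "az": 0, "tx": -0.5, "ty": 0.2, "tz": -0.05, "fingers": -1}
    - {"ax": 0, "ay": 0, "az": 0, "tx": -0.6, "ty": 0.2, "tz": 0, "fingers": -1}
    - {"ax": 0, "ay": 0, "az": 0, "tx": -0.6, "ty": 0.2, "tz": 0, "fingers": -1}
    - {"ax": 0, "ay": 0, "az": 0, "tx": -0.6, "ty": 0.2, "tz": 0, "fingers": -1}
    - {"ax": 0, "ay": 0, "az": 0, "tx": -0.4, "ty": 0.15, "tz": 0, "fingers": -1}
    - {"ax": 0, "ay": 0, "az": 0, "tx": -0.18, "ty": 0.08, "tz": 0, "fingers": -1}

```text
clock: 75.57
eef_pos: [0.5854, -0.0951, 0.2001]
orientation: [3.141, 0.0, 1.569]
contact_force: [0.6, 1.3, -0.9]
opening: 0.174
grip_force: 48.9
```

Emit:
arm_command:
  moves:
    - {"ax": 0, "ay": 0, "az": 0, "tx": 0, "ty": 0, "tz": 0.2, "fingers": -1}
    - {"ax": 0, "ay": 0, "az": 0, "tx": 0, "ty": 0, "tz": 0.4, "fingers": -1}
    - {"ax": 0, "ay": 0, "az": 0, "tx": 0, "ty": 0, "tz": 0.4, "fingers": -1}
    - {"ax": 0, "ay": 0, "az": 0, "tx": 0, "ty": 0, "tz": 0.18, "fingers": -1}
    - {"ax": 0, "ay": 0, "az": 0, "tx": 0, "ty": 0, "tz": 0, "fingers": -1}
    - {"ax": 0, "ay": 0, "az": 0, "tx": 0, "ty": 0, "tz": 0, "fingers": -1}
    - {"ax": 0, "ay": 0, "az": 0, "tx": 0, "ty": 0, "tz": 0, "fingers": -1}
    - {"ax": 0, "ay": 0, "az": 0, "tx": 0, "ty": 0, "tz": 0, "fingers": -1}
    - {"ax": 0, "ay": 0, "az": 0, "tx": 0, "ty": 0, "tz": 0, "fingers": -1}
    - {"ax": 0, "ay": 0, "az": 0, "tx": 0, "ty": 0, "tz": 0, "fingers": -1}

```text
clock: 76.4
eef_pos: [0.5853, -0.0927, 0.1537]
orientation: [3.14, -0.0, 1.572]
contact_force: [-0.8, 0.5, -0.9]
opening: 0.171
grip_force: 48.9
```

Run:
```python
from cup import *
go(.6575,-.0906,.153,np.pi/2,1)
```

```text
at [ 0.5853 -0.0927  0.1537] rpy [ 3.1401e+00 -2.0000e-04  1.5716e+00] open 0.171
shift total [0.05  1.805 0.019] per row [0.05  1.805 0.019] | turn total [ 0.021 -0.003  0.012] per row [ 0.021 -0.003  0.012]
```

Emit:
arm_command:
  moves:
    - {"ax": 0, "ay": 0, "az": 0, "tx": 0, "ty": 0.1, "tz": 0, "fingers": -1}
    - {"ax": 0, "ay": 0, "az": 0, "tx": 0.01, "ty": 0.25, "tz": 0, "fingers": -1}
    - {"ax": 0, "ay": 0, "az": 0, "tx": 0.01, "ty": 0.3, "tz": 0, "fingers": -1}
    - {"ax": 0, "ay": 0, "az": 0, "tx": 0.01, "ty": 0.3, "tz": 0, "fingers": -1}
    - {"ax": 0, "ay": 0, "az": 0, "tx": 0.01, "ty": 0.3, "tz": 0, "fingers": -1}
    - {"ax": 0, "ay": 0, "az": 0, "tx": 0.01, "ty": 0.25, "tz": 0, "fingers": -1}
    - {"ax": 0, "ay": 0, "az": 0, "tx": 0, "ty": 0.2, "tz": 0, "fingers": -1}
    - {"ax": 0, "ay": 0, "az": 0, "tx": 0, "ty": 0.1, "tz": 0, "fingers": -1}
    - {"ax": 0, "ay": 0, "az": 0, "tx": 0, "ty": 0, "tz": 0, "fingers": -1}
    - {"ax": 0, "ay": 0, "az": 0, "tx": 0, "ty": 0, "tz": 0, "fingers": -1}

```text
clock: 77.23
eef_pos: [0.6567, -0.0906, 0.1526]
orientation: [-3.141, -0.0, 1.571]
contact_force: [0.1, -0.4, -0.3]
opening: 0.178
grip_force: 48.9
```

Emit:
arm_command:
  moves:
    - {"ax": 0, "ay": 0, "az": 0, "tx": 0, "ty": 0, "tz": 0.05, "fingers": -1}
    - {"ax": 0, "ay": 0, "az": 0, "tx": 0, "ty": 0, "tz": 0.08, "fingers": -1}
    - {"ax": 0, "ay": 0, "az": 0, "tx": 0, "ty": 0, "tz": 0.08, "fingers": -1}
    - {"ax": 0, "ay": 0, "az": 0, "tx": 0, "ty": 0, "tz": 0.07, "fingers": -1}
    - {"ax": 0, "ay": 0, "az": 0, "tx": 0, "ty": 0, "tz": 0.05, "fingers": -1}
    - {"ax": 0, "ay": 0, "az": 0, "tx": 0, "ty": 0, "tz": 0, "fingers": -1}
    - {"ax": 0, "ay": 0, "az": 0, "tx": 0, "ty": 0, "tz": 0, "fingers": -1}
    - {"ax": 0, "ay": 0, "az": 0, "tx": 0, "ty": 0, "tz": 0, "fingers": -1}
    - {"ax": 0, "ay": 0, "az": 0, "tx": 0, "ty": 0, "tz": 0, "fingers": -1}
    - {"ax": 0, "ay": 0, "az": 0, "tx": 0, "ty": 0, "tz": 0, "fingers": -1}

```text
clock: 78.07
eef_pos: [0.6569, -0.0906, 0.1396]
orientation: [-3.142, -0.0, 1.572]
contact_force: [-0.2, -0.6, -0.1]
opening: 0.174
grip_force: 49.0
```

Emit:
arm_command:
  moves:
    - {"ax": 0, "ay": 0, "az": 0, "tx": 0, "ty": 0, "tz": 0.02, "fingers": -1}
    - {"ax": 0, "ay": 0, "az": 0, "tx": 0, "ty": 0, "tz": 0, "fingers": -1}
    - {"ax": 0, "ay": 0, "az": 0, "tx": 0, "ty": 0, "tz": 0, "fingers": -1}
    - {"ax": 0, "ay": 0, "az": 0, "tx": 0, "ty": 0, "tz": 0, "fingers": -0.55}
    - {"ax": 0, "ay": 0, "az": 0, "tx": 0, "ty": 0, "tz": 0, "fingers": -0.45}
    - {"ax": 0, "ay": 0, "az": 0, "tx": 0, "ty": 0, "tz": 0, "fingers": -0.3}
    - {"ax": 0, "ay": 0, "az": 0, "tx": 0, "ty": 0, "tz": 0, "fingers": -0.2}
    - {"ax": 0, "ay": 0, "az": 0, "tx": 0, "ty": 0, "tz": 0, "fingers": -0.2}
    - {"ax": 0, "ay": 0, "az": 0, "tx": 0, "ty": 0, "tz": 0, "fingers": -0.2}
    - {"ax": 0, "ay": 0, "az": 0, "tx": 0, "ty": 0, "tz": 0, "fingers": -0.2}

```text
clock: 78.9
eef_pos: [0.6568, -0.0906, 0.1387]
orientation: [-3.141, -0.0, 1.572]
contact_force: [-0.1, -0.8, 0.2]
opening: 0.396
grip_force: 0.0
```

Emit:
arm_command:
  moves:
    - {"ax": 0, "ay": 0, "az": 0, "tx": 0, "ty": 0, "tz": -0.2, "fingers": -0.2}
    - {"ax": 0, "ay": 0, "az": 0, "tx": 0, "ty": 0, "tz": -0.4, "fingers": -0.2}
    - {"ax": 0, "ay": 0, "az": 0, "tx": 0, "ty": 0, "tz": -0.5, "fingers": -0.2}
    - {"ax": 0, "ay": 0, "az": 0, "tx": 0, "ty": 0, "tz": -0.5, "fingers": -0.2}
    - {"ax": 0, "ay": 0, "az": 0, "tx": 0, "ty": 0, "tz": -0.5, "fingers": -0.2}
    - {"ax": 0, "ay": 0, "az": 0, "tx": 0, "ty": 0, "tz": -0.5, "fingers": -0.2}
    - {"ax": 0, "ay": 0, "az": 0, "tx": 0, "ty": 0, "tz": -0.5, "fingers": -0.2}
    - {"ax": 0, "ay": 0, "az": 0, "tx": -0.3, "ty": 0, "tz": -0.1, "fingers": -0.2}
    - {"ax": 0, "ay": 0, "az": 0, "tx": -0.6, "ty": 0, "tz": 0, "fingers": -0.2}
    - {"ax": 0, "ay": 0, "az": 0, "tx": -0.7, "ty": 0, "tz": 0, "fingers": -0.2}

```text
clock: 79.73
eef_pos: [0.6574, -0.1546, 0.2677]
orientation: [3.14, 0.0, 1.574]
contact_force: [0.1, 0.1, -0.7]
opening: 0.401
grip_force: 0.0
```

Emit:
arm_command:
  moves:
    - {"ax": 0, "ay": 0, "az": 0, "tx": -0.2, "ty": -0.4, "tz": 0, "fingers": 0}
    - {"ax": 0, "ay": 0, "az": 0, "tx": 0, "ty": 0, "tz": 0, "fingers": 0}
    - {"ax": 0, "ay": 0, "az": 0, "tx": 0, "ty": 0, "tz": 0, "fingers": 0}
    - {"ax": 0, "ay": 0, "az": 0, "tx": 0, "ty": 0, "tz": 0, "fingers": 0}
    - {"ax": 0, "ay": 0, "az": 0, "tx": 0, "ty": 0, "tz": 0, "fingers": 0}
    - {"ax": 0, "ay": 0, "az": 0, "tx": 0, "ty": 0, "tz": 0, "fingers": 0}
    - {"ax": 0, "ay": 0, "az": 0, "tx": 0, "ty": 0, "tz": 0, "fingers": 0}
    - {"ax": 0, "ay": 0, "az": 0, "tx": 0, "ty": 0, "tz": 0, "fingers": 0}
    - {"ax": 0, "ay": 0, "az": 0, "tx": 0, "ty": 0, "tz": 0, "fingers": 0}
    - {"ax": 0, "ay": 0, "az": 0, "tx": 0, "ty": 0, "tz": 0, "fingers": 0}

```text
clock: 80.57
eef_pos: [0.641, -0.1624, 0.2668]
orientation: [3.142, -0.0, 1.572]
contact_force: [0.7, -1.4, -0.2]
opening: 0.499
grip_force: 0.0
```

Run:
```python
from cup import *
C,im=shot('wrist','end'); hsv=cv2.cvtColor(im,cv2.COLOR_BGR2HSV)
print('exp brush top px',w2px(C,(.6567,-.0912,.187)).round(1))
m=cv2.inRange(hsv,(8,50,120),(30,255,255)); n,l,s,c=cv2.connectedComponentsWithStats(m)
for i in range(1,n):
    x,y,w,h=s[i,:4]
    if s[i,4]>150: p=px2w(C,x+w/2-.5,y+h/2-.5,.187); print(s[i],p.round(4))
k=cv2.inRange(hsv,(0,90,30),(20,255,200)); n,l,s,c=cv2.connectedComponentsWithStats(k)
for i in range(1,n):
    if s[i,4]>150: print('brown',s[i],px2w(C,*c[i],.06).round(3))
Ct,it=shot('top','endtop'); a=cv2.imread('pics/top0.png')
print('lid top fit',fit(it,Ct,rect(.071,.096,.100),(.541,.333,.041),d=(.015,.015,.05),cap=4))
print('rings left on plate: bright px',int((cv2.cvtColor(it,cv2.COLOR_BGR2GRAY)[202:246,321:366]>140).sum()),'before',int((cv2.cvtColor(a,cv2.COLOR_BGR2GRAY)[202:246,321:366]>140).sum()))
print(ctrl.read_state()['contact_force'])
```

```text
exp brush top px [340.1 116.6]
[329 107  22  20 333] [ 0.6563 -0.0912  0.187 ]
[  22  199   72   65 1355] [ 0.4298 -0.1803  0.187 ]
brown [351   0  32  23 325] [0.689 0.013 0.06 ]
brown [174 376  16  24 186] [ 0.432 -0.486  0.06 ]
lid top fit (array([0.5413, 0.3321, 0.036 ]), np.float64(1.93))
rings left on plate: bright px 0 before 77
[-0.00956543 -0.06714771 -0.31271484]
```

The brush hangs at its original spot, the bottle stands, the lid is home at (0.541, 0.332) and the plate is clear. I'm handing in.

```bash
python3 -c "
from bench import ctrl
print(ctrl.hand_in())"
```

```text
the job is handed in; nothing more can be done
None
```

The job is handed in at about 81 s, though no verdict came back: all three rings are washing in the basket with the lid on and the switch at its stop, the plate is recharged, the brush hangs back in its fork, and the oil bottle still stands.

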